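# Tighten the hanging stand, bin its old feet and hang the basket

### The job

The hanging stand on the worktop has just been rebuilt. Lift the T-handled hex key out of its block, push it fully home into the cap screw in the top of the stand and turn it clockwise until the screw stops; only after that hang the wire basket by the middle of its handle on the stand's hook, left hanging still. Also stand the key back upright in its block, fully down, drop every worn rubber foot lying about into the small cardboard box, which stays standing, and leave the other things where they are.

Things in the scene. Friction and masses are not known exactly. Their poses are not given: they have to be found in the camera images.
- hex_key: T-handled hex key, standing tip down in its block (up to 0.09 rad askew). Origin: centre of the tip, z up the shaft. Steel hex shaft 12 mm across flats (13.9 mm across corners), two flats facing along its +x and -x, last 5 mm tapered to 8 mm; black T-handle, a bar 76 mm long along x, 22 mm wide along y, z = 75 to 101 mm. 120 g.
- key_tip (a point): centre of the hex key's tip (the same point and axes as the key's origin)
- key_block: fixed wooden block 75 x 75 x 50 mm with a round hole 17 mm wide and 40 mm deep in the middle of its top, lead-in 3 mm. Origin: centre of its underside (the hole's floor is 10 mm above it); z up.
- stand: fixed hanging stand: square dark base plate 130 x 130 x 12 mm, steel post 22 mm thick, on it a round hub 49 mm wide, z = 134 to 180 mm, with a cap screw recessed in its top; from the hub a steel hook arm 10 mm thick points along the stand's -x. Origin: centre of the base's underside; z up. Nothing stands above the hub.
- hook_seat (a point): where the middle of the basket's handle bar (its axis) rests when hung: over the hook arm's dip, 105 mm from the post axis along the stand's -x, 150 mm up. Axes as the stand's. Beyond it (-x) the arm turns up to a tip, outermost 130 mm from the post axis, top 170 mm above the worktop.
- cap_screw (a joint): turn of the cap screw in rad: grows clockwise seen from above; loose at the start (0 to 0.35), hard stop at 1.3 = tight. It stays where it is left and takes about 0.06 N m to turn. The key has about 0.17 rad of free play each way in the socket.
- socket_floor (a point): centre of the floor of the cap screw's hex socket, turning with the screw; 152 mm above the worktop. 13 mm across flats, two flats facing along +x and -x: the key enters with its x along this x or a multiple of 60 degrees from it. Hex walls 18 mm high, then a 45-degree lead-in 4 mm high; hub rim 28 mm above the floor, bore there 39 mm.
- wire_basket: small steel wire basket, 76 mm (x) by 100 mm (y), rim 42 mm high, a fixed handle arching over it in the plane x = 0: round bar 8 mm thick, up to y = +-42 mm, z = 100 mm, then gently rising to its middle at z = 112 mm. 140 g. Origin: centre of its underside; z up. Pinched across the bar 25 mm beside the middle, the middle stays free for the hook.
- bail_top (a point): middle of the basket's handle bar (bar axis), 112 mm above the basket's underside; axes as the basket's
- reject_box: small open cardboard box, 140 mm (x) by 120 mm (y), 55 mm high, walls and floor about 4 mm thick, 250 g, loose on the worktop. Origin: centre of its underside; z up.
- foot_a: worn round foot of black rubber, 32 mm wide, 18 mm high, lying flat, 20 g; two or three of the three are present. Origin: centre of its underside.
- foot_b: worn round foot of black rubber, 32 mm wide, 18 mm high, lying flat, 20 g; two or three of the three are present. Origin: centre of its underside.
- foot_c: worn round foot of black rubber, 32 mm wide, 18 mm high, lying flat, 20 g; two or three of the three are present. Origin: centre of its underside.
- salt: bystander: salt shaker, 44 mm wide, 90 mm high
- mug: bystander: white mug with flowers, 88 mm wide, 90 mm high
- spice: bystander: spice jar, 40 mm wide, 105 mm high
Things that resemble listed ones, but are neither listed nor needed, are in the scene too. What is shaped like the foot_a but blue or yellow is not meant.

How it is judged:
By the outcome, as a careful person would: the job done as asked, in the order asked, and still so for the second after the job is handed in, with the robot touching nothing.
Of foot_a, foot_b, foot_c only 2 to 3 are there at a start; the rules pass over those that are not, and their reading is None.
At some moment in a run one of foot_a, foot_b, foot_c may be knocked a few centimetres aside while the robot is not near it.
It also fails if it takes over 192 s, if anything falls off the work surface, if the arm or the gripper's body presses on something with over 40 N, if the wrist force passes 120 N, or if a joint passes its speed limit or range.

### The arm

A 7-joint arm with a two-finger parallel gripper is mounted at the origin on a cart in front of the work surface, level with it; the furniture and walls round the work are solid. World frame = base frame: x ahead of the robot, y to its left, z up, the work surface at z = 0. Lengths are in mm, angles in rad, forces in N, time in s.
With the tool pointing down it reaches from about 400 to 850 mm from the base axis. Payload 10.4 kg.
Tool frame: the origin (TCP) lies midway between the tips of the shut fingers; the grasp point (between the pads) lies 19 mm behind it; x points along the fingers, y is the direction in which the jaws open and shut, and the axes are right-handed (so a half turn about x gives the same grasp; the last joint's range is limited). The gripper opens to 87 mm and grips with 3 to 60 N. Pads are 19 mm wide; open, the fingers measure 117 mm over their backs; the gripper's body (75 mm by 190 mm) begins 51 mm behind the grasp point.
Start: joints at [-1.197, 0.332, -0.065, 1.46, 0.022, 1.35, -0.088], TCP at [241.532, 576.467, 222.576] pointing down, gripper open.
Joint ranges: [-2.6, 2.6], [-0.5, 2.12], [-1.47, 1.34], [0.16, 2.42], [-1.27, 4.41], [0.06, 2.06], [-2.6, 2.6]. Speed limits (rad/s): [2.22, 2.22, 2.79, 2.79, 3.14, 3.14, 3.14].

### API

Orientations are given as [roll, pitch, yaw] about the fixed x, y, z axes, in that order (R = Rz(yaw) Ry(pitch) Rx(roll)).
In Python, from bench import arm gives the robot as it stands.
- The arm moves only by the tool drive_tool, never from a script. Its argument "commands" is a list of rows, each a list of 6 numbers: the shift along the tool's x, y, z in mm, then the turn, a rotation vector about the tool's x, y, z in rad. A call has 1 to 20 rows; each row is the pose to reach, as a shift and turn from the pose commanded when the call began, along the tool's axes at that moment; what a row does not reach only later rows make up. A row lasts 1/12 s, in which the tool goes at most 41.7 mm and 7.16 degrees, less where a joint would pass 70% of its speed; a pose out of reach is approached as far as the arm can. A call with a gripper value outside its range is refused whole. "hand" is the opening, from -1 (shut) to 1 (fully open), set as the call begins (left out, the last holds). The fingers move at their own pace and stop on an object; "newtons" is the grip in N (left out, the last holds). Time passes only in rows, so rows that repeat a pose let the fingers close. It gives the time, the measured TCP pose, the force and the opening at its end, in the units of the state.
- arm.state(): the state, without advancing time (a new reading comes with each control period).
- arm.camera(name): name is "scene" or "top" or "wrist"; returns the picture (384x512x3 uint8, red, green, blue); there is no depth.
- arm.camera_params(name): a dict with "vfov" (degrees; the focal length in pixels is half the picture's height over the tangent of half this angle, whatever the lens; pixels are square), "cx", "cy" (the principal point, pixels), "R" (3x3) and "t" (3): a world point X has camera coordinates R X + t. Camera axes: x right, y down, z forward; pixel columns grow to the right and rows downward; lengths in mm; the calibration is good to about 2 mm. A picture is of the moment at which its call begins: read the wrist's pose just before it. camera_params takes no time and is no camera call; for the wrist camera it gives the pose at the moment of the call.
- arm.sign_off(): hands the job in, once; it reports no verdict.
Trained networks look in the newest picture that a camera, given by its name, has taken for a name from the list of things; names that differ only in an ending like _2 or _b are one class to them, and where a whole thing is asked for, a point or a joint stands for the part that bears it (a point fixed in the world has none). Each returns a list of dicts, best first, with "p" (0 to 1); they miss things now and then, are a little off and sometimes report something else, mostly with a low value. They report only what shows in the picture. A call takes as long as a camera call. They do not tell look-alikes from the thing itself.
- arm.recognise(camera, target): "rect" ([centre column, centre row, width, height] in pixels, round what is visible of it).
- arm.masks_of(camera, target): "region" (384x512 bool, what is visible of it) and "rect" ([centre column, centre row, width, height] in pixels, round what is visible of it).
The state is a dict: "t": time; "q": joint angles; "joint_vel": joint speeds; "tau": joint torques, N m; "tool_pos": TCP position; "orientation": TCP orientation; "wrist_force": force on the tool from outside, world axes, zero at the start; "ft_torque": the same for the moment, N m; "opening": finger opening in mm.
Only numpy, scipy, OpenCV 4.12 (cv2) and the standard library are available. Lean on these libraries where they do the work, as an engineer would, in place of code of your own. Each camera call takes 0.05 s, during which the arm holds its last target.

## Working session

There is one attempt and no reset: what is moved stays moved. The work goes in short steps, Python scripts to look and compute and a tool call to move; the robot and the scene stay as the last step left them, time stands still between calls to the robot, and variables do not carry over. Pictures are saved under pics/ and viewed, and the job is handed in when it is done.

Besides the shell and the picture viewer there is one more tool, called after "Emit:" by a JSON object that holds its "name" and its "arguments", one argument or row to a line. drive_tool: Moves the arm, as the interface text tells. Its arguments: {"type":"object","properties":{"commands":{"type":"array","items":{"type":"array","items":{"type":"number"}}},"hand":{"type":"number"},"newtons":{"type":"number"}},"required":["commands"]}

```bash
ls; mkdir -p pics; python3 - <<'E'
from bench import arm
import cv2
s=arm.state();print({k:(v if not hasattr(v,'tolist') else v.tolist()) for k,v in s.items()})
for n in("scene","top","wrist"):
    p=arm.camera_params(n);print(n,p)
    im=arm.camera(n);cv2.imwrite(f"pics/{n}0.png",cv2.resize(im[:,:,::-1],(800,600),interpolation=cv2.INTER_CUBIC));cv2.imwrite(f"pics/{n}0_raw.png",im[:,:,::-1])
E
```

```text
pics
{'t': 0.0, 'q': [-1.1965736885075533, 0.33288506735886836, -0.06471265541858096, 1.4609617455617472, 0.021632810736517696, 1.3498756782588501, -0.08849896716855933], 'joint_vel': [-0.00025798307438307125, -0.00047427164272782936, -0.0014277826382755971, -0.0005021813446229415, -5.194239261581727e-05, 0.0003982839981023172, 0.0016094360158355845], 'tau': [8.211168278648984e-05, -62.32381582260132, 0.024660928174853325, -38.99106502532959, -0.061379154212772846, 0.039396771462634206, 0.0001787876317393966], 'tool_pos': [241.41455449208306, 576.0710388206637, 221.73598098060106], 'orientation': [-1.5052454674482316, 1.5693631803277244, -1.9020264774337807], 'wrist_force': [0.8703366238658279, 0.08446100053425107, 0.10867193824025444], 'ft_torque': [-0.007539549332575525, -0.027493078121674026, 0.00585875327906539], 'opening': 87.30579245459683}
scene {'vfov': 54.70881012801831, 'cx': 260.96198215047855, 'cy': 187.46694461982582, 'R': array([[-0.99606806, -0.08618912, -0.02049054],
       [-0.02309622,  0.47593301, -0.87917822],
       [ 0.08552772, -0.87524808, -0.47605231]]), 't': array([557.54036151, 127.09586237, 880.30797664])}
top {'vfov': 57.78980586208014, 'cx': 254.92251944679447, 'cy': 193.45904027648942, 'R': array([[-0.012048  , -0.99972866, -0.01993634],
       [-0.99275601,  0.0143428 , -0.11928872],
       [ 0.11954229,  0.01835473, -0.99265943]]), 't': array([ 13.62783197, 562.59594042, 991.99292204])}
wrist {'vfov': 64.36745073624714, 'cx': 253.53229713388566, 'cy': 195.05708662410285, 'R': array([[ 0.38679781,  0.92216204, -0.00215083],
       [ 0.87764906, -0.36740908,  0.30780301],
       [ 0.28305402, -0.1209452 , -0.95144768]]), 't': array([-624.20303963,  -37.22213037,  393.31702808])}
```

View pics/scene0.png

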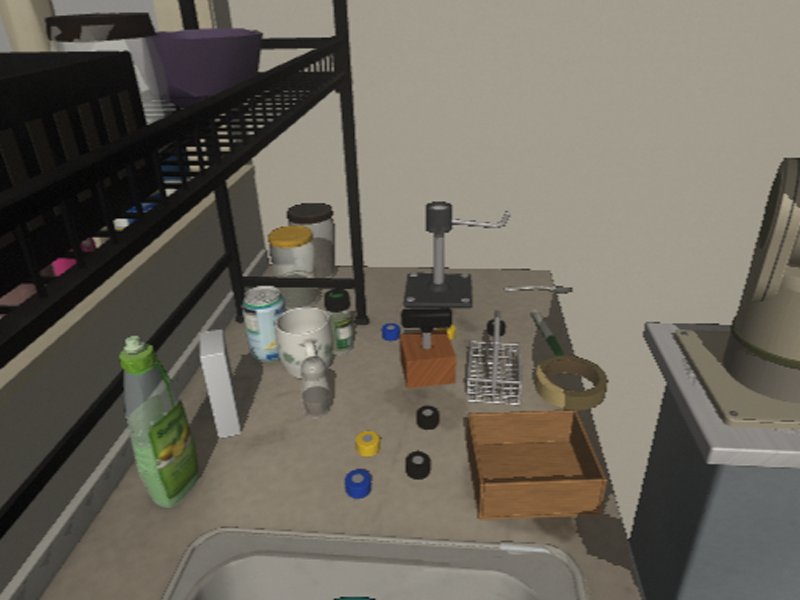

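View pics/top0.png

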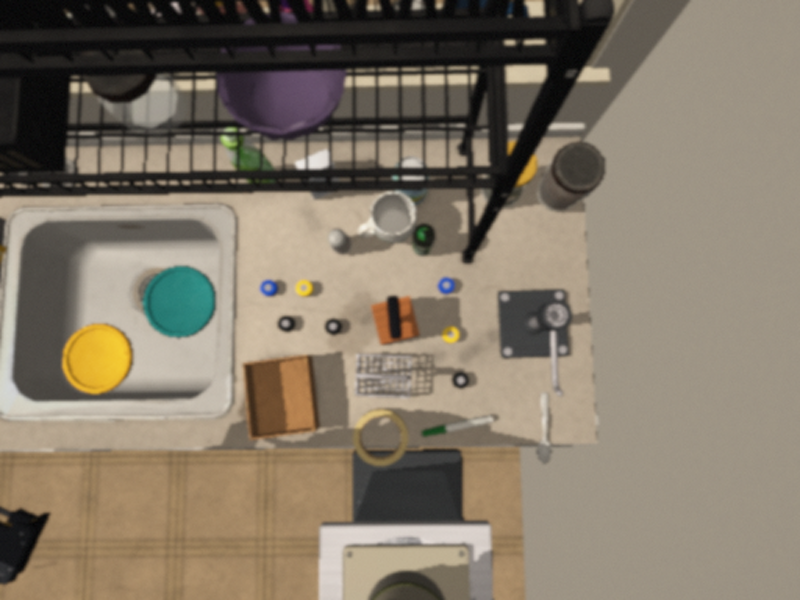

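View pics/wrist0.png

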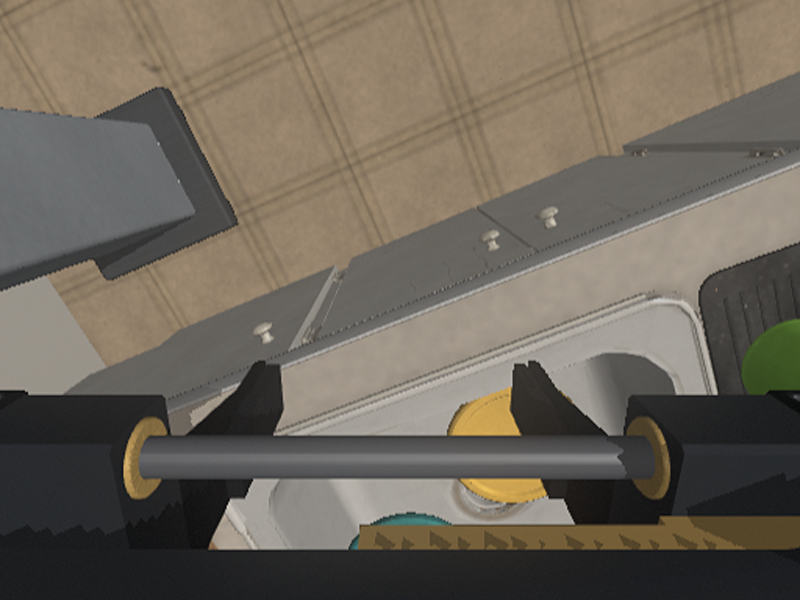

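```bash
cat > h.py <<'E'
from bench import arm
import cv2, numpy as np
from scipy.spatial.transform import Rotation as Ro
np.set_printoptions(precision=3,suppress=True)
def K(p):
    f=192/np.tan(np.radians(p['vfov']/2)); return f
def ray(p,uv):
    f=K(p); d=np.array([(uv[0]-p['cx'])/f,(uv[1]-p['cy'])/f,1.]); R=np.array(p['R']);
    return -R.T@np.array(p['t']), R.T@d
def onz(p,uv,z):
    o,d=ray(p,uv); return o+d*(z-o[2])/d[2]
def tri(p1,u1,p2,u2):
    o1,d1=ray(p1,u1);o2,d2=ray(p2,u2)
    d1=d1/np.linalg.norm(d1);d2=d2/np.linalg.norm(d2)
    A=np.c_[d1,-d2];s=np.linalg.lstsq(A,o2-o1,rcond=None)[0]
    a=o1+s[0]*d1;b=o2+s[1]*d2
    return (a+b)/2,np.linalg.norm(a-b)
def proj(p,X):
    c=np.array(p['R'])@np.asarray(X,float)+p['t'];f=K(p);return np.array([p['cx']+f*c[0]/c[2],p['cy']+f*c[1]/c[2]])
def shot(n,name,crop=None,scale=None):
    p=arm.camera_params(n); im=arm.camera(n)
    c=im[:,:,::-1]
    if crop: x0,y0,x1,y1=crop;c=c[y0:y1,x0:x1]
    s=scale or min(800/c.shape[1],600/c.shape[0])
    cv2.imwrite(f"pics/{name}.png",cv2.resize(c,None,fx=s,fy=s,interpolation=cv2.INTER_CUBIC))
    return im,p
# down pose: tool x=-z ; tool y at world angle a
def Rdown(a):
    x=np.array([0,0,-1.]);y=np.array([np.cos(a),np.sin(a),0]);return np.c_[x,y,np.cross(x,y)]
def cur():
    s=arm.state();return np.array(s['tool_pos']),Ro.from_euler('xyz',s['orientation']).as_matrix(),s
def go(pos,a=None,Rt=None):
    """print shift/turn to reach TCP pos with jaw dir a"""
    p,R,s=cur()
    if Rt is None: Rt=R if a is None else Rdown(a)
    sh=R.T@(np.asarray(pos,float)-p); rv=Ro.from_matrix(R.T@Rt).as_rotvec()
    print("from",p,"shift",sh,"turn",rv, "dist",np.linalg.norm(sh),"rows>=",max(np.linalg.norm(sh)/41.7,np.degrees(np.linalg.norm(rv))/7.16))
def st():
    p,R,s=cur(); print("t",round(s['t'],2),"pos",p,"x",R[:,0],"jaw ang",np.arctan2(R[1,1],R[0,1]),"open",s['opening'],"F",np.array(s['wrist_force']),"T",np.array(s['ft_torque']))
E
python3 - <<'E'
from h import *
st()
P={n:arm.camera_params(n) for n in("scene","top")}
arm.camera("scene");arm.camera("top")
for t in("hex_key","key_block","stand","wire_basket","reject_box","foot_a","cap_screw","salt","mug","spice"):
    for n in("top","scene"):
        for r in arm.recognise(n,t)[:5]: print(t,n,np.array(r['rect']).round(1),round(r['p'],2),'z0->',onz(P[n],r['rect'][:2],0).round(0)[:2])
E
```

```text
t 0.15 pos [241.417 576.212 221.968] x [-0.    -0.001 -1.   ] jaw ang 1.1740186642179906 open 87.44051451446357 F [-0.216 -0.037  0.255] T [-0.028  0.009  0.053]
hex_key top [249.9 203.2   7.9  26.8] 0.75 z0-> [537.  22.]
hex_key top [253.8 206.9  29.1  31.9] 0.54 z0-> [526.  11.]
hex_key scene [271.3 211.1  30.8  26.2] 0.86 z0-> [ 540. -105.]
key_block top [255.9 205.6  27.5  33.1] 0.83 z0-> [530.   4.]
key_block top [294.6 242.7  10.9  12. ] 0.21 z0-> [ 417. -110.]
key_block top [247.6 138.3  36.6  35.3] 0.18 z0-> [740.  27.]
key_block scene [274.3 232.3  36.8  37.8] 0.66 z0-> [527.  -5.]
stand top [342.7 220.2  49.8  65.9] 0.74 z0-> [ 482. -256.]
stand top [244.1 240.9  39.   24. ] 0.74 z0-> [424.  41.]
stand scene [202.9 246.8  22.   36.7] 0.62 z0-> [693.  64.]
stand scene [292.4 165.1  65.8  70.1] 0.59 z0-> [ 486. -405.]
wire_basket top [245.4 240.5  39.9  30.6] 0.67 z0-> [425.  37.]
wire_basket scene [316.4 227.6  37.9  62.6] 0.71 z0-> [421. -32.]
reject_box top [181.2 252.5  45.1  55.3] 0.56 z0-> [392. 230.]
reject_box scene [341.2 299.7  91.8  68.4] 0.98 z0-> [384. 213.]
foot
[... 560 characters left out ...]
8  11.5  10.1] 0.41 z0-> [ 599. -103.]
cap_screw top [357.6 198.8   9.6   7.5] 0.48 z0-> [ 546. -303.]
cap_screw scene [272.3 231.1  34.6  39. ] 0.65 z0-> [532. -10.]
cap_screw scene [216.5 204.8  18.2  41.3] 0.51 z0-> [ 698. -130.]
salt top [217.5 154.8  12.8  11.6] 0.66 z0-> [689. 121.]
salt scene [201.9 247.4  20.7  38.1] 0.7 z0-> [695.  66.]
mug top [247.3 140.8  39.8  36.3] 0.81 z0-> [732.  28.]
mug top [343.2 219.6  46.8  65.1] 0.52 z0-> [ 484. -257.]
mug scene [195.9 217.6  40.1  46. ] 0.58 z0-> [741. -61.]
spice top [272.4 154.1  12.5  19.2] 0.62 z0-> [688. -49.]
spice scene [216.  204.3  19.2  41.4] 0.7 z0-> [ 700. -132.]
spice scene [273.3 208.8  38.4  25.7] 0.35 z0-> [ 536. -117.]
```

```bash
python3 - <<'E'
from h import *
p,R,s=cur();w=arm.camera_params("wrist");Rc=np.array(w['R']);o=-Rc.T@w['t']
print("cam pos in tool",R.T@(o-p));print("cam axes (x,y,z rows) in tool",Rc@R)
im=cv2.imread("pics/top0_raw.png");cv2.imwrite("pics/c1.png",cv2.resize(im[170:300,150:400],None,fx=3.2,fy=3.2,interpolation=cv2.INTER_CUBIC))
im=cv2.imread("pics/scene0_raw.png");cv2.imwrite("pics/c2.png",cv2.resize(im[120:345,190:390],None,fx=2.6,fy=2.6,interpolation=cv2.INTER_CUBIC))
# target: key approx
go([470,-60,330],np.pi/2)
E
```

```text
cam pos in tool [-162.484    0.189  -85.41 ]
cam axes (x,y,z rows) in tool [[ 0.001  1.     0.   ]
 [-0.308 -0.     0.951]
 [ 0.951 -0.001  0.308]]
from [241.531 576.488 222.589] shift [-107.49  -498.724  456.697] turn [-0.397 -0.    -0.   ] dist 684.7276774385075 rows>= 16.420327996127277
```

View pics/c1.png

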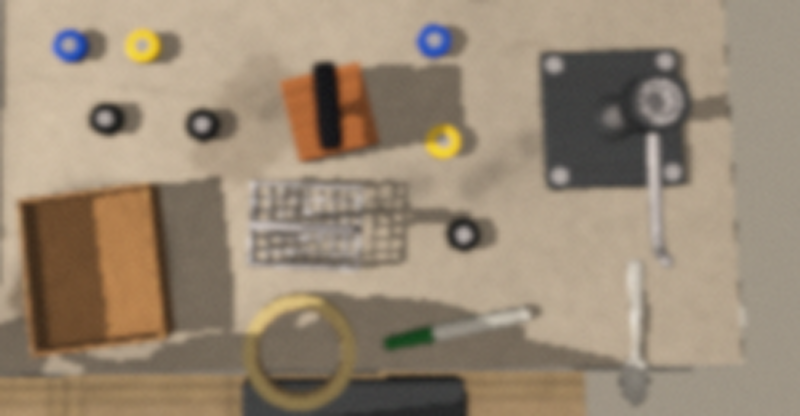

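View pics/c2.png

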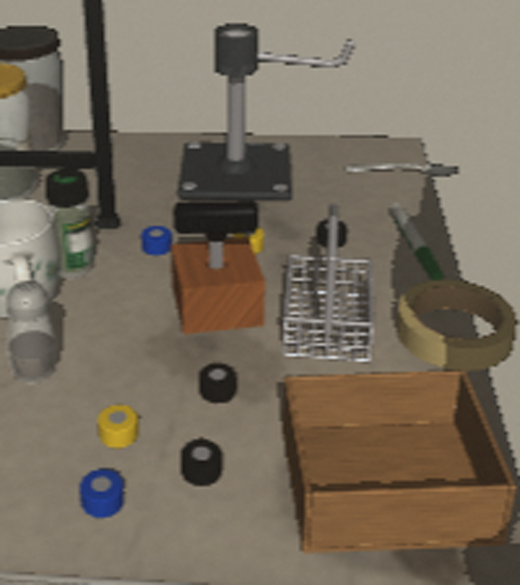

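Emit:
{"name": "drive_tool", "arguments": {
  "commands": [
    [-107,-499,457,-0.397,0,0],
    [-107,-499,457,-0.397,0,0],
    [-107,-499,457,-0.397,0,0],
    [-107,-499,457,-0.397,0,0],
    [-107,-499,457,-0.397,0,0],
    [-107,-499,457,-0.397,0,0],
    [-107,-499,457,-0.397,0,0],
    [-107,-499,457,-0.397,0,0],
    [-107,-499,457,-0.397,0,0],
    [-107,-499,457,-0.397,0,0],
    [-107,-499,457,-0.397,0,0],
    [-107,-499,457,-0.397,0,0],
    [-107,-499,457,-0.397,0,0],
    [-107,-499,457,-0.397,0,0],
    [-107,-499,457,-0.397,0,0],
    [-107,-499,457,-0.397,0,0],
    [-107,-499,457,-0.397,0,0],
    [-107,-499,457,-0.397,0,0],
    [-107,-499,457,-0.397,0,0],
    [-107,-499,457,-0.397,0,0]
  ]
}}

```text
t: 2.92
tool_pos: [470.0, -59.4, 329.3]
orientation: [2.352, 1.57, 2.353]
wrist_force: [0.6, 0.8, -0.8]
opening: 86.9
```

```bash
python3 - <<'E'
from h import *
st();shot("wrist","w1");st()
E
```

```text
t 2.92 pos [469.99  -59.413 329.328] x [-0.  0. -1.] jaw ang 1.5720493548340735 open 86.89215754689715 F [ 0.588  0.847 -0.786] T [ 0.057  0.046 -0.   ]
t 2.97 pos [469.97  -59.074 329.281] x [-0.  0. -1.] jaw ang 1.5729987857882486 open 87.0955470576851 F [-0.05  -0.368  0.232] T [ 0.057  0.08  -0.003]
```

View pics/w1.png

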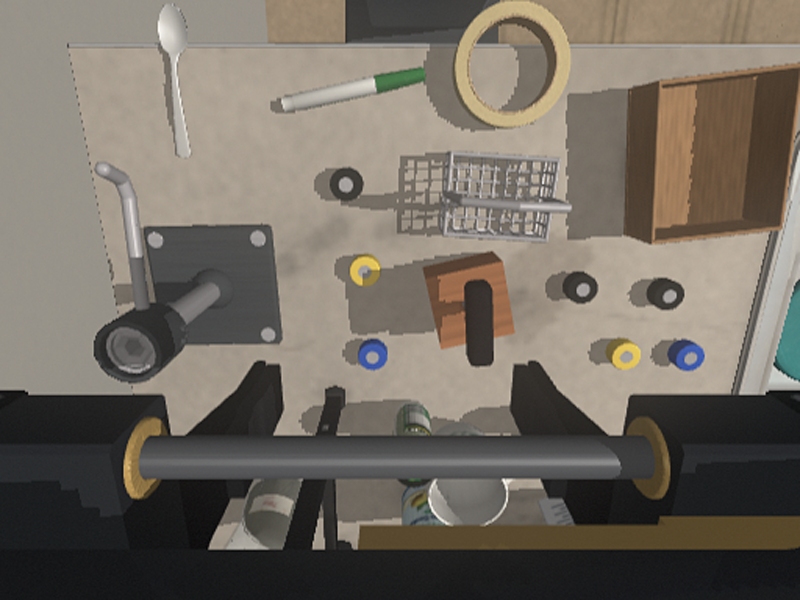

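```bash
python3 - <<'E'
from h import *
print(arm.state()['q'])
im,p=shot("wrist","w2",crop=(50,100,350,260),scale=2.6)
for t in("hex_key","foot_a","cap_screw","wire_basket","reject_box","key_block","stand"):
    for r in arm.masks_of("wrist",t)[:6]:
        m=r['region'].astype(np.uint8);c=cv2.findContours(m,0,2)[0];c=max(c,key=cv2.contourArea);b=cv2.minAreaRect(c)
        z={'hex_key':111,'foot_a':18,'cap_screw':180,'wire_basket':42,'reject_box':55,'key_block':50,'stand':12}[t]
        q=[onz(p,x,z)[:2] for x in cv2.boxPoints(b)]
        col=im[r['region']].mean(0)
        print(t,round(r['p'],2),"px",np.array(r['rect']).round(1),"ctr",onz(p,b[0],z)[:2],"sides",np.linalg.norm(q[1]-q[0]),np.linalg.norm(q[2]-q[1]),"ang",np.degrees(np.arctan2(*(q[1]-q[0])[::-1])),"col",col.round())
E
```

```text
[-0.558 -0.081  0.556  1.687  0.043  1.524  1.568]
hex_key 0.64 px [305.9 206.8  20.9  56.9] ctr [524.087   9.335] sides 23.23278586372599 76.52687670659236 ang 90.11196549160269 col [56. 50. 47.]
foot_a 0.92 px [221.9 118.4  18.8  18.7] ctr [ 415.461 -107.63 ] sides 28.39806423752859 29.334257258338972 ang 90.10100471450022 col [86. 83. 79.]
foot_a 0.7 px [426.5 189.4  26.7  19.6] ctr [525.668 218.151] sides 31.084255899558975 39.15430522701001 ang 171.04184133920364 col [82. 78. 73.]
foot_a 0.7 px [439.8 228.7  21.1  16.4] ctr [594.045 252.921] sides 29.352372956067907 39.373205430124145 ang 143.32157539726896 col [ 77.  92. 141.]
foot_a 0.68 px [397.9 229.4  25.6  18.7] ctr [592.811 184.784] sides 36.724581547824776 35.26796841823469 ang 90.11826260271138 col [182. 161.  94.]
foot_a 0.66 px [370.4 183.6  18.8  17.1] ctr [518.441 129.506] sides 29.371394220833643 35.484107999942296 ang 139.42584346897453 col [81. 77. 73.]
foot_a 0.59 px [233.6 174.1  22.1  21.5] ctr [500.656 -91.887] sides 28.41496989336442 32.75588676658783 ang 90.10923198327997 col [181. 159.  90.]
cap_screw 0.7 
[... 199 characters left out ...]
 41.348] sides 77.11539351195526 116.31117785741274 ang 178.08101972745305 col [140. 135. 132.]
reject_box 0.69 px [304.7 206.1  23.2  61.5] ctr [543.923  21.996] sides 28.26817930488709 89.67996044256273 ang 92.69040124843336 col [58. 52. 48.]
reject_box 0.57 px [454.9  98.8 112.5 116.5] ctr [387.29  215.715] sides 144.76263058424632 156.48647531829593 ang 90.09209402047178 col [109.  86.  65.]
key_block 0.74 px [299.8 193.7  52.   60.3] ctr [522.124  11.792] sides 74.43763849385118 87.17901616627609 ang 102.9809006506036 col [136.  96.  71.]
key_block 0.5 px [298.7 304.1  54.   65.9] ctr [759.341  20.26 ] sides 91.45083317291707 59.733128452223134 ang 90.13591252577949 col [124. 121. 116.]
```

View pics/w2.png

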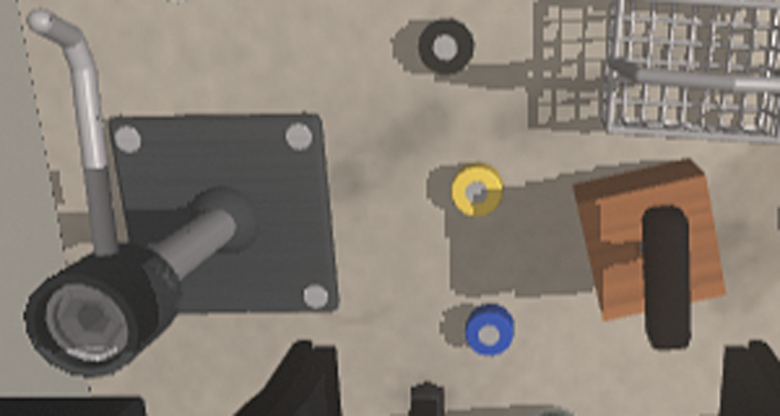

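```bash
python3 - <<'E'
from h import *
go([524,9.5,160],np.pi/2)
E
```

```text
from [470.153 -60.156 329.509] shift [169.523  69.595  53.885] turn [ 0.001  0.    -0.   ] dist 191.010355141027 rows>= 4.5805840561397355
```

Emit:
{"name": "drive_tool", "arguments": {
  "commands": [
    [169,69.5,54,0,0,0],
    [169,69.5,54,0,0,0],
    [169,69.5,54,0,0,0],
    [169,69.5,54,0,0,0],
    [169,69.5,54,0,0,0],
    [169,69.5,54,0,0,0],
    [169,69.5,54,0,0,0]
  ]
}}

```text
t: 3.95
tool_pos: [523.7, 9.0, 160.1]
orientation: [-2.616, 1.568, -2.615]
wrist_force: [0.8, -0.9, 0.4]
opening: 87.0
```

```bash
python3 - <<'E'
from h import *
im,p=shot("wrist","w3");st()
for z in(85,111):
  for x in (486,524,562): print(z,x,proj(p,[x,9.5,z])*1.5625)
E
```

```text
t 4.0 pos [524.354   8.415 161.534] x [ 0. -0. -1.] jaw ang 1.5705117075923145 open 87.22556540524074 F [ 0.25  -0.169 -0.026] T [0.034 0.064 0.022]
85 486 [397.197 250.289]
85 524 [397.116 321.117]
85 562 [397.042 385.722]
111 486 [397.178 261.554]
111 524 [397.089 339.509]
111 562 [397.009 409.907]
```

View pics/w3.png

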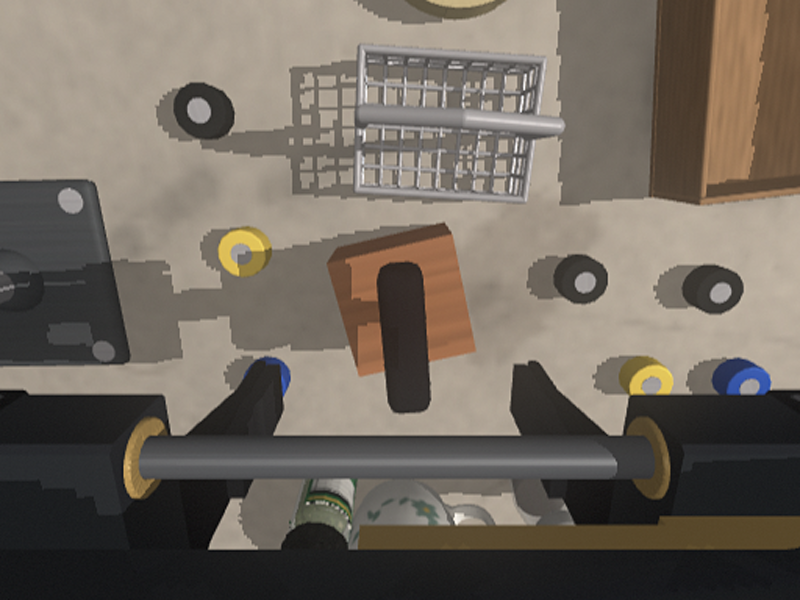

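```bash
python3 - <<'E'
from h import *
go([524.5,13,79],np.pi/2+0.03)
E
```

```text
from [524.354   8.415 161.534] shift [82.532  4.623  0.112] turn [-0.03  0.    0.  ] dist 82.66098242766908 rows>= 1.9822777560592104
```

Emit:
{"name": "drive_tool", "arguments": {
  "commands": [
    [30,4,0,-0.03,0,0],
    [60,4,0,-0.03,0,0],
    [75,4,0,-0.03,0,0],
    [81.5,4,0,-0.03,0,0],
    [81.5,4,0,-0.03,0,0],
    [81.5,4,0,-0.03,0,0]
  ]
}}

```text
t: 4.5
tool_pos: [525.2, 12.7, 80.9]
orientation: [0.222, 1.568, 0.251]
wrist_force: [-0.0, 0.2, 0.3]
opening: 87.1
```

Emit:
{"name": "drive_tool", "arguments": {
  "commands": [
    [0,0,0,0,0,0],
    [0,0,0,0,0,0],
    [0,0,0,0,0,0],
    [0,0,0,0,0,0],
    [0,0,0,0,0,0],
    [0,0,0,0,0,0],
    [0,0,0,0,0,0],
    [0,0,0,0,0,0],
    [0,0,0,0,0,0],
    [0,0,0,0,0,0]
  ],
  "hand": -1,
  "newtons": 30
}}

```text
t: 5.33
tool_pos: [524.2, 13.1, 79.0]
orientation: [2.331, 1.571, 2.362]
wrist_force: [-0.8, -0.7, -0.6]
opening: 28.1
```

```bash
python3 - <<'E'
from h import *
st()
im,p=shot("wrist","w4")
shot("scene","s4",crop=(220,180,350,260),scale=5)
E
```

```text
t 5.33 pos [524.15   13.129  78.996] x [-0.  0. -1.] jaw ang 1.6009870151415055 open 28.087503001715987 F [-0.785 -0.715 -0.551] T [-0.003 -0.021 -0.035]
```

View pics/w4.png

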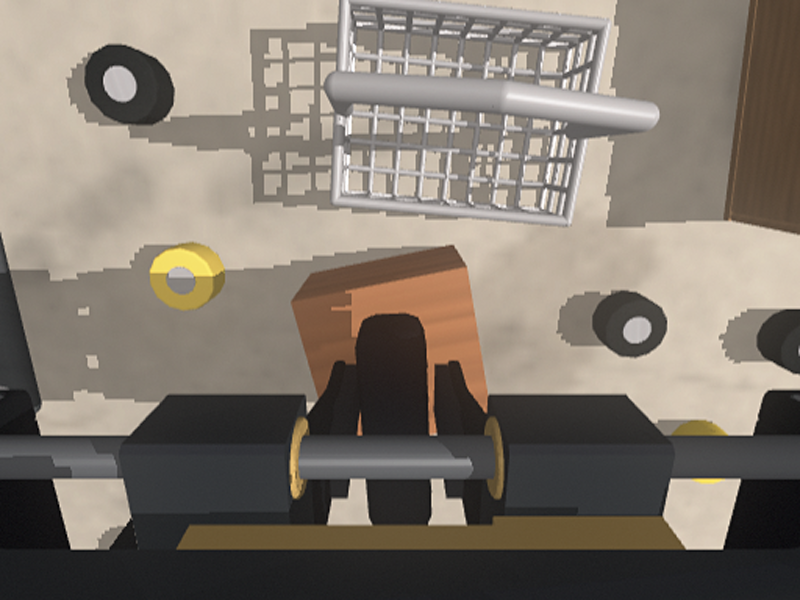

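View pics/s4.png

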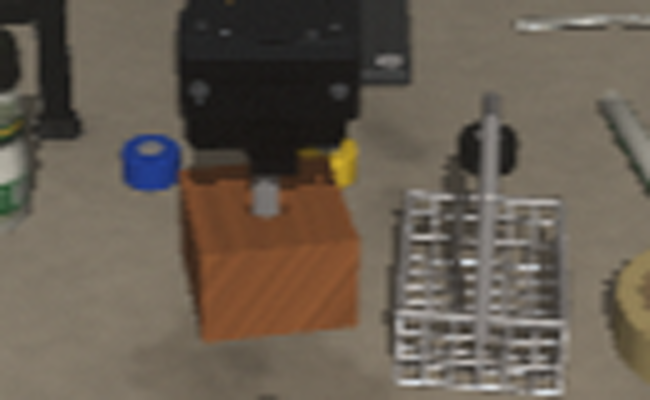

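Emit:
{"name": "drive_tool", "arguments": {
  "commands": [
    [0,0,0,0,0,0],
    [0,0,0,0,0,0],
    [0,0,0,0,0,0],
    [0,0,0,0,0,0],
    [0,0,0,0,0,0]
  ],
  "newtons": 45
}}

```text
t: 5.85
tool_pos: [524.1, 13.2, 79.0]
orientation: [2.268, 1.571, 2.298]
wrist_force: [0.5, 0.7, 0.1]
opening: 21.3
```

```bash
python3 - <<'E'
from h import *
st();im,p=shot("wrist","w5");st()
E
```

```text
t 5.85 pos [524.136  13.173  79.002] x [-0.  0. -1.] jaw ang 1.6010712294048024 open 21.276362553480762 F [0.496 0.7   0.118] T [ 0.069  0.01  -0.03 ]
t 5.9 pos [524.162  13.19   79.019] x [ 0.  0. -1.] jaw ang 1.6010522638742497 open 21.74081723098643 F [ 0.147 -0.221 -0.374] T [0.098 0.017 0.003]
```

View pics/w5.png

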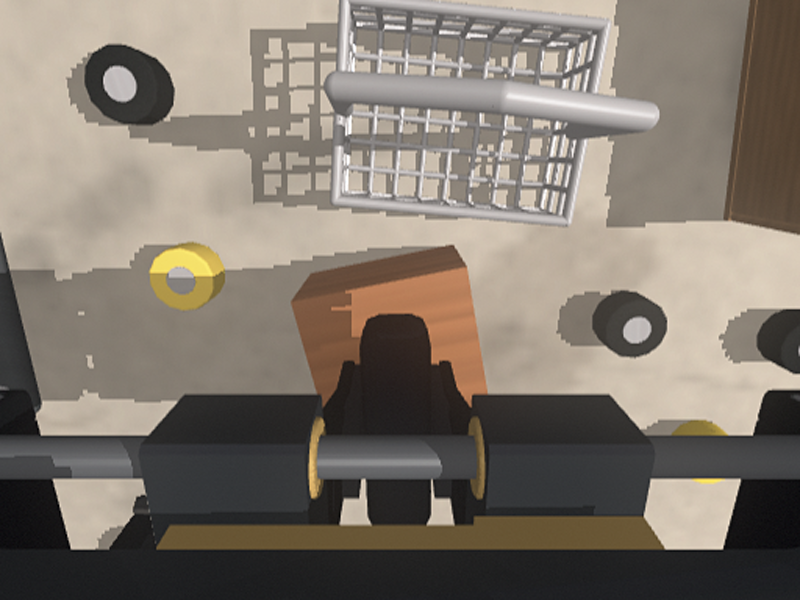

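Emit:
{"name": "drive_tool", "arguments": {
  "commands": [
    [-10,0,0,0,0,0],
    [-25,0,0,0,0,0],
    [-50,0,0,0,0,0],
    [-90,0,0,0,0,0],
    [-130,0,0,0,0,0],
    [-170,0,0,0,0,0],
    [-200,0,0,0,0,0],
    [-200,0,0,0,0,0],
    [-200,0,0,0,0,0]
  ]
}}

```text
t: 6.65
tool_pos: [524.9, 13.0, 281.1]
orientation: [0.285, 1.567, 0.315]
wrist_force: [0.3, -1.1, -1.5]
opening: 22.0
```

```bash
python3 - <<'E'
from h import *
st();im,p=shot("wrist","w6")
shot("scene","s6",crop=(200,60,350,260),scale=3)
im,p=shot("top","t6",crop=(200,140,400,260),scale=4)
E
```

```text
t 6.65 pos [524.858  12.99  281.073] x [ 0.003  0.001 -1.   ] jaw ang 1.6007066499754325 open 22.015279046428933 F [ 0.288 -1.06  -1.46 ] T [ 0.07   0.039 -0.009]
```

View pics/w6.png

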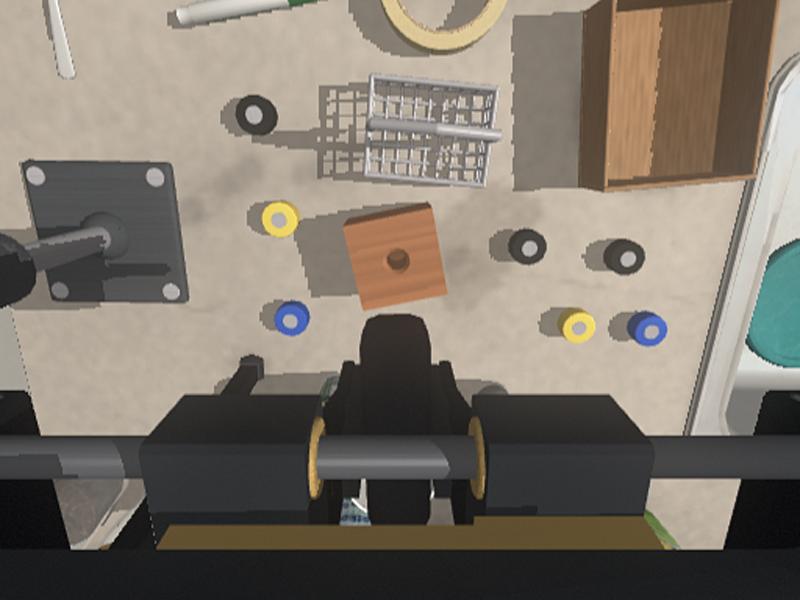

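View pics/s6.png

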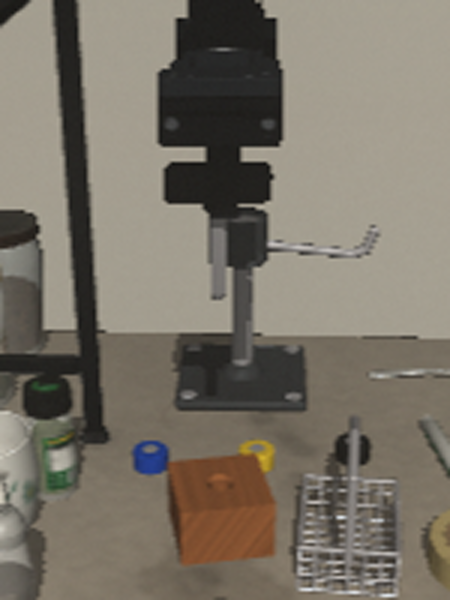

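```bash
python3 - <<'E'
from h import *
st()
S=arm.camera_params("scene");W=arm.camera_params("wrist");T=arm.camera_params("top")
p,R,s=cur()
for z in (281+19+13,281+19-13,281+19-88): print(z,((proj(S,[p[0],p[1],z])-[200,60])*3).round(1))
w=lambda u,v,z:onz(W,(u/1.5625,v/1.5625),z)
print("hole",w(398,260,50))
c=[w(*q,50)[:2] for q in((346,228),(431,208),(446,294),(364,309))];print("block top",c,np.mean(c,0))
for a,b in ((0,1),(1,2),(2,3),(3,0)): print(np.linalg.norm(c[a]-c[b]))
c=np.array([w(*q,12)[:2] for q in((22,161),(171,162),(188,301),(54,300))]);print("base",c,c.mean(0),[np.linalg.norm(c[i]-c[(i+1)%4]) for i in range(4)])
d=(c[0]-c[3])+(c[1]-c[2]);print("ang -x", np.arctan2(d[1],d[0])-np.pi); d=(c[1]-c[0])+(c[2]-c[3]);print("ang y",np.arctan2(d[1],d[0])-np.pi/2)
E
```

```text
t 6.8 pos [523.412  13.062 277.826] x [-0.002 -0.    -1.   ] jaw ang 1.6009849489985637 open 21.927971039667383 F [ 0.18  -0.385 -1.299] T [-0.076  0.051 -0.04 ]
313 [224.6 158.2]
287 [224.7 194.5]
212 [225.  293.1]
hole [524.372  14.446  50.   ]
block top [array([498.977, -28.904]), array([480.779,  39.758]), array([552.72 ,  56.332]), array([568.334, -13.54 ])] [525.202  13.412]
71.03346460245207
73.82611483990452
71.59575896515733
71.0381781956465
base [[ 455.561 -311.77 ]
 [ 452.559 -183.433]
 [ 578.053 -181.772]
 [ 580.887 -307.935]] [ 516.765 -246.228] [np.float64(128.3722024902793), np.float64(125.50500938341966), np.float64(126.1945481276727), np.float64(125.3839249908583)]
ang -x -6.261277723173354
ang y 0.02292768303869308
```

View pics/t6.png

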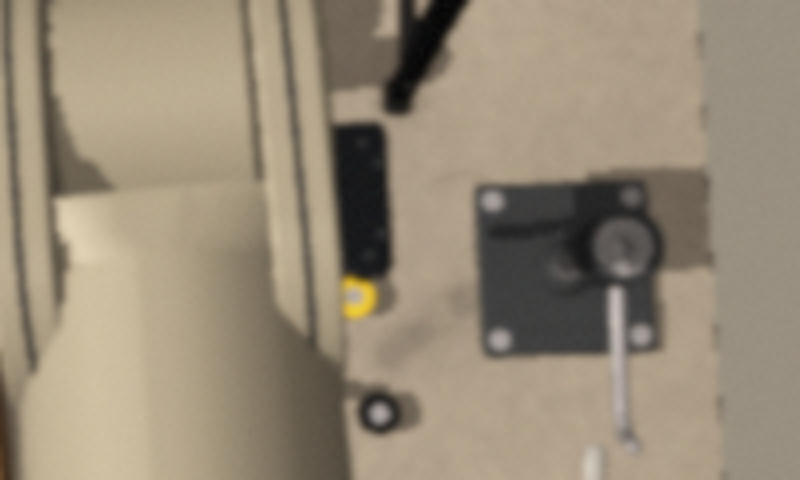

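```bash
python3 - <<'E'
from h import *
S=arm.camera_params("scene");W=arm.camera_params("wrist");T=arm.camera_params("top")
p,R,s=cur()
print("hub top cam",onz(T,(200+624/4,140+246/4),180), "base top cam",onz(T,(200+567/4,140+268/4),12))
for dx in(0,4):
  for zt in (-36,-32): print(dx,zt,proj(W,p+R@np.array([-32+dx,0,zt]))*1.5625)
go([560,-246,280],np.pi/2+0.03)
E
```

```text
hub top cam [ 521.189 -249.391  180.   ] base top cam [ 520.931 -251.963   12.   ]
0 -36 [395.42  327.999]
0 -32 [395.431 340.706]
4 -36 [395.455 323.287]
4 -32 [395.466 335.699]
from [523.412  13.062 277.826] shift [  -2.147 -260.049   28.747] turn [ 0.    -0.002  0.   ] dist 261.6419930070618 rows>= 6.274388321512273
```

Emit:
{"name": "drive_tool", "arguments": {
  "commands": [
    [-2,-260,29,0,0,0],
    [-2,-260,29,0,0,0],
    [-2,-260,29,0,0,0],
    [-2,-260,29,0,0,0],
    [-2,-260,29,0,0,0],
    [-2,-260,29,0,0,0],
    [-2,-260,29,0,0,0],
    [-2,-260,29,0,0,0],
    [-2,-260,29,0,0,0],
    [-2,-260,29,0,0,0]
  ]
}}

```text
t: 7.63
tool_pos: [560.9, -244.7, 279.9]
orientation: [2.572, 1.569, 2.604]
wrist_force: [0.2, -0.5, -1.0]
opening: 22.0
```

```bash
python3 - <<'E'
from h import *
st();im,p=shot("wrist","w7");st()
cv2.imwrite("pics/w7c.png",cv2.resize(im[100:200,195:295,::-1],None,fx=6,fy=6,interpolation=cv2.INTER_CUBIC))
shot("scene","s7",crop=(200,60,350,260),scale=3)
S=arm.camera_params("scene")
print(((proj(S,[524.4,14.4,50])-[200,60])*3).round(1))
E
```

```text
t 7.63 pos [ 560.916 -244.65   279.946] x [-0.002  0.001 -1.   ] jaw ang 1.6019372068188298 open 21.96250808025267 F [ 0.194 -0.486 -0.96 ] T [ 0.04  -0.037  0.036]
t 7.68 pos [ 561.114 -244.275  280.281] x [-0.001  0.001 -1.   ] jaw ang 1.6027886240030575 open 21.44083534318004 F [ 0.092 -0.178 -0.869] T [ 0.042 -0.009  0.017]
[224.1 480. ]
```

View pics/w7.png

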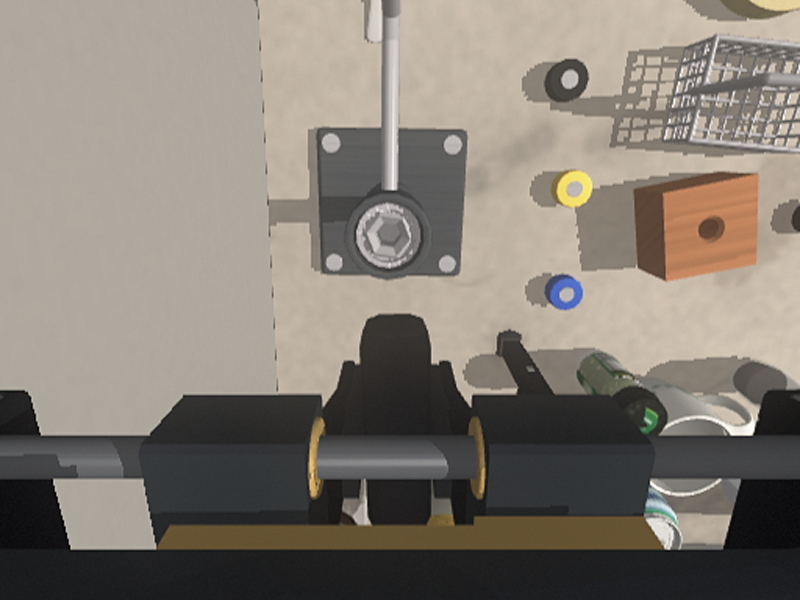

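View pics/s7.png

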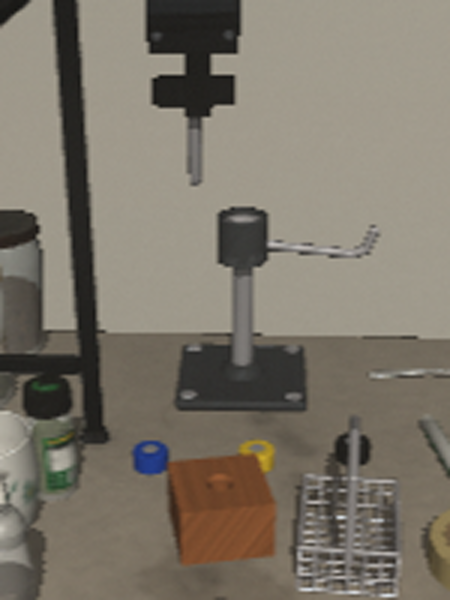

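View pics/w7c.png

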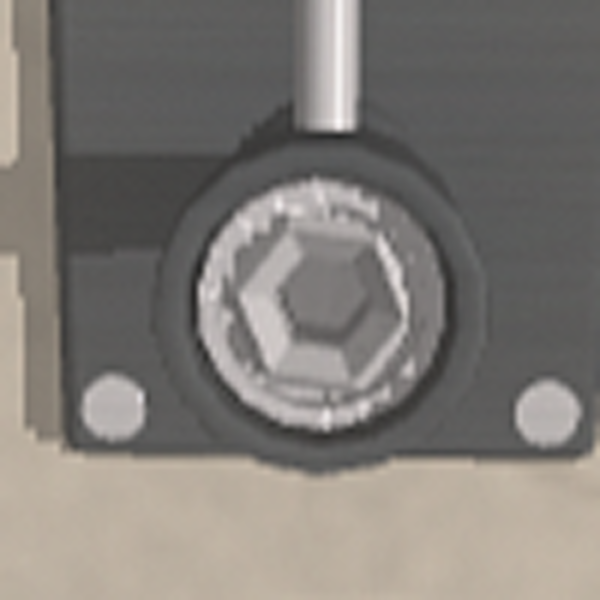

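```bash
python3 - <<'E'
from h import *
p,R,s=cur();W=arm.camera_params("wrist");print(s['q'])
im=arm.camera("wrist")
w=lambda u,v,z:onz(W,(195+u/6,100+v/6),z)
print("hub",w(321,306,180),"hex",w(321,307,174),"floor",w(325,301,156))
S=arm.camera_params("scene");
# key tip in scene
print("tip pred",((proj(S,p+[0,0,19-88])-[200,60])*3),"bar centre",((proj(S,p+[0,0,19])-[200,60])*3))
print("hub top pred",((proj(S,[519,-248,180])-[200,60])*3))
c=im[125:180,225:275,::-1];c=cv2.resize(c,None,fx=12,fy=12,interpolation=cv2.INTER_CUBIC)
cv2.imwrite("pics/w8c.png",c[:600])
E
```

```text
[-0.221  0.327  0.725  1.439 -0.217  1.458  2.105]
hub [ 520.921 -249.735  180.   ] hex [ 522.092 -249.799  174.   ] floor [ 524.203 -249.399  156.   ]
tip pred [199.151 181.276] bar centre [197.824  86.658]
hub top pred [244.316 212.479]
```

View pics/w8c.png

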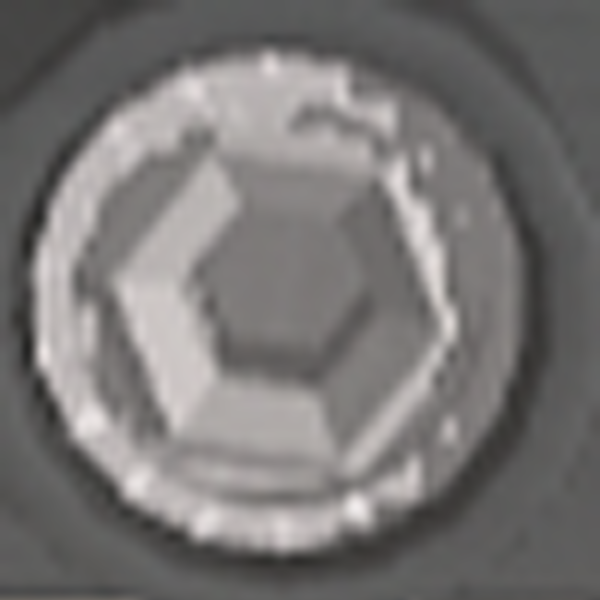

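```bash
python3 - <<'E'
from h import *
go([520.2,-249.7,262],1.602-0.135)
E
```

```text
from [ 561.267 -244.366  280.813] shift [ 18.813  -4.021 -41.216] turn [ 0.136 -0.    -0.001] dist 45.4847580901973 rows>= 1.0907615848968177
```

Emit:
{"name": "drive_tool", "arguments": {
  "commands": [
    [0,-4,-20,0.07,0,0],
    [0,-4,-41,0.136,0,0],
    [10,-4,-41,0.136,0,0],
    [18,-4,-41,0.136,0,0],
    [18,-4,-41,0.136,0,0],
    [18,-4,-41,0.136,0,0]
  ]
}}

```text
t: 8.28
tool_pos: [520.6, -249.9, 262.4]
orientation: [2.705, 1.57, 2.602]
wrist_force: [-0.1, 0.7, -1.0]
opening: 21.6
```

```bash
python3 - <<'E'
from h import *
st();shot("scene","s9",crop=(230,70,330,150),scale=7);st()
im,p=shot("top","t9",crop=(300,160,400,240),scale=7);
E
```

```text
t 8.28 pos [ 520.642 -249.942  262.42 ] x [-0.001  0.001 -1.   ] jaw ang 1.467411585439507 open 21.613301043205713 F [-0.113  0.696 -0.977] T [ 0.022 -0.017  0.   ]
t 8.33 pos [ 520.755 -250.366  262.83 ] x [-0.  0. -1.] jaw ang 1.4668962659229887 open 21.88316756907019 F [-0.132  0.103 -0.765] T [-0.057  0.013 -0.05 ]
```

View pics/s9.png

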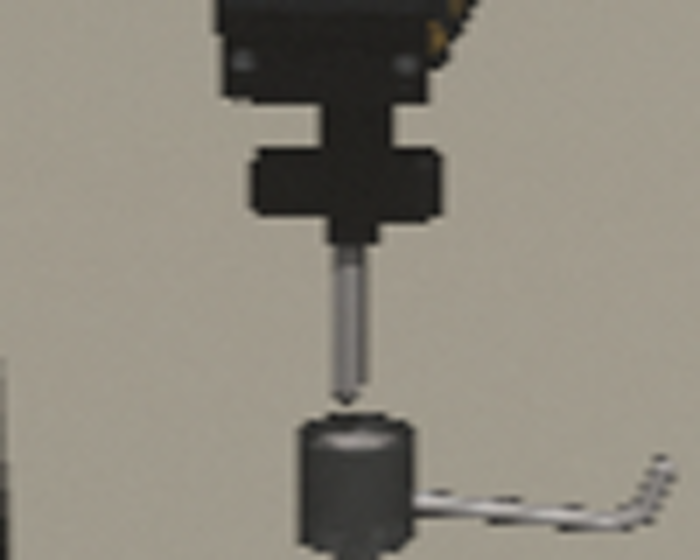

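View pics/t9.png

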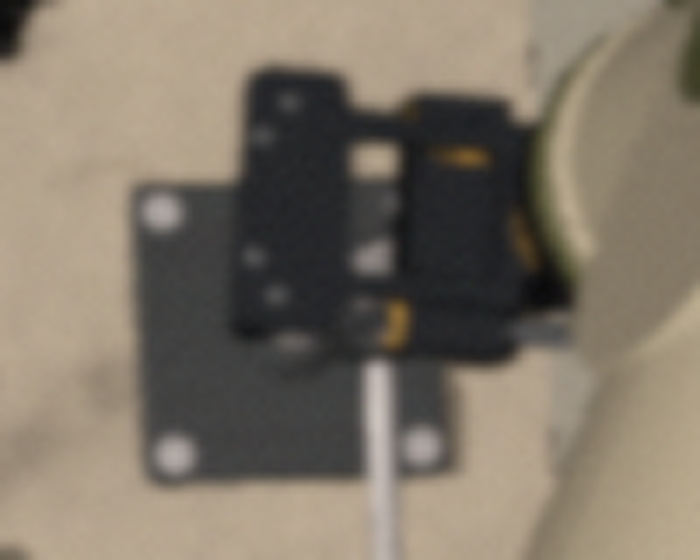

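Emit:
{"name": "drive_tool", "arguments": {
  "commands": [
    [0,0,-3,0,0,0],
    [5,0,-3,0,0,0],
    [10,0,-3,0,0,0],
    [14,0,-3,0,0,0],
    [18,0,-3,0,0,0],
    [20,0,-3,0,0,0],
    [22,0,-3,0,0,0],
    [22,0,-3,0,0,0]
  ]
}}

```text
t: 9.05
tool_pos: [517.0, -250.7, 240.6]
orientation: [2.943, 1.57, 2.837]
wrist_force: [0.2, 0.3, -0.9]
opening: 21.8
```

```bash
python3 - <<'E'
from h import *
st();shot("scene","s10",crop=(230,70,330,150),scale=7);st()
E
```

```text
t 9.05 pos [ 517.034 -250.728  240.557] x [-0.001  0.    -1.   ] jaw ang 1.4649386107797915 open 21.755388632760408 F [ 0.243  0.268 -0.912] T [ 0.022 -0.019 -0.051]
t 9.1 pos [ 517.135 -250.75   240.886] x [-0.  0. -1.] jaw ang 1.4650291854219806 open 21.80329916118853 F [-0.778  0.101 -0.918] T [-0.016  0.013 -0.021]
```

View pics/s10.png

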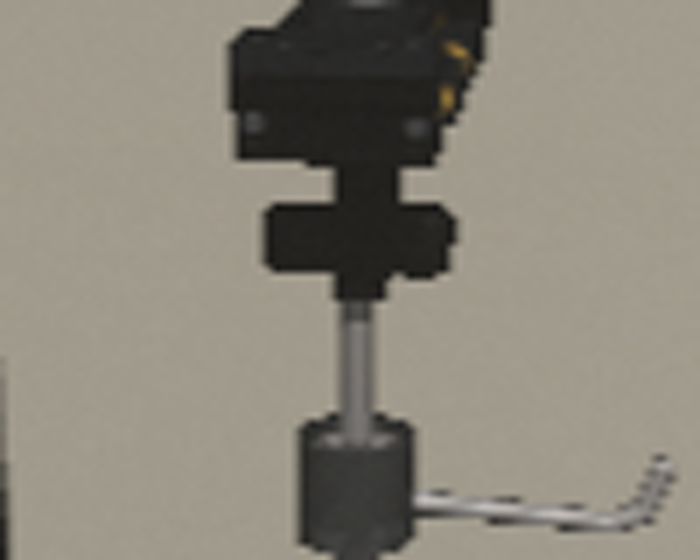

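Emit:
{"name": "drive_tool", "arguments": {
  "commands": [
    [2,0,0,0,0,0],
    [3.5,0,0,0,0,0],
    [5,0,0,0,0,0],
    [6.5,0,0,0,0,0],
    [8,0,0,0,0,0],
    [8,0,0,0,0,0]
  ]
}}

```text
t: 9.6
tool_pos: [517.1, -250.5, 232.7]
orientation: [2.193, 1.57, 2.087]
wrist_force: [0.2, 0.7, -1.1]
opening: 21.9
```

```bash
python3 -c "
from h import *
st()"
```

```text
t 9.6 pos [ 517.147 -250.49   232.682] x [-0.  0. -1.] jaw ang 1.4652370408043718 open 21.85118300328074 F [ 0.194  0.716 -1.063] T [ 0.265 -0.076  0.021]
```

Emit:
{"name": "drive_tool", "arguments": {
  "commands": [
    [2,0,0,0,0,0],
    [4,0,0,0,0,0],
    [6,0,0,0,0,0],
    [8,0,0,0,0,0],
    [9,0,0,0,0,0],
    [10,0,0,0,0,0],
    [11,0,0,0,0,0],
    [11,0,0,0,0,0]
  ]
}}

```text
t: 10.27
tool_pos: [517.2, -250.6, 221.8]
orientation: [1.85, 1.57, 1.745]
wrist_force: [0.5, 2.4, -0.6]
opening: 21.8
```

```bash
python3 -c "
from h import *
st();shot('scene','s11',crop=(230,70,330,150),scale=7);st()"
```

```text
t 10.27 pos [ 517.204 -250.611  221.837] x [-0.  0. -1.] jaw ang 1.4651342588052356 open 21.76867449636382 F [ 0.502  2.38  -0.553] T [ 0.698 -0.077 -0.008]
t 10.32 pos [ 517.152 -250.582  221.833] x [-0.  0. -1.] jaw ang 1.4651815994663342 open 21.441687356039623 F [ 0.733  2.954 -0.922] T [ 0.699 -0.111  0.015]
```

View pics/s11.png

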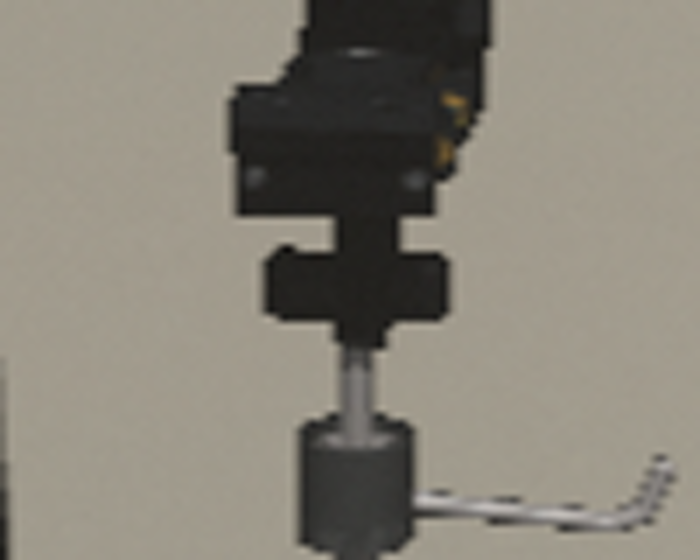

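Emit:
{"name": "drive_tool", "arguments": {
  "commands": [
    [0,0.8,0,0,0,0],
    [0.5,0.8,0,0,0,0],
    [1,0.8,0,0,0,0],
    [1.5,0.8,0,0,0,0],
    [1.5,0.8,0,0,0,0]
  ]
}}

```text
t: 10.73
tool_pos: [517.3, -250.4, 220.9]
orientation: [-0.36, 1.57, -0.466]
wrist_force: [-1.0, 1.3, 3.3]
opening: 21.8
```

```bash
python3 -c "
from h import *
st()"
```

```text
t 10.73 pos [ 517.332 -250.363  220.93 ] x [ 0.001 -0.    -1.   ] jaw ang 1.4646850070320214 open 21.822556850875127 F [-1.039  1.308  3.315] T [0.212 0.265 0.041]
```

Emit:
{"name": "drive_tool", "arguments": {
  "commands": [
    [1,0,0,0.03,0,0],
    [1,0,0,0.08,0,0],
    [1,0,0,0.13,0,0],
    [1,0,0,0.18,0,0],
    [1,0,0,0.23,0,0],
    [1,0,0,0.28,0,0],
    [1,0,0,0.33,0,0],
    [1,0,0,0.38,0,0],
    [1,0,0,0.43,0,0],
    [1,0,0,0.48,0,0],
    [1,0,0,0.5,0,0],
    [1,0,0,0.5,0,0]
  ]
}}

```text
t: 11.73
tool_pos: [518.5, -249.0, 220.9]
orientation: [1.072, 1.568, 0.466]
wrist_force: [-0.7, 5.3, 11.2]
opening: 22.0
```

```bash
python3 -c "
from h import *
st();shot('wrist','w12');shot('scene','s12',crop=(230,70,330,150),scale=7);st()"
```

```text
t 11.73 pos [ 518.469 -249.027  220.853] x [ 0.003  0.001 -1.   ] jaw ang 0.9648968483953653 open 22.046837031414686 F [-0.688  5.285 11.194] T [1.475 0.1   0.063]
t 11.83 pos [ 518.448 -249.039  220.835] x [ 0.003  0.001 -1.   ] jaw ang 0.9662141279894543 open 21.868203012260413 F [-0.247  5.644 11.334] T [1.416 0.113 0.093]
```

View pics/w12.png

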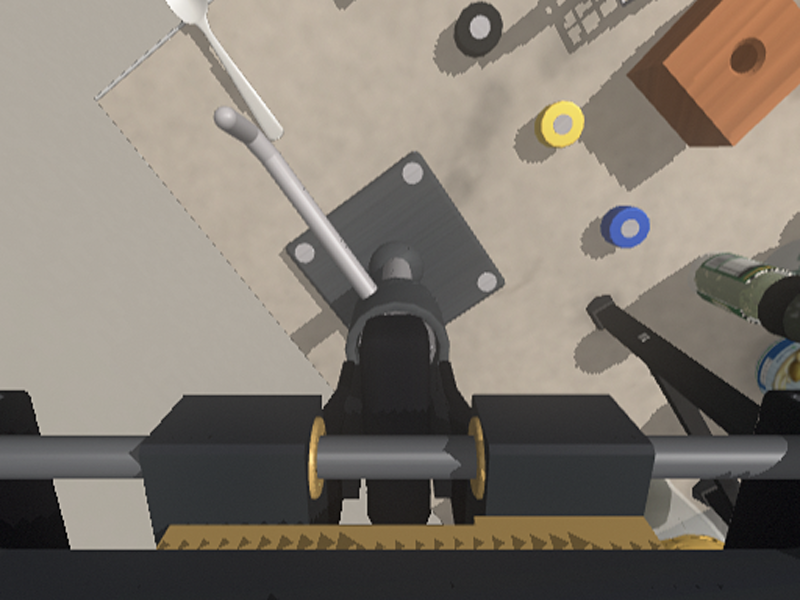

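Emit:
{"name": "drive_tool", "arguments": {
  "commands": [
    [0,1,-0.3,0.02,0,0],
    [0,1,-0.3,0.07,0,0],
    [0,1,-0.3,0.12,0,0],
    [0,1,-0.3,0.17,0,0],
    [0,1,-0.3,0.22,0,0],
    [0,1,-0.3,0.27,0,0],
    [0,1,-0.3,0.32,0,0],
    [0,1,-0.3,0.37,0,0],
    [0,1,-0.3,0.42,0,0],
    [0,1,-0.3,0.47,0,0],
    [0,1,-0.3,0.52,0,0],
    [0,1,-0.3,0.57,0,0],
    [0,1,-0.3,0.62,0,0],
    [0,1,-0.3,0.67,0,0],
    [0,1,-0.3,0.7,0,0],
    [0,1,-0.3,0.7,0,0]
  ]
}}

```text
t: 13.17
tool_pos: [519.8, -247.7, 220.9]
orientation: [1.527, 1.566, 0.221]
wrist_force: [4.1, 5.3, 7.7]
opening: 21.8
```

```bash
python3 -c "
from h import *
st();shot('scene','s13',crop=(230,70,330,150),scale=7);arm.camera('scene');st();print(arm.state()['q'])"
```

```text
t 13.17 pos [ 519.85  -247.75   220.853] x [ 0.004  0.001 -1.   ] jaw ang 0.2650301106027755 open 21.788829961645124 F [4.148 5.286 7.741] T [ 1.408 -1.145  0.068]
t 13.27 pos [ 519.847 -247.749  220.879] x [ 0.004  0.001 -1.   ] jaw ang 0.26693553118835817 open 21.88846358468498 F [4.259 4.996 8.148] T [ 1.38  -1.186  0.025]
[-0.411  0.308  0.955  1.642 -0.261  1.323  0.853]
```

Emit:
{"name": "drive_tool", "arguments": {
  "commands": [
    [0,1,-0.6,0.03,0,0],
    [0,1,-0.6,0.06,0,0],
    [0,1,-0.6,0.09,0,0],
    [0,1,-0.6,0.12,0,0],
    [0,1,-0.6,0.12,0,0]
  ]
}}

```text
t: 13.68
tool_pos: [520.4, -247.4, 220.9]
orientation: [1.543, 1.567, 0.117]
wrist_force: [3.5, 3.6, 7.9]
opening: 21.7
```

```bash
python3 -c "
from h import *
st()"
```

```text
t 13.68 pos [ 520.373 -247.391  220.86 ] x [ 0.004  0.    -1.   ] jaw ang 0.14470564776262737 open 21.67863064339479 F [3.462 3.649 7.948] T [ 1.042 -0.938  0.027]
```

Emit:
{"name": "drive_tool", "arguments": {
  "commands": [
    [0,0,0,0.03,0,0],
    [0,0,0,0.06,0,0],
    [0,0,0,0.08,0,0],
    [0,0,0,0.08,0,0]
  ]
}}

```text
t: 14.02
tool_pos: [520.6, -247.4, 220.9]
orientation: [1.591, 1.566, 0.086]
wrist_force: [4.1, 3.2, 8.2]
opening: 21.3
```

```bash
python3 -c "
from h import *
st()"
```

```text
t 14.02 pos [ 520.555 -247.356  220.871] x [ 0.005  0.    -1.   ] jaw ang 0.06537789483802059 open 21.333911483827425 F [4.078 3.234 8.201] T [ 0.941 -1.129  0.091]
```

Emit:
{"name": "drive_tool", "arguments": {
  "commands": [
    [0,0,0,0.03,0,0],
    [0,0,0,0.06,0,0],
    [0,0,0,0.09,0,0],
    [0,0,0,0.09,0,0]
  ]
}}

```text
t: 14.35
tool_pos: [520.8, -247.4, 220.9]
orientation: [1.628, 1.566, 0.033]
wrist_force: [4.7, 3.0, 6.9]
opening: 21.7
```

```bash
python3 -c "
from h import *
st()"
```

```text
t 14.35 pos [ 520.757 -247.378  220.873] x [ 0.005  0.    -1.   ] jaw ang -0.025022168282280724 open 21.683607489569003 F [4.723 2.954 6.943] T [ 0.856 -1.341  0.099]
```

Emit:
{"name": "drive_tool", "arguments": {
  "commands": [
    [0,0,0,0.03,0,0],
    [0,0,0,0.05,0,0],
    [0,0,0,0.07,0,0],
    [0,0,0,0.07,0,0]
  ]
}}

```text
t: 14.68
tool_pos: [520.9, -247.5, 220.9]
orientation: [1.656, 1.566, -0.009]
wrist_force: [4.8, 2.1, 7.2]
opening: 21.6
```

```bash
python3 -c "
from h import *
st()"
```

```text
t 14.68 pos [ 520.894 -247.463  220.925] x [ 0.005 -0.    -1.   ] jaw ang -0.0943157615501886 open 21.647299460925492 F [4.846 2.136 7.155] T [ 0.744 -1.623  0.107]
```

```bash
python3 -c "
from h import *
shot('wrist','w14');shot('scene','s14',crop=(230,70,330,150),scale=7);st()"
```

```text
t 14.78 pos [ 520.864 -247.435  220.895] x [ 0.005 -0.    -1.   ] jaw ang -0.09312518830598407 open 21.578873685426828 F [6.448 3.525 5.811] T [ 0.736 -1.602  0.17 ]
```

View pics/w14.png

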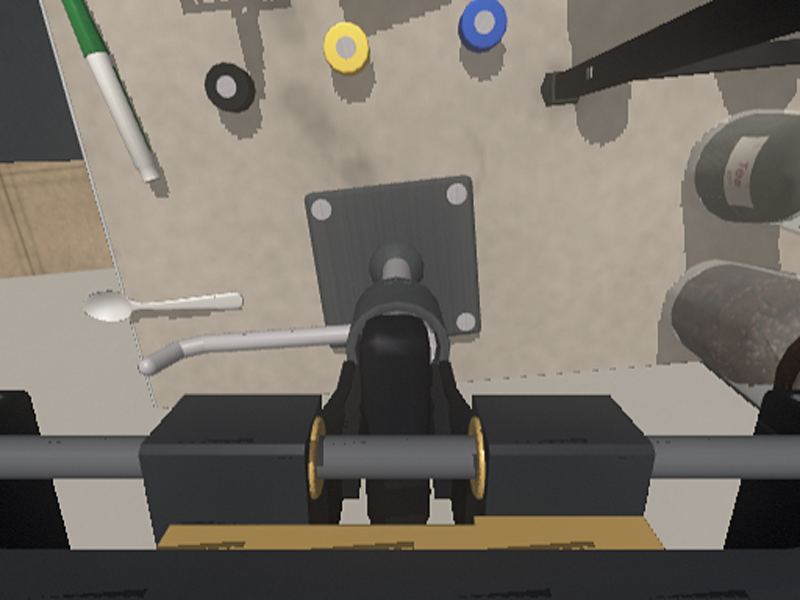

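View pics/s14.png

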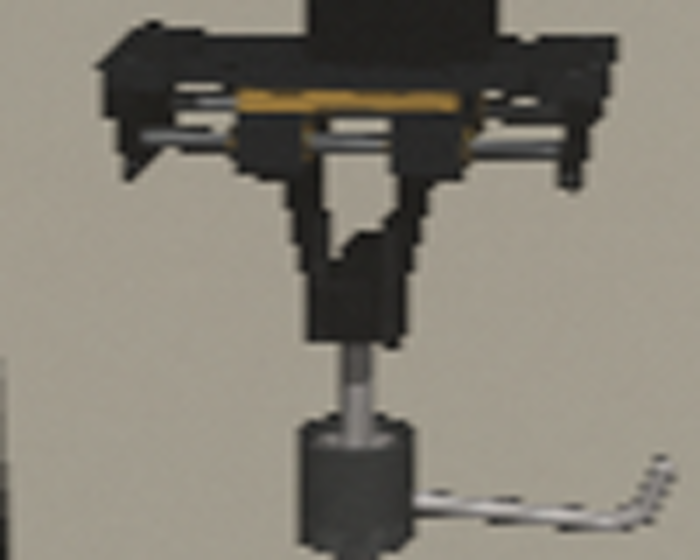

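Emit:
{"name": "drive_tool", "arguments": {
  "commands": [
    [0,0,0,0.03,0,0],
    [0,0,0,0.06,0,0],
    [0,0,0,0.08,0,0],
    [0,0,0,0.08,0,0]
  ],
  "newtons": 60
}}

```text
t: 15.12
tool_pos: [521.2, -247.3, 220.9]
orientation: [1.748, 1.565, 0.003]
wrist_force: [6.6, 2.1, 5.9]
opening: 21.4
```

```bash
python3 -c "
from h import *
st();arm.camera('scene');st();arm.camera('scene');st()"
```

```text
t 15.12 pos [ 521.181 -247.273  220.913] x [ 0.006  0.    -1.   ] jaw ang -0.1740842678597605 open 21.397925428130637 F [6.609 2.111 5.868] T [ 0.807 -1.901  0.179]
t 15.17 pos [ 521.19  -247.295  220.936] x [ 0.006 -0.    -1.   ] jaw ang -0.17309556881529703 open 21.775709069494646 F [6.444 2.588 6.9  ] T [ 0.79  -1.926  0.146]
t 15.22 pos [ 521.199 -247.293  220.929] x [ 0.006 -0.    -1.   ] jaw ang -0.1728098704088279 open 21.567467192586946 F [6.757 3.19  5.565] T [ 0.78  -1.868  0.176]
```

```bash
python3 -c "
from h import *
im,p=shot('wrist','w15')
L=[cv2.imread(f'pics/{n}.png')[300:530,340:460] for n in('w6','w12','w14','w15')]
L=[np.clip(x.astype(float)*2.5,0,255).astype(np.uint8) for x in L]
cv2.imwrite('pics/cmp.png',cv2.resize(np.hstack(L),None,fx=1.6,fy=1.6))"
```

```text
(no output)
```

View pics/cmp.png

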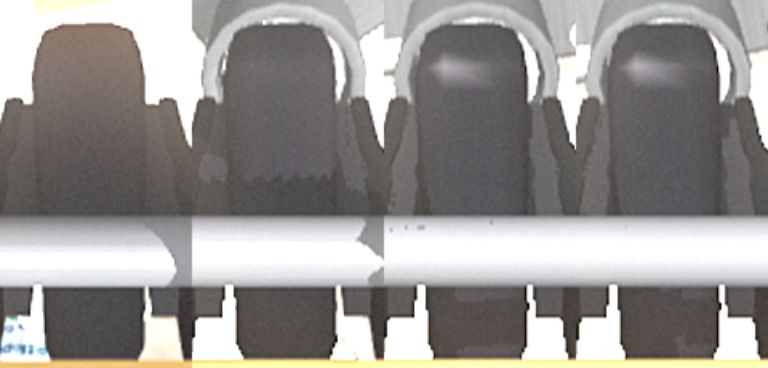

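Emit:
{"name": "drive_tool", "arguments": {
  "commands": [
    [0,0,0,0.03,0,0],
    [0,0,0,0.06,0,0],
    [0,0,0,0.09,0,0],
    [0,0,0,0.12,0,0],
    [0,0,0,0.12,0,0]
  ]
}}

```text
t: 15.68
tool_pos: [521.5, -247.4, 220.9]
orientation: [1.793, 1.565, -0.073]
wrist_force: [8.8, 2.0, 5.6]
opening: 21.7
```

```bash
python3 -c "
from h import *
st();shot('wrist','w16');st();print(arm.state()['q'],arm.state()['tau'])
im=cv2.imread('pics/w16.png')[300:530,340:460]
cv2.imwrite('pics/cmp2.png',cv2.resize(np.clip(im.astype(float)*2.5,0,255).astype(np.uint8),None,fx=1.6,fy=1.6))"
```

```text
t 15.68 pos [ 521.452 -247.406  220.938] x [ 0.006 -0.    -1.   ] jaw ang -0.29459199077002346 open 21.672419215933143 F [8.846 2.003 5.587] T [ 0.623 -2.246  0.158]
t 15.73 pos [ 521.432 -247.404  220.942] x [ 0.006 -0.    -1.   ] jaw ang -0.29326550382749456 open 21.45893491285025 F [7.756 3.196 5.858] T [ 0.595 -2.29   0.106]
[-0.488  0.35   1.069  1.643 -0.318  1.331  0.338] [  3.415 -36.696  14.805 -30.91    2.585   2.132  -0.42 ]
```

View pics/cmp2.png

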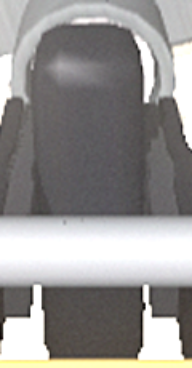

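View pics/w16.png

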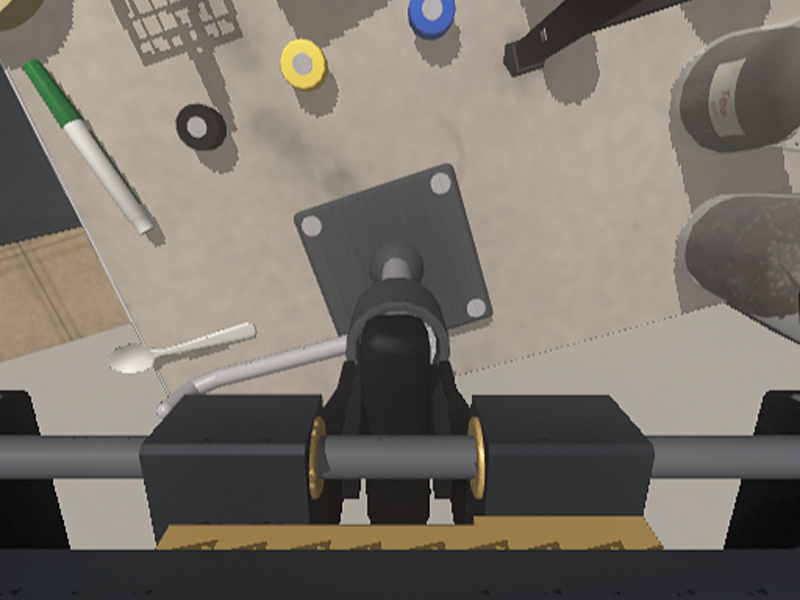

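Emit:
{"name": "drive_tool", "arguments": {
  "commands": [
    [0,0,0,-0.03,0,0],
    [0,0,0,-0.06,0,0],
    [0,0,0,-0.09,0,0],
    [0,0,0,-0.09,0,0]
  ]
}}

```text
t: 16.07
tool_pos: [521.3, -247.3, 220.9]
orientation: [1.795, 1.565, 0.023]
wrist_force: [7.7, 3.1, 5.6]
opening: 21.4
```

```bash
python3 -c "
from h import *
st();arm.camera('scene');st();arm.camera('scene');st()"
```

```text
t 16.07 pos [ 521.268 -247.271  220.942] x [ 0.006  0.    -1.   ] jaw ang -0.20100000046183863 open 21.43765437405489 F [7.658 3.11  5.602] T [ 0.808 -2.019  0.059]
t 16.12 pos [ 521.291 -247.283  220.949] x [ 0.006  0.    -1.   ] jaw ang -0.20245438347294517 open 21.520554069079537 F [7.03  3.319 5.384] T [ 0.826 -2.138 -0.045]
t 16.17 pos [ 521.293 -247.248  220.939] x [ 0.006  0.    -1.   ] jaw ang -0.20270926597675903 open 21.424524104938886 F [7.051 3.688 5.241] T [ 0.804 -2.156 -0.01 ]
```

Emit:
{"name": "drive_tool", "arguments": {
  "commands": [
    [0,1.3,-1,0,0,0],
    [0,1.3,-1,0,0,0]
  ]
}}

```text
t: 16.33
tool_pos: [521.8, -247.0, 220.9]
orientation: [1.737, 1.567, -0.038]
wrist_force: [3.4, 3.0, 7.6]
opening: 21.1
```

```bash
python3 -c "
from h import *
st()"
```

```text
t 16.33 pos [ 521.81  -247.023  220.874] x [ 0.004 -0.    -1.   ] jaw ang -0.20366232472033458 open 21.131579227340836 F [3.397 3.009 7.61 ] T [ 0.702 -0.931 -0.027]
```

Emit:
{"name": "drive_tool", "arguments": {
  "commands": [
    [0,0.8,-1.4,0,0,0],
    [0,0.8,-1.4,0,0,0]
  ]
}}

```text
t: 16.5
tool_pos: [522.2, -246.6, 220.9]
orientation: [1.447, 1.568, -0.328]
wrist_force: [1.6, 1.8, 9.1]
opening: 21.6
```

```bash
python3 -c "
from h import *
st()"
```

```text
t 16.5 pos [ 522.156 -246.604  220.851] x [ 0.003 -0.001 -1.   ] jaw ang -0.20459042013959913 open 21.640000042091682 F [1.613 1.838 9.078] T [ 0.143 -0.248 -0.005]
```

Emit:
{"name": "drive_tool", "arguments": {
  "commands": [
    [0,0.16,0,0.04,0,0],
    [0,0.32,0,0.08,0,0],
    [0,0.48,0,0.12,0,0],
    [0,0.64,0,0.16,0,0],
    [0,0.64,0,0.16,0,0]
  ]
}}

```text
t: 16.92
tool_pos: [522.8, -246.8, 220.8]
orientation: [1.624, 1.568, -0.314]
wrist_force: [1.2, 0.2, 9.3]
opening: 21.3
```

```bash
python3 -c "
from h import *
st();arm.camera('scene');st();arm.camera('scene');st()"
```

```text
t 16.92 pos [ 522.805 -246.772  220.842] x [ 0.003 -0.001 -1.   ] jaw ang -0.36703318150690906 open 21.297253156406942 F [1.247 0.202 9.342] T [ 0.111 -0.256  0.083]
t 16.97 pos [ 522.783 -246.786  220.844] x [ 0.003 -0.001 -1.   ] jaw ang -0.3652450237044949 open 21.444817888501277 F [1.696 1.506 7.468] T [ 0.134 -0.347  0.057]
t 17.02 pos [ 522.802 -246.756  220.841] x [ 0.003 -0.001 -1.   ] jaw ang -0.3646853708941126 open 21.612763820819335 F [ 1.388 -0.061  8.874] T [ 0.152 -0.296  0.083]
```

Emit:
{"name": "drive_tool", "arguments": {
  "commands": [
    [-5,0,0,0,0,0],
    [-15,0,0,0,0,0],
    [-30,0,0,0,0,0],
    [-59,0,0,0,0,0],
    [-59,0,20,0,0,0],
    [-59,0,42,0,0,0],
    [-59,0,42,0,0,0],
    [-59,0,42,0,0,0]
  ]
}}

```text
t: 17.68
tool_pos: [505.6, -287.0, 278.5]
orientation: [-0.553, 1.57, -2.491]
wrist_force: [0.2, 1.0, -1.5]
opening: 21.9
```

```bash
python3 - <<'E'
from h import *
st();im,p=shot("wrist","w17");st()
o=proj(p,[521.5,-250,174]);print(o)
x,y=int(o[0])-30,int(o[1])-30
cv2.imwrite("pics/w17c.png",cv2.resize(im[y:y+60,x:x+60,::-1],None,fx=10,fy=10,interpolation=cv2.INTER_CUBIC))
E
```

```text
t 17.68 pos [ 505.552 -286.991  278.539] x [-0. -0. -1.] jaw ang -0.3679630643167036 open 21.8704821011579 F [ 0.196  0.964 -1.451] T [-0.056 -0.012  0.051]
t 17.73 pos [ 506.256 -285.744  278.309] x [-0.  0. -1.] jaw ang -0.3659979003532493 open 21.26238981575216 F [ 0.552  1.066 -1.273] T [-0.045  0.092  0.013]
[255.634 150.096]
```

View pics/w17.png

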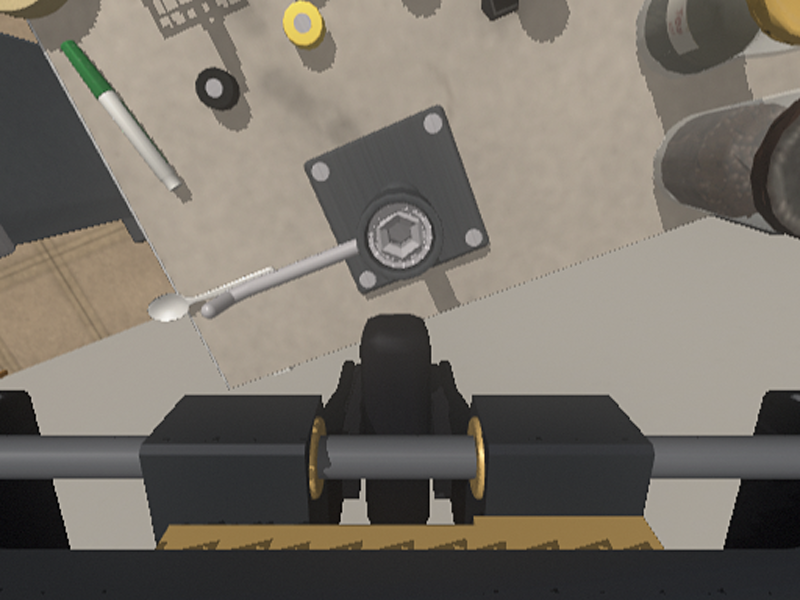

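View pics/w17c.png

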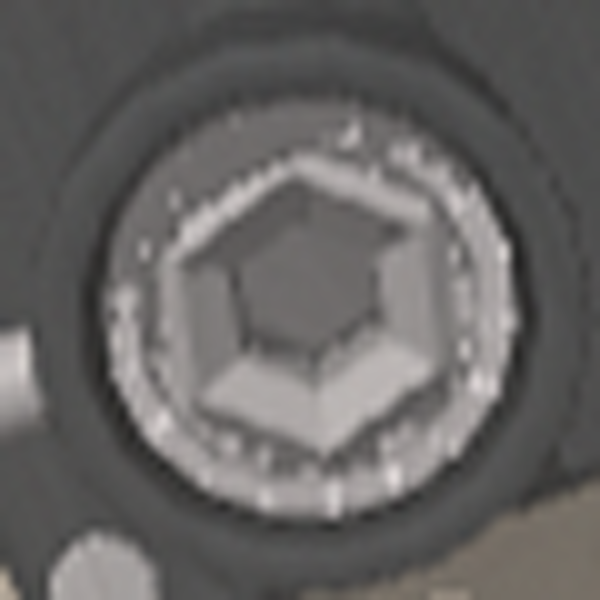

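```bash
python3 - <<'E'
from h import *
go([520.3,-246.7,262],0.26)
E
```

```text
from [ 506.256 -285.744  278.309] shift [ 16.317  -0.851 -41.481] turn [-0.626 -0.     0.   ] dist 44.582724273162896 rows>= 5.009365083215682
```

Emit:
{"name": "drive_tool", "arguments": {
  "commands": [
    [0,-0.8,-20,-0.12,0,0],
    [0,-0.8,-41.5,-0.24,0,0],
    [8,-0.8,-41.5,-0.36,0,0],
    [16,-0.8,-41.5,-0.48,0,0],
    [16,-0.8,-41.5,-0.6,0,0],
    [16,-0.8,-41.5,-0.626,0,0],
    [16,-0.8,-41.5,-0.626,0,0],
    [16,-0.8,-41.5,-0.626,0,0]
  ]
}}

```text
t: 18.4
tool_pos: [520.9, -246.2, 262.6]
orientation: [2.002, 1.571, 0.689]
wrist_force: [0.3, -0.3, -1.5]
opening: 21.6
```

```bash
python3 - <<'E'
from h import *
st();shot("scene","s18",crop=(230,70,330,150),scale=7);go([520.3,-246.7,240],0.26)
E
```

```text
t 18.4 pos [ 520.872 -246.192  262.634] x [ 0.  0. -1.] jaw ang 0.2579467895139396 open 21.617110141550164 F [ 0.323 -0.349 -1.451] T [-0.079  0.068 -0.054]
from [ 520.801 -246.347  262.651] shift [22.651 -0.579  0.214] turn [-0.002 -0.    -0.   ] dist 22.659762095532276 rows>= 0.5433995706362655
```

View pics/s18.png

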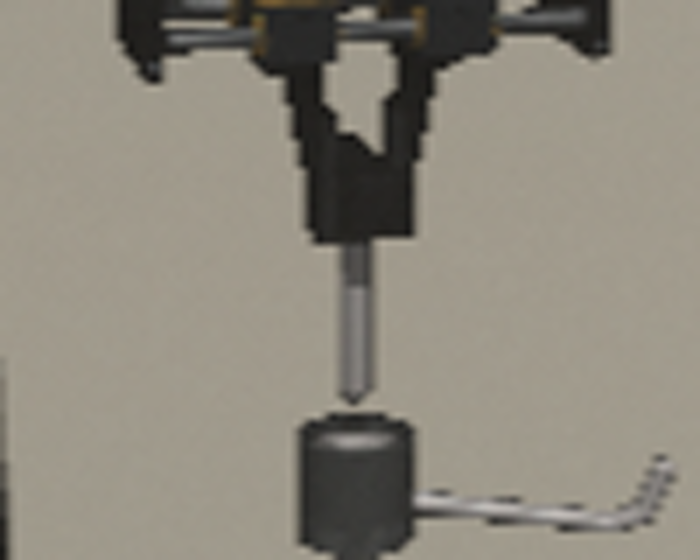

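Centred over the hub (tip col 354, hub col 356). Descend and check whether it enters at this angle.

Emit:
{"name": "drive_tool", "arguments": {
  "commands": [
    [6,-0.6,0,0,0,0],
    [12,-0.6,0,0,0,0],
    [18,-0.6,0,0,0,0],
    [22,-0.6,0,0,0,0],
    [25,-0.6,0,0,0,0],
    [28,-0.6,0,0,0,0],
    [31,-0.6,0,0,0,0],
    [33,-0.6,0,0,0,0],
    [33,-0.6,0,0,0,0]
  ]
}}

```text
t: 19.2
tool_pos: [519.9, -246.6, 229.1]
orientation: [-2.25, 1.57, 2.723]
wrist_force: [0.3, -0.4, -1.3]
opening: 21.7
```

```bash
python3 - <<'E'
from h import *
st()
E
```

```text
t 19.2 pos [ 519.927 -246.64   229.109] x [-0.  0. -1.] jaw ang 0.26093456324125647 open 21.678431701529096 F [ 0.32  -0.427 -1.303] T [-0.039  0.074 -0.016]
```

Emit:
{"name": "drive_tool", "arguments": {
  "commands": [
    [2,0,0,0,0,0],
    [4,0,0,0,0,0],
    [6,0,0,0,0,0],
    [7,0,0,0,0,0],
    [8,0,0,0,0,0],
    [9,0,0,0,0,0],
    [10,0,0,0,0,0],
    [10,0,0,0,0,0]
  ]
}}

```text
t: 19.87
tool_pos: [520.4, -247.1, 220.8]
orientation: [1.316, 1.569, 0.006]
wrist_force: [-3.0, 1.3, 11.8]
opening: 21.5
```

```bash
python3 - <<'E'
from h import *
st()
E
```

```text
t 19.87 pos [ 520.351 -247.091  220.825] x [ 0.001  0.    -1.   ] jaw ang 0.2607851826519188 open 21.52651880065674 F [-2.999  1.317 11.769] T [ 0.425  0.914 -0.023]
```

Emit:
{"name": "drive_tool", "arguments": {
  "commands": [
    [0,-0.4,0.3,0.03,0,0],
    [0,-0.2,0.3,0.07,0,0],
    [0,-0.1,0.3,0.11,0,0],
    [0,0.1,0.3,0.15,0,0],
    [0,0.1,0.3,0.15,0,0]
  ]
}}

```text
t: 20.28
tool_pos: [521.1, -246.9, 220.9]
orientation: [1.565, 1.569, 0.103]
wrist_force: [-1.4, 2.4, 9.9]
opening: 21.4
```

```bash
python3 - <<'E'
from h import *
st();arm.camera("top");st()
E
```

```text
t 20.28 pos [ 521.097 -246.895  220.861] x [ 0.002  0.    -1.   ] jaw ang 0.10893865606863172 open 21.444194538805778 F [-1.358  2.408  9.925] T [0.546 0.413 0.059]
t 20.33 pos [ 521.059 -246.936  220.874] x [ 0.002  0.    -1.   ] jaw ang 0.11079833281915934 open 21.599894479226148 F [-1.17   2.07   8.929] T [0.543 0.401 0.007]
```

Emit:
{"name": "drive_tool", "arguments": {
  "commands": [
    [0,0.1,0,0.03,0,0],
    [0,0.25,0,0.06,0,0],
    [0,0.35,0,0.09,0,0],
    [0,0.35,0,0.09,0,0]
  ]
}}

```text
t: 20.67
tool_pos: [521.3, -246.8, 220.8]
orientation: [1.741, 1.569, 0.19]
wrist_force: [-2.6, 2.8, 11.0]
opening: 21.4
```

```bash
python3 - <<'E'
from h import *
st();arm.camera("top");st();shot("wrist","w19")
E
```

```text
t 20.67 pos [ 521.342 -246.806  220.833] x [ 0.002  0.    -1.   ] jaw ang 0.01959948598191052 open 21.388332055105625 F [-2.597  2.775 11.013] T [0.644 0.625 0.042]
t 20.72 pos [ 521.327 -246.85   220.874] x [ 0.002  0.    -1.   ] jaw ang 0.020961563966019708 open 21.71299591170843 F [-1.803  2.336  9.237] T [0.606 0.555 0.066]
```

Emit:
{"name": "drive_tool", "arguments": {
  "commands": [
    [0,0.2,0,0.05,0,0],
    [0,0.4,0,0.1,0,0],
    [0,0.6,0,0.15,0,0],
    [0,0.8,0,0.2,0,0],
    [0,0.8,0,0.2,0,0]
  ]
}}

```text
t: 21.18
tool_pos: [522.2, -246.8, 220.8]
orientation: [1.862, 1.569, 0.11]
wrist_force: [-1.4, 3.0, 10.4]
opening: 21.3
```

```bash
python3 - <<'E'
from h import *
st();arm.camera("top");st()
E
```

```text
t 21.18 pos [ 522.161 -246.802  220.84 ] x [ 0.002  0.    -1.   ] jaw ang -0.1814274889034193 open 21.32408362487815 F [-1.389  3.017 10.365] T [0.603 0.585 0.122]
t 21.23 pos [ 522.144 -246.792  220.862] x [ 0.002  0.    -1.   ] jaw ang -0.17922515756126206 open 21.42080935708165 F [-0.796  2.248 10.367] T [0.596 0.596 0.036]
```

Emit:
{"name": "drive_tool", "arguments": {
  "commands": [
    [-5,0,0,0,0,0],
    [-15,0,0,0,0,0],
    [-30,0,0,0,0,0],
    [-59,0,0,0,0,0],
    [-59,0,20,0,0,0],
    [-59,0,42,0,0,0],
    [-59,0,42,0,0,0],
    [-59,0,42,0,0,0],
    [-59,0,42,0,0,0]
  ]
}}

```text
t: 21.98
tool_pos: [514.0, -287.9, 278.4]
orientation: [-2.459, 1.57, 2.074]
wrist_force: [0.5, -0.3, -1.0]
opening: 21.5
```

```bash
python3 - <<'E'
from h import *
st();im,p=shot("wrist","w20");st()
o=proj(p,[521.5,-250,174]);print(o)
x,y=int(o[0])-30,int(o[1])-30
cv2.imwrite("pics/w20c.png",cv2.resize(im[y:y+60,x:x+60,::-1],None,fx=10,fy=10,interpolation=cv2.INTER_CUBIC))
E
```

```text
t 21.98 pos [ 513.959 -287.928  278.422] x [-0.  0. -1.] jaw ang -0.1790974902559958 open 21.479630971161882 F [ 0.516 -0.312 -1.034] T [-0.033  0.044  0.022]
t 22.03 pos [ 514.174 -287.489  278.363] x [-0.     0.001 -1.   ] jaw ang -0.17820272139818422 open 21.30419353076059 F [ 0.758  0.752 -1.643] T [-0.048  0.102  0.027]
[254.608 152.024]
```

View pics/w20c.png

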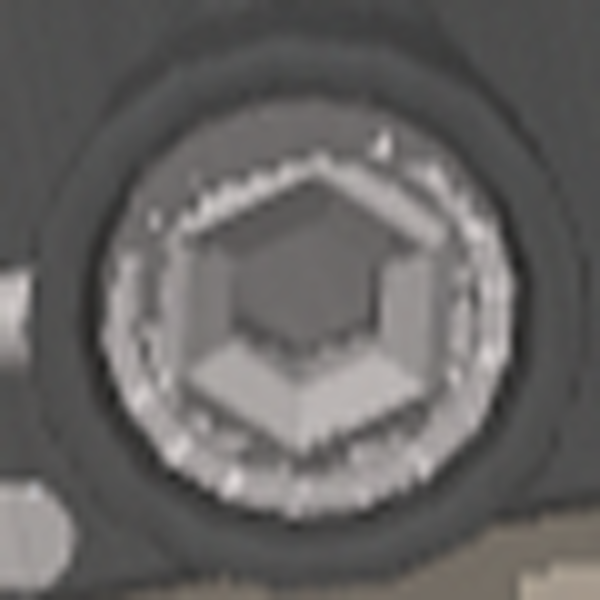

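View pics/w20.png

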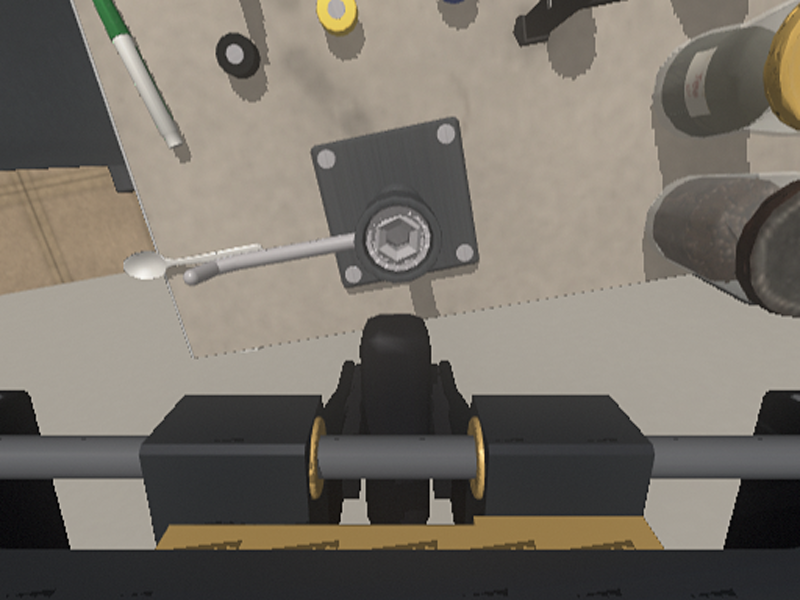

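```bash
python3 - <<'E'
from h import *
go([520.2,-246.8,228],0.293)
E
```

```text
from [ 514.174 -287.489  278.363] shift [ 50.383  -1.268 -41.088] turn [-0.471 -0.001  0.   ] dist 65.02560430934578 rows>= 3.7706634786619877
```

Emit:
{"name": "drive_tool", "arguments": {
  "commands": [
    [0,-1.2,-20,-0.12,0,0],
    [0,-1.2,-41,-0.24,0,0],
    [5,-1.2,-41,-0.36,0,0],
    [15,-1.2,-41,-0.471,0,0],
    [20,-1.2,-41,-0.471,0,0],
    [28,-1.2,-41,-0.471,0,0],
    [36,-1.2,-41,-0.471,0,0],
    [42,-1.2,-41,-0.471,0,0],
    [47,-1.2,-41,-0.471,0,0],
    [51,-1.2,-41,-0.471,0,0],
    [54,-1.2,-41,-0.471,0,0],
    [57,-1.2,-41,-0.471,0,0],
    [58.5,-1.2,-41,-0.471,0,0],
    [58.5,-1.2,-41,-0.471,0,0]
  ]
}}

```text
t: 23.2
tool_pos: [520.3, -247.8, 220.9]
orientation: [1.694, 1.57, 0.415]
wrist_force: [-1.8, 3.8, 7.9]
opening: 21.7
```

```bash
python3 - <<'E'
from h import *
st()
E
```

```text
t 23.2 pos [ 520.277 -247.755  220.914] x [ 0.001  0.    -1.   ] jaw ang 0.2917055052751178 open 21.692999123647724 F [-1.799  3.775  7.899] T [ 0.852  0.622 -0.05 ]
```

Emit:
{"name": "drive_tool", "arguments": {
  "commands": [
    [0,-0.4,-0.8,-0.06,0,0],
    [0,-0.6,-0.8,-0.12,0,0],
    [0,-0.9,-0.7,-0.18,0,0],
    [0,-1.1,-0.7,-0.24,0,0],
    [0,-1.3,-0.6,-0.3,0,0],
    [0,-1.5,-0.6,-0.36,0,0],
    [0,-1.8,-0.5,-0.42,0,0],
    [0,-2.0,-0.4,-0.48,0,0],
    [0,-2.0,-0.4,-0.5,0,0],
    [0,-2.0,-0.4,-0.5,0,0]
  ]
}}

```text
t: 24.03
tool_pos: [518.4, -248.0, 220.9]
orientation: [0.903, 1.569, 0.125]
wrist_force: [-0.4, 2.1, 6.7]
opening: 21.3
```

```bash
python3 - <<'E'
from h import *
st();arm.camera("top");st()
E
```

```text
t 24.03 pos [ 518.423 -248.04   220.904] x [ 0.002  0.    -1.   ] jaw ang 0.7931804189777493 open 21.267562202390884 F [-0.427  2.071  6.656] T [ 0.562  0.253 -0.015]
t 24.08 pos [ 518.449 -248.027  220.939] x [ 0.002  0.    -1.   ] jaw ang 0.7920801438850197 open 21.55459617777058 F [-0.837  1.402  6.398] T [0.601 0.226 0.001]
```

Emit:
{"name": "drive_tool", "arguments": {
  "commands": [
    [-5,0,0,0,0,0],
    [-15,0,0,0,0,0],
    [-30,0,0,0,0,0],
    [-59,0,0,0,0,0],
    [-59,0,20,0,0,0],
    [-59,0,42,0,0,0],
    [-59,0,42,0,0,0],
    [-59,0,42,0,0,0],
    [-59,0,42,0,0,0]
  ]
}}

```text
t: 24.83
tool_pos: [547.4, -277.7, 279.3]
orientation: [-1.729, 1.57, -2.508]
wrist_force: [0.5, -0.1, -1.0]
opening: 21.5
```

```bash
python3 - <<'E'
from h import *
st();im,p=shot("wrist","w21");st()
o=proj(p,[521.5,-250,174]);print(o)
x,y=int(o[0])-30,int(o[1])-30
cv2.imwrite("pics/w21c.png",cv2.resize(im[y:y+60,x:x+60,::-1],None,fx=10,fy=10,interpolation=cv2.INTER_CUBIC))
E
```

```text
t 24.83 pos [ 547.376 -277.688  279.315] x [-0.001 -0.    -1.   ] jaw ang 0.7910582626827316 open 21.490182688533828 F [ 0.452 -0.08  -0.977] T [-0.044  0.011 -0.016]
t 24.88 pos [ 547.359 -277.341  279.335] x [-0.  0. -1.] jaw ang 0.7915716224967403 open 21.26465804724416 F [-0.155  0.322 -1.754] T [-0.018  0.003 -0.029]
[255.498 152.974]
```

View pics/w21c.png

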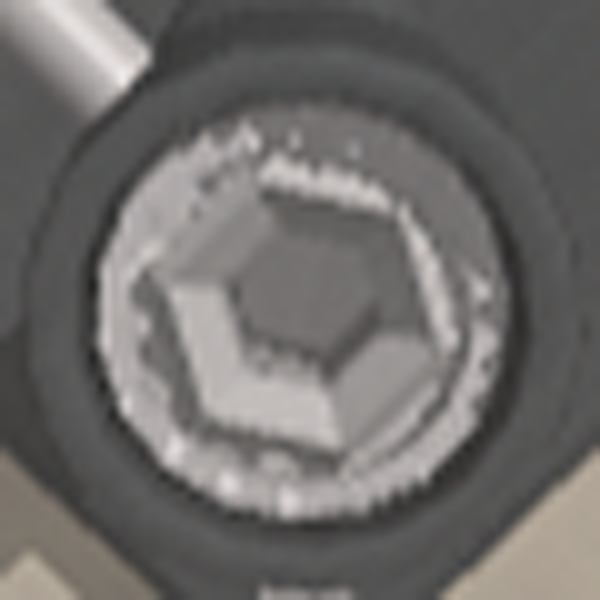

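```bash
python3 - <<'E'
from h import *
go([519.1,-247.4,221],0.593)
E
```

```text
from [ 547.359 -277.341  279.335] shift [ 58.344   1.448 -41.132] turn [ 0.199 -0.     0.   ] dist 71.39996405627772 rows>= 1.7122293538675712
```

Emit:
{"name": "drive_tool", "arguments": {
  "commands": [
    [0,1.4,-20,0.1,0,0],
    [0,1.4,-41,0.2,0,0],
    [5,1.4,-41,0.2,0,0],
    [15,1.4,-41,0.2,0,0],
    [20,1.4,-41,0.2,0,0],
    [28,1.4,-41,0.2,0,0],
    [36,1.4,-41,0.2,0,0],
    [42,1.4,-41,0.2,0,0],
    [47,1.4,-41,0.2,0,0],
    [51,1.4,-41,0.2,0,0],
    [54,1.4,-41,0.2,0,0],
    [57,1.4,-41,0.2,0,0],
    [59.5,1.4,-41,0.2,0,0],
    [59.5,1.4,-41,0.2,0,0]
  ]
}}

```text
t: 26.05
tool_pos: [519.9, -248.0, 220.8]
orientation: [1.077, 1.57, 0.098]
wrist_force: [-3.9, 3.2, 10.9]
opening: 21.4
```

```bash
python3 - <<'E'
from h import *
st()
E
```

```text
t 26.05 pos [ 519.917 -247.965  220.805] x [ 0.001  0.    -1.   ] jaw ang 0.5918204239939859 open 21.403460979879235 F [-3.944  3.167 10.86 ] T [ 0.698  1.146 -0.011]
```

Emit:
{"name": "drive_tool", "arguments": {
  "commands": [
    [0,-0.2,-1.2,0.05,0,0],
    [0,0,-1.2,0.1,0,0],
    [0,0.2,-1.2,0.15,0,0],
    [0,0.4,-1.1,0.2,0,0],
    [0,0.6,-1.1,0.25,0,0],
    [0,0.8,-1.0,0.3,0,0],
    [0,1.0,-1.0,0.35,0,0],
    [0,1.2,-0.9,0.4,0,0],
    [0,1.3,-0.8,0.45,0,0],
    [0,1.5,-0.7,0.5,0,0],
    [0,1.7,-0.6,0.55,0,0],
    [0,1.8,-0.6,0.58,0,0],
    [0,1.8,-0.6,0.58,0,0]
  ]
}}

```text
t: 27.13
tool_pos: [521.5, -246.5, 220.9]
orientation: [1.267, 1.569, -0.294]
wrist_force: [-2.8, 1.9, 10.0]
opening: 21.6
```

```bash
python3 - <<'E'
from h import *
st();arm.camera("top");st();arm.camera("top");st()
E
```

```text
t 27.13 pos [ 521.475 -246.543  220.86 ] x [ 0.002 -0.001 -1.   ] jaw ang 0.010144324367091055 open 21.56465666994149 F [-2.792  1.865 10.002] T [0.309 0.735 0.096]
t 27.18 pos [ 521.43  -246.518  220.836] x [ 0.002 -0.001 -1.   ] jaw ang 0.011619734625323893 open 21.437192143098166 F [-1.924  1.657 10.108] T [0.318 0.75  0.065]
t 27.23 pos [ 521.459 -246.544  220.86 ] x [ 0.002 -0.001 -1.   ] jaw ang 0.012050641585495327 open 21.739675376985975 F [-2.207  1.01   8.648] T [0.211 0.716 0.079]
```

Emit:
{"name": "drive_tool", "arguments": {
  "commands": [
    [0,-0.3,0,-0.06,0,0],
    [0,-0.6,0,-0.12,0,0],
    [0,-0.9,0,-0.2,0,0],
    [0,-0.9,0,-0.2,0,0],
    [-5,-0.9,0,-0.2,0,0],
    [-15,-0.9,0,-0.2,0,0],
    [-30,-0.9,0,-0.2,0,0],
    [-59,-0.9,0,-0.2,0,0],
    [-59,-0.9,20,-0.2,0,0],
    [-59,-0.9,42,-0.2,0,0],
    [-59,-0.9,42,-0.2,0,0],
    [-59,-0.9,42,-0.2,0,0]
  ]
}}

```text
t: 28.23
tool_pos: [520.0, -289.4, 279.1]
orientation: [-0.302, 1.57, -1.664]
wrist_force: [0.0, 1.3, -0.2]
opening: 21.3
```

```bash
python3 - <<'E'
from h import *
st();im,p=shot("wrist","w22");st()
o=proj(p,[521.5,-250,174]);print(o)
x,y=int(o[0])-30,int(o[1])-30
cv2.imwrite("pics/w22c.png",cv2.resize(im[y:y+60,x:x+60,::-1],None,fx=10,fy=10,interpolation=cv2.INTER_CUBIC))
E
```

```text
t 28.23 pos [ 519.952 -289.442  279.058] x [-0.    -0.001 -1.   ] jaw ang 0.2092313907650124 open 21.264825054743362 F [ 0.011  1.348 -0.171] T [-0.029 -0.012  0.034]
t 28.28 pos [ 520.342 -288.3    278.81 ] x [-0. -0. -1.] jaw ang 0.2108780558797581 open 21.15223688388718 F [-0.298 -0.392 -0.851] T [-0.055  0.065  0.026]
[264.857 152.316]
```

View pics/w22c.png

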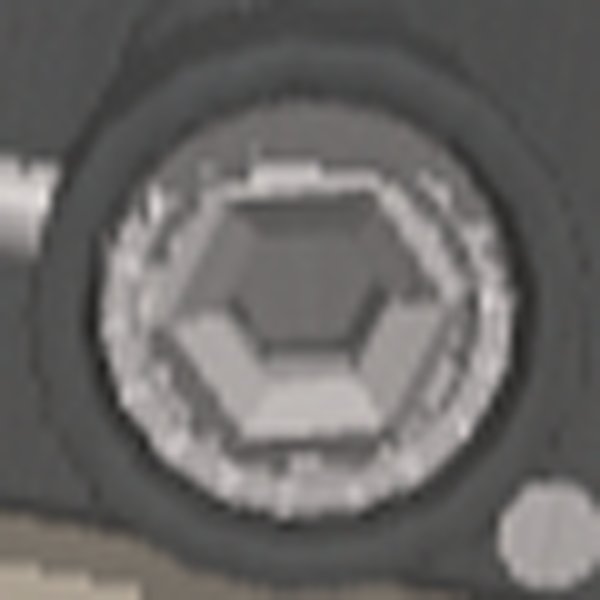

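View pics/w22.png

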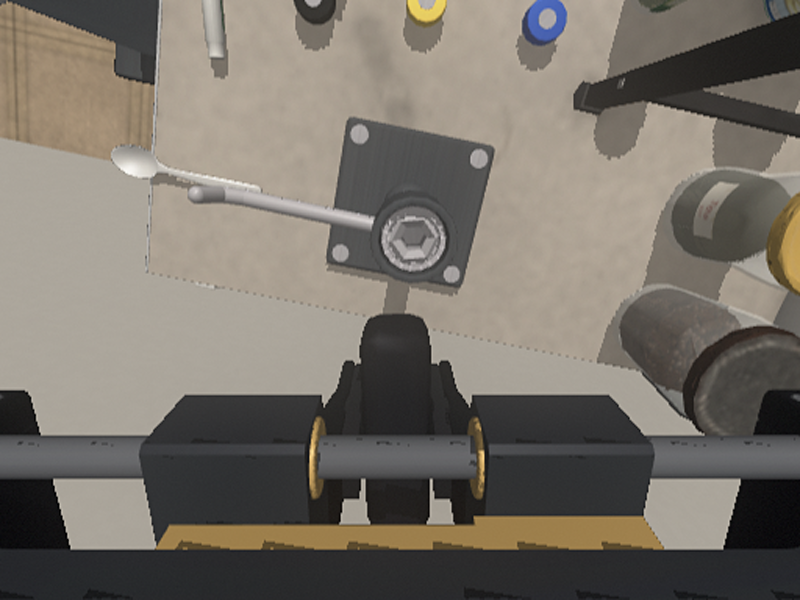

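```bash
python3 - <<'E'
from h import *
go([520.4,14.4,280],np.pi/2)
E
```

```text
from [ 520.342 -288.3    278.81 ] shift [  -1.245   63.417 -295.983] turn [-1.36  0.    0.  ] dist 302.7027194580156 rows>= 10.882343236824996
```

Emit:
{"name": "drive_tool", "arguments": {
  "commands": [
    [-1,63.4,-296,-1.36,0,0],
    [-1,63.4,-296,-1.36,0,0],
    [-1,63.4,-296,-1.36,0,0],
    [-1,63.4,-296,-1.36,0,0],
    [-1,63.4,-296,-1.36,0,0],
    [-1,63.4,-296,-1.36,0,0],
    [-1,63.4,-296,-1.36,0,0],
    [-1,63.4,-296,-1.36,0,0],
    [-1,63.4,-296,-1.36,0,0],
    [-1,63.4,-296,-1.36,0,0],
    [-1,63.4,-296,-1.36,0,0],
    [-1,63.4,-296,-1.36,0,0],
    [-1,63.4,-296,-1.36,0,0],
    [-1,63.4,-296,-1.36,0,0],
    [-1,63.4,-296,-1.36,0,0]
  ]
}}

```text
t: 29.53
tool_pos: [520.1, 14.8, 279.6]
orientation: [1.435, 1.571, 1.434]
wrist_force: [-0.1, 0.3, -0.6]
opening: 21.5
```

```bash
python3 - <<'E'
from h import *
st();im,p=shot("wrist","w23");st()
o=proj(p,[524.4,14.4,50])*1.5625;print(o)
go([520.4,14.4,150],np.pi/2)
E
```

```text
t 29.53 pos [520.056  14.802 279.577] x [ 0.  0. -1.] jaw ang 1.569527103290455 open 21.531484797834448 F [-0.108  0.313 -0.634] T [ 0.018 -0.019  0.012]
t 29.58 pos [520.072  14.733 279.577] x [ 0.  0. -1.] jaw ang 1.5700264235791401 open 21.425350292779555 F [ 0.326 -0.603 -0.794] T [0.032 0.001 0.012]
[395.742 262.892]
from [520.072  14.733 279.577] shift [129.577  -0.356   0.327] turn [-0.001  0.    -0.   ] dist 129.57797846102062 rows>= 3.1073855746048107
```

View pics/w23.png

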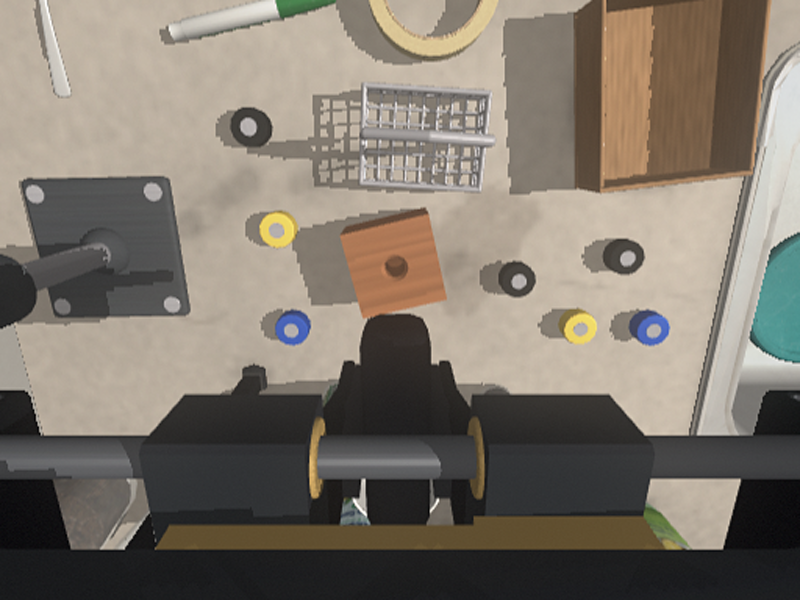

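Emit:
{"name": "drive_tool", "arguments": {
  "commands": [
    [40,0,1.5,0,0,0],
    [80,0,1.5,0,0,0],
    [110,0,1.5,0,0,0],
    [145,0,1.5,0,0,0],
    [145,0,1.5,0,0,0],
    [145,0,1.5,0,0,0]
  ]
}}

```text
t: 30.08
tool_pos: [520.8, 14.3, 134.2]
orientation: [-2.694, 1.568, -2.695]
wrist_force: [0.1, -0.5, -0.6]
opening: 21.4
```

```bash
python3 - <<'E'
from h import *
st();im,p=shot("scene","s24",crop=(225,160,325,240),scale=7);st()
E
```

```text
t 30.08 pos [520.823  14.33  134.169] x [-0.003 -0.001 -1.   ] jaw ang 1.5707150898256912 open 21.407199774423077 F [ 0.053 -0.451 -0.632] T [ 0.048 -0.019  0.012]
t 30.13 pos [522.117  14.422 135.794] x [ 0. -0. -1.] jaw ang 1.570976978143688 open 21.135745062866576 F [0.536 0.04  0.573] T [ 0.    -0.03   0.006]
```

View pics/s24.png

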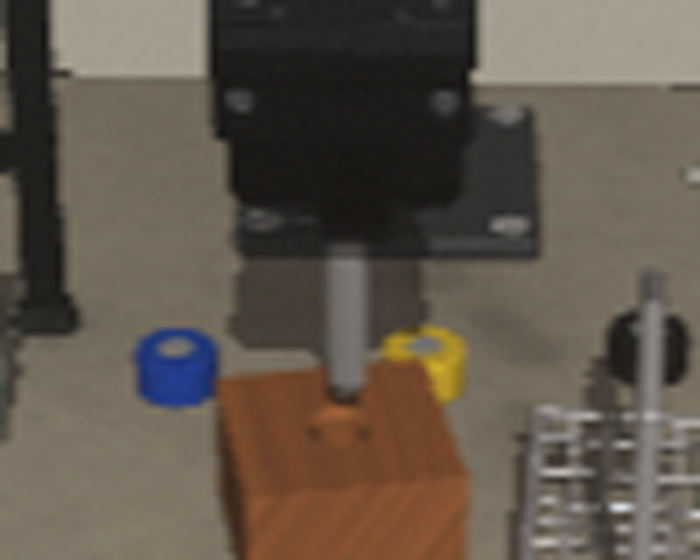

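```bash
python3 - <<'E'
from h import *
S=arm.camera_params("scene");f=lambda X:(proj(S,X)-[225,160])*7
p,R,s=cur();print(p)
print("hole",f([525.5,14.5,50]),"tip",f([p[0]+4,p[1],p[2]-69]),"tip-y7",f([p[0]+4,p[1]+7,p[2]-69]))
E
```

```text
[522.117  14.422 135.794]
hole [344.782 419.978] tip [342.804 378.317] tip-y7 [341.65  389.514]
```

Emit:
{"name": "drive_tool", "arguments": {
  "commands": [
    [8,0,0,0,0,0],
    [14,0,0,0,0,0],
    [18,0,0,0,0,0],
    [22,0,0,0,0,0],
    [26,0,0,0,0,0],
    [30,0,0,0,0,0],
    [30,0,0,0,0,0]
  ]
}}

```text
t: 30.72
tool_pos: [521.9, 14.3, 104.1]
orientation: [-0.641, 1.57, -0.64]
wrist_force: [3.2, -2.3, -3.1]
opening: 21.7
```

```bash
python3 - <<'E'
from h import *
st();im,p=shot("scene","s25",crop=(225,160,325,240),scale=7);st()
E
```

```text
t 30.72 pos [521.907  14.316 104.088] x [ 0.001 -0.    -1.   ] jaw ang 1.5717827207224877 open 21.654234785935383 F [ 3.156 -2.348 -3.089] T [-0.39  -1.008 -0.089]
t 30.77 pos [521.919  14.296 104.303] x [ 0.001 -0.001 -1.   ] jaw ang 1.5716792517536429 open 21.455622180185053 F [ 3.302 -2.549 -3.759] T [-0.436 -0.991  0.023]
```

View pics/s25.png

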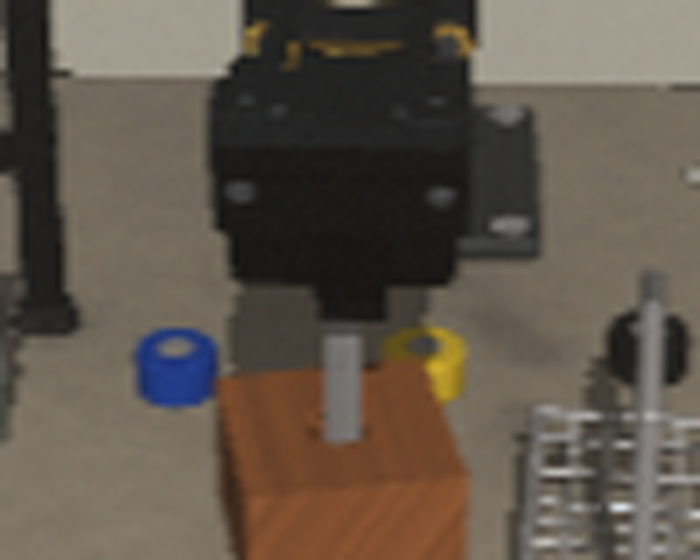

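Emit:
{"name": "drive_tool", "arguments": {
  "commands": [
    [2,-0.7,1.2,0,0,0],
    [6,-0.7,1.2,0,0,0],
    [10,-0.7,1.2,0,0,0],
    [14,-0.7,1.2,0,0,0],
    [17,-0.7,1.2,0,0,0],
    [20,-0.7,1.2,0,0,0],
    [22,-0.7,1.2,0,0,0],
    [23.5,-0.7,1.2,0,0,0],
    [23.5,-0.7,1.2,0,0,0]
  ]
}}

```text
t: 31.52
tool_pos: [522.7, 14.0, 80.7]
orientation: [-3.098, 1.57, -3.097]
wrist_force: [0.6, -1.0, -1.0]
opening: 21.5
```

```bash
python3 - <<'E'
from h import *
st()
E
```

```text
t 31.52 pos [522.683  13.961  80.736] x [-0. -0. -1.] jaw ang 1.5720525322866297 open 21.509069964861666 F [ 0.575 -1.    -1.01 ] T [-0.047 -0.2    0.014]
```

Emit:
{"name": "drive_tool", "arguments": {
  "commands": [
    [1,0,0,0,0,0],
    [2,0,0,0,0,0],
    [2,0,0,0,0,0]
  ]
}}

```text
t: 31.77
tool_pos: [522.8, 14.0, 79.1]
orientation: [1.593, 1.571, 1.594]
wrist_force: [-0.4, -0.1, -1.4]
opening: 21.5
```

```bash
python3 - <<'E'
from h import *
st()
E
```

```text
t 31.77 pos [522.834  13.983  79.067] x [-0.  0. -1.] jaw ang 1.5720082784964913 open 21.48828582318324 F [-0.351 -0.068 -1.372] T [ 0.057 -0.03  -0.014]
```

Emit:
{"name": "drive_tool", "arguments": {
  "commands": [
    [1,0,0,0,0,0],
    [1,0,0,0,0,0],
    [1,0,0,0,0,0]
  ]
}}

```text
t: 32.02
tool_pos: [523.3, 14.0, 78.9]
orientation: [0.722, 1.57, 0.723]
wrist_force: [-3.1, -0.4, 9.3]
opening: 21.5
```

Emit:
{"name": "drive_tool", "arguments": {
  "commands": [
    [0,0,0,0,0,0],
    [0,0,0,0,0,0],
    [0,0,0,0,0,0],
    [0,0,0,0,0,0],
    [0,0,0,0,0,0],
    [0,0,0,0,0,0]
  ],
  "hand": 0.3,
  "newtons": 20
}}

```text
t: 32.52
tool_pos: [522.7, 13.9, 77.9]
orientation: [3.01, 1.571, 3.011]
wrist_force: [-0.6, 0.2, -0.3]
opening: 52.5
```

Emit:
{"name": "drive_tool", "arguments": {
  "commands": [
    [-20,0,0,0,0,0],
    [-60,0,0,0,0,0],
    [-100,0,0,0,0,0],
    [-140,0,0,0,0,0],
    [-140,0,0,0,0,0],
    [-140,0,0,0,0,0],
    [-140,0,0,0,0,0]
  ]
}}

```text
t: 33.1
tool_pos: [522.6, 14.1, 217.6]
orientation: [2.36, 1.57, 2.361]
wrist_force: [0.1, -0.6, -0.2]
opening: 56.4
```

```bash
python3 - <<'E'
from h import *
st();im,p=shot("scene","s26",crop=(225,140,325,240),scale=6);shot("wrist","w26");st()
E
```

```text
t 33.1 pos [522.55   14.071 217.614] x [-0.  0. -1.] jaw ang 1.572224740579377 open 56.40678371565589 F [ 0.114 -0.613 -0.16 ] T [0.021 0.001 0.078]
t 33.2 pos [522.078  13.922 216.73 ] x [-0.002 -0.001 -1.   ] jaw ang 1.5720802312473212 open 56.852798288005175 F [0.512 0.043 0.334] T [0.025 0.016 0.043]
```

View pics/s26.png

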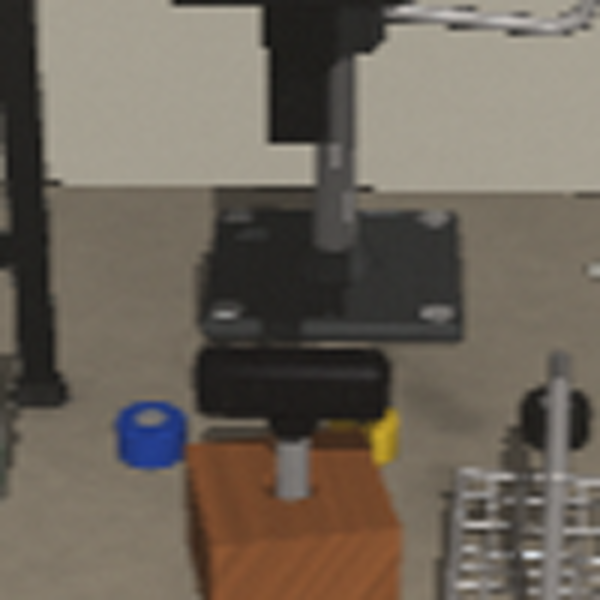

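View pics/w26.png

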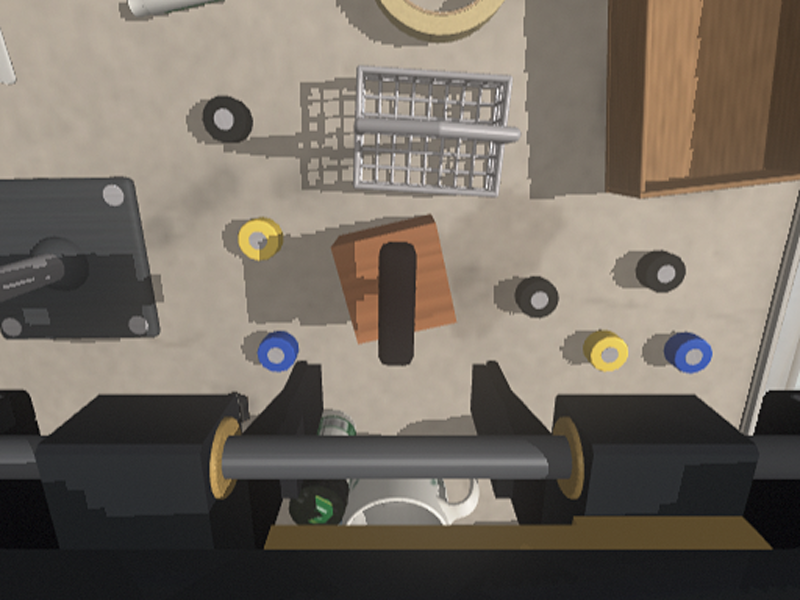

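```bash
python3 - <<'E'
from h import *
im,W=shot("wrist","w27")
for r in arm.recognise("wrist","foot_a"):
    u=r['rect'];c=im[int(u[1])-3:int(u[1])+4,int(u[0])-8:int(u[0])+9].reshape(-1,3).mean(0)
    print(np.array(u).round(1),round(r['p'],2),"mid z9",onz(W,u[:2],9)[:2],c.round())
w=lambda u,v,z:onz(W,(u/1.5625,v/1.5625),z)[:2]
for u in((540,299),(663,271),(224,119)):print("spot z18",w(*u,18))
T=arm.camera_params("top")
w=lambda u,v,z:onz(T,(150+u/3.2,170+v/3.2),z)[:2]
c=[w(*q,55) for q in((20,200),(157,185),(168,332),(33,355))];print("box rim",np.array(c),np.mean(c,0),[np.linalg.norm(c[i]-c[(i+1)%4]) for i in range(4)])
E
```

```text
[386.8 224.9  28.7  25.4] 0.85 mid z9 [596.851 189.062] [194. 175. 116.]
[440.6 228.9  26.2  26.9] 0.85 mid z9 [602.459 260.817] [123. 131. 163.]
[179.4 226.9  20.5  23.5] 0.85 mid z9 [600.164 -84.056] [122. 131. 166.]
[167.1 155.4  28.1  26.4] 0.66 mid z9 [505.041 -92.15 ] [156. 145. 117.]
[342.1 191.6  24.7  26.6] 0.58 mid z9 [551.114 126.2  ] [128. 123. 120.]
[146.4  76.4  32.3  29.3] 0.57 mid z9 [ 414.72  -107.905] [134. 129. 127.]
spot z18 [548.027 127.785]
spot z18 [525.112 221.276]
spot z18 [ 415.019 -108.276]
box rim [[451.609 289.873]
 [463.444 166.901]
 [334.458 156.259]
 [315.79  275.378]] [391.325 222.103] [np.float64(123.54041094411492), np.float64(129.4245472580195), np.float64(120.57344548048108), np.float64(136.5904151333565)]
```

```bash
python3 - <<'E'
from h import *
go([549,127,120],0.0)
E
```

```text
from [522.203  13.842 216.862] shift [ 96.719 113.201  27.126] turn [ 1.572 -0.001  0.002] dist 151.34401803655157 rows>= 12.579434032878046
```

Emit:
{"name": "drive_tool", "arguments": {
  "commands": [
    [0,40,9,0.12,0,0],
    [0,80,18,0.24,0,0],
    [0,113,27,0.36,0,0],
    [40,113,27,1.572,0,0],
    [60,113,27,1.572,0,0],
    [80,113,27,1.572,0,0],
    [97,113,27,1.572,0,0],
    [97,113,27,1.572,0,0],
    [97,113,27,1.572,0,0],
    [97,113,27,1.572,0,0],
    [97,113,27,1.572,0,0],
    [97,113,27,1.572,0,0],
    [97,113,27,1.572,0,0],
    [97,113,27,1.572,0,0],
    [97,113,27,1.572,0,0],
    [97,113,27,1.572,0,0]
  ]
}}

```text
t: 34.63
tool_pos: [549.5, 126.9, 120.6]
orientation: [-0.943, 1.57, -2.511]
wrist_force: [0.4, -0.6, 0.5]
opening: 56.7
```

```bash
python3 - <<'E'
from h import *
st();im,p=shot("wrist","w28");st()
print("pred foot top",proj(p,[549,127,18])*1.5625)
E
```

```text
t 34.63 pos [549.481 126.862 120.646] x [-0.001 -0.    -1.   ] jaw ang 0.003095764556313765 open 56.735583474581304 F [ 0.412 -0.562  0.464] T [-0.071  0.078  0.018]
t 34.68 pos [549.557 126.868 120.777] x [-0. -0. -1.] jaw ang 0.0025609705803418463 open 56.50505446178764 F [-0.633 -0.243  0.558] T [-0.102  0.023  0.011]
pred foot top [395.86 303.63]
```

View pics/w28.png

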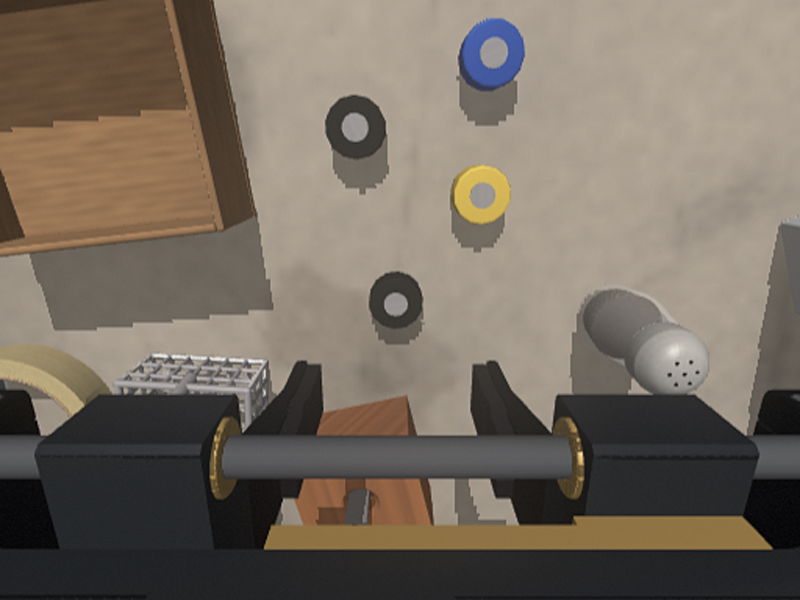

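```bash
python3 - <<'E'
from h import *
p=arm.camera_params("wrist")
print(onz(p,(672/1.5625,357/1.5625),85),onz(p,(612/1.5625,330/1.5625),20))
go([549,127,4],0.0)
E
```

```text
[674.302 123.371  85.   ] [676.791 111.546  20.   ]
from [549.557 126.868 120.777] shift [116.777  -0.512  -0.157] turn [0.003 0.    0.   ] dist 116.77842332769193 rows>= 2.8004418064194705
```

Emit:
{"name": "drive_tool", "arguments": {
  "commands": [
    [40,-0.5,0,0,0,0],
    [80,-0.5,0,0,0,0],
    [105,-0.5,0,0,0,0],
    [116,-0.5,0,0,0,0],
    [116,-0.5,0,0,0,0],
    [116,-0.5,0,0,0,0]
  ]
}}

```text
t: 35.18
tool_pos: [549.8, 126.7, 5.9]
orientation: [1.388, 1.57, -0.182]
wrist_force: [0.1, -0.3, 0.2]
opening: 56.2
```

Emit:
{"name": "drive_tool", "arguments": {
  "commands": [
    [0,0,0,0,0,0],
    [0,0,0,0,0,0],
    [0,0,0,0,0,0],
    [0,0,0,0,0,0],
    [0,0,0,0,0,0],
    [0,0,0,0,0,0],
    [0,0,0,0,0,0],
    [0,0,0,0,0,0]
  ],
  "hand": -1,
  "newtons": 20
}}

```text
t: 35.85
tool_pos: [549.5, 127.2, 5.6]
orientation: [2.473, 1.57, 0.902]
wrist_force: [-0.9, 1.0, 6.2]
opening: 31.7
```

```bash
python3 - <<'E'
from h import *
st()
E
```

```text
t 35.85 pos [549.513 127.229   5.57 ] x [ 0.001  0.001 -1.   ] jaw ang 0.00013555506532213834 open 31.68504437994198 F [-0.901  1.031  6.169] T [-0.014  0.406 -0.029]
```

```bash
python3 - <<'E'
from h import *
go([390,222,120],0.0)
E
```

```text
from [549.513 127.229   5.57 ] shift [-114.451 -159.44   -94.869] turn [ 0.    -0.001 -0.001] dist 217.99133008737812 rows>= 5.227609834229691
```

Emit:
{"name": "drive_tool", "arguments": {
  "commands": [
    [-40,0,0,0,0,0],
    [-80,0,0,0,0,0],
    [-114,-20,-15,0,0,0],
    [-114,-159.5,-95,0,0,0],
    [-114,-159.5,-95,0,0,0],
    [-114,-159.5,-95,0,0,0],
    [-114,-159.5,-95,0,0,0],
    [-114,-159.5,-95,0,0,0],
    [-114,-159.5,-95,0,0,0],
    [-114,-159.5,-95,0,0,0]
  ]
}}

```text
t: 36.68
tool_pos: [390.0, 222.0, 119.3]
orientation: [2.819, 1.57, 1.248]
wrist_force: [-0.4, 0.0, 0.2]
opening: 31.3
```

```bash
python3 - <<'E'
from h import *
st();im,p=shot("wrist","w29");shot("scene","s29",crop=(260,180,420,340),scale=3.7);st()
w=lambda u,v,z:onz(p,(u/1.5625,v/1.5625),z)[:2]
for x,y in((320,162),(460,162),(460,282),(320,282),(390,222)): print((proj(p,[x,y,55])*1.5625).round())
E
```

```text
t 36.68 pos [390.026 221.961 119.267] x [ 0.     0.001 -1.   ] jaw ang 0.0003560162476210076 open 31.309747953899354 F [-0.446  0.03   0.229] T [-0.095  0.055 -0.004]
t 36.78 pos [390.73  221.075 119.105] x [ 0.001 -0.    -1.   ] jaw ang -0.0020613923157462273 open 31.197346968177254 F [ 0.166 -0.301  0.273] T [-0.071  0.055 -0.024]
[268. 430.]
[525. 430.]
[546. 207.]
[247. 207.]
[397. 327.]
```

View pics/w29.png

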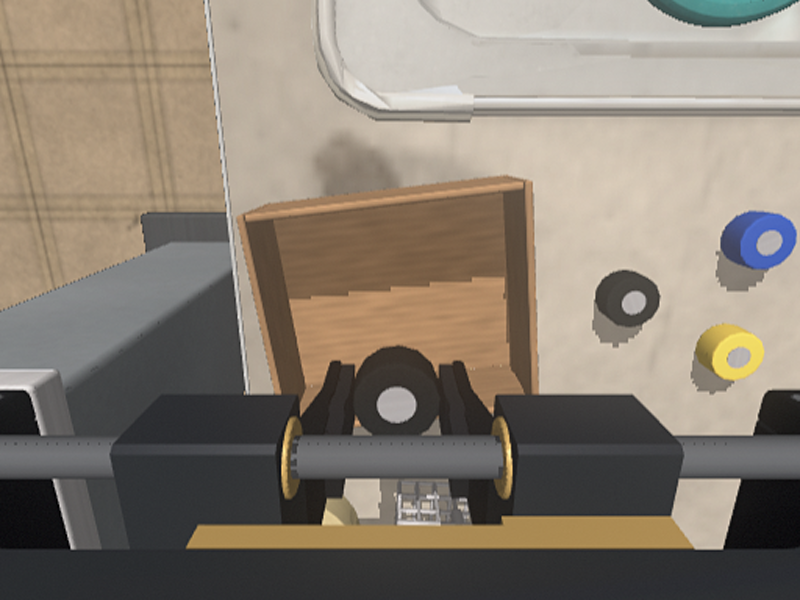

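View pics/s29.png

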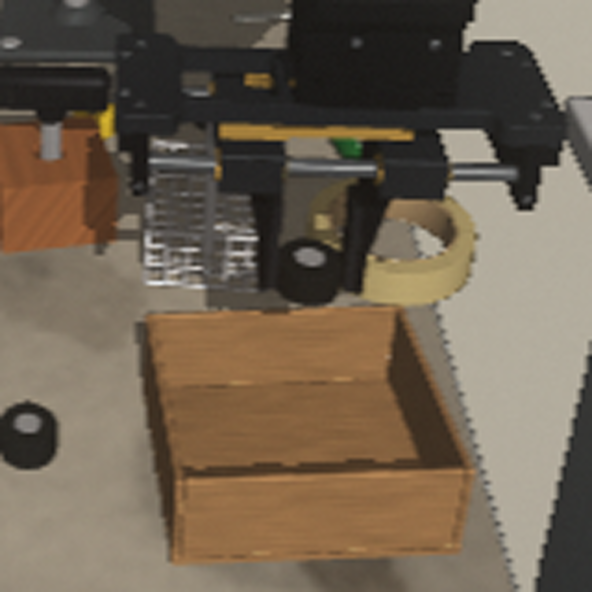

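```bash
python3 - <<'E'
from h import *
p=arm.camera_params("wrist")
w=lambda u,v,z:onz(p,(u/1.5625,v/1.5625),z)[:2]
a,b,c=w(245,217,55),w(530,181,55),w(537,385,55);print(a,b,c,np.linalg.norm(a-b))
ex=(b-a)/np.linalg.norm(b-a);ey=np.array([ex[1],-ex[0]]);ctr=(a+b)/2+60*ey;print("ctr",ctr,"ang",np.arctan2(ex[1],ex[0]))
go(list(ctr+[0,-0])+[45],0.0)
E
```

```text
[319.398 276.697] [452.385 292.815] [464.89  188.208] 133.96006396080753
ctr [393.11  225.191] ang 0.12061299161497525
from [390.73  221.075 119.105] shift [74.104  2.329 -4.158] turn [-0.002  0.    -0.001] dist 74.2574697446674 rows>= 1.780754670135909
```

Emit:
{"name": "drive_tool", "arguments": {
  "commands": [
    [0,0,-24,0,0,0],
    [35,0,-24,0,0,0],
    [70,0,-24,0,0,0],
    [82,0,-24,0,0,0],
    [82,0,-24,0,0,0],
    [82,0,-24,0,0,0]
  ]
}}

```text
t: 37.28
tool_pos: [390.7, 244.5, 36.9]
orientation: [0.102, 1.568, -1.471]
wrist_force: [1.2, 0.8, 0.7]
opening: 31.0
```

Emit:
{"name": "drive_tool", "arguments": {
  "commands": [
    [0,0,0,0,0,0],
    [0,0,0,0,0,0],
    [0,0,0,0,0,0],
    [0,0,0,0,0,0],
    [0,0,0,0,0,0],
    [-40,0,0,0,0,0],
    [-80,0,0,0,0,0],
    [-80,0,0,0,0,0]
  ],
  "hand": 0.2
}}

```text
t: 37.95
tool_pos: [392.9, 247.6, 123.1]
orientation: [2.531, 1.562, 0.959]
wrist_force: [2.2, 1.3, 0.4]
opening: 52.0
```

```bash
python3 - <<'E'
from h import *
st();im,p=shot("wrist","w30");st()
print(np.array([r['rect'] for r in arm.recognise("wrist","foot_a")]).round())
go([525,221,110],0.0)
E
```

```text
t 37.95 pos [392.902 247.623 123.075] x [ 0.005  0.007 -1.   ] jaw ang -0.0016949809475648393 open 51.99032477938258 F [2.164 1.25  0.364] T [-0.037 -0.045 -0.028]
t 38.0 pos [391.459 247.783 120.473] x [ 0.003  0.007 -1.   ] jaw ang 0.00013065454319704056 open 52.09959622884179 F [-1.063  1.025 -0.155] T [-0.079  0.039  0.016]
[[472. 181.  42.  35.]
 [251. 194.  35.  35.]
 [395. 217.  42.  38.]
 [455. 248.  43.  35.]
 [284. 332.  68.  11.]]
from [390.244 247.154 118.562] shift [  8.61  134.728  26.282] turn [ 0.001 -0.004 -0.001] dist 137.53748514997247 rows>= 3.2982610347715218
```

View pics/w30.png

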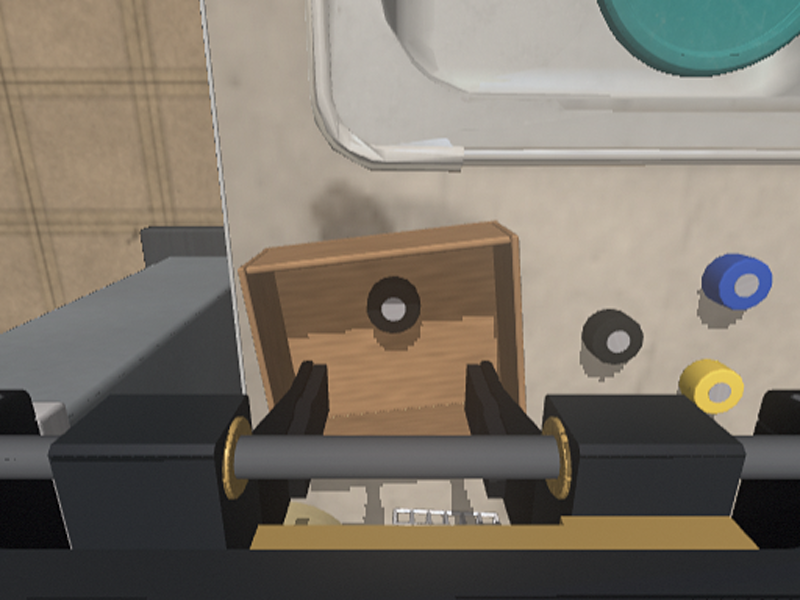

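```bash
python3 - <<'E'
from h import *
im,p=shot("wrist","w31");st()
m=[r for r in arm.recognise("wrist","foot_a") if abs(r['rect'][0]-395)<12]
print([np.array(r['rect']).round(1) for r in m],[onz(p,r['rect'][:2],9) for r in m])
print(onz(p,(619/1.5625,341/1.5625),18))
go([525,221,4.5],0.0)
E
```

```text
t 38.1 pos [389.518 246.502 117.338] x [-0.     0.002 -1.   ] jaw ang 0.0006179469691587658 open 52.17543041334806 F [-0.886  0.337 -0.16 ] T [-0.099  0.095  0.039]
[array([397.3, 216.4,  40.6,  39.5])] [array([528.071, 223.377,   9.   ])]
[522.7   225.122  18.   ]
from [389.163 245.99  116.6  ] shift [111.997 135.905  25.08 ] turn [ 0.001 -0.     0.001] dist 177.8830940977363 rows>= 4.265781633039239
```

Emit:
{"name": "drive_tool", "arguments": {
  "commands": [
    [0,136,23,0,0,0],
    [0,136,23,0,0,0],
    [0,136,23,0,0,0],
    [0,136,23,0,0,0],
    [40,136,23,0,0,0],
    [80,136,23,0,0,0],
    [103,136,23,0,0,0],
    [111,136,23,0,0,0],
    [111,136,23,0,0,0],
    [111,136,23,0,0,0]
  ]
}}

```text
t: 38.98
tool_pos: [525.8, 222.4, 6.0]
orientation: [-0.303, 1.57, -1.874]
wrist_force: [0.3, -0.1, -0.6]
opening: 52.1
```

Emit:
{"name": "drive_tool", "arguments": {
  "commands": [
    [0,0,0,0,0,0],
    [0,0,0,0,0,0],
    [0,0,0,0,0,0],
    [0,0,0,0,0,0],
    [0,0,0,0,0,0],
    [0,0,0,0,0,0],
    [0,0,0,0,0,0]
  ],
  "hand": -1
}}

```text
t: 39.57
tool_pos: [526.0, 223.4, 6.7]
orientation: [2.573, 1.57, 1.003]
wrist_force: [-1.9, 1.4, 6.1]
opening: 30.9
```

```bash
python3 - <<'E'
from h import *
st();im,p=shot("wrist","w32");go([392,222,110],0.0)
E
```

```text
t 39.57 pos [526.015 223.386   6.678] x [ 0.001  0.001 -1.   ] jaw ang 0.00023716883494206807 open 30.930288667226087 F [-1.891  1.417  6.123] T [-0.028  0.338  0.   ]
from [525.996 223.395   6.664] shift [-103.409 -133.941    1.27 ] turn [ 0.    -0.001 -0.001] dist 169.21926743515982 rows>= 4.058016005639324
```

View pics/w32.png

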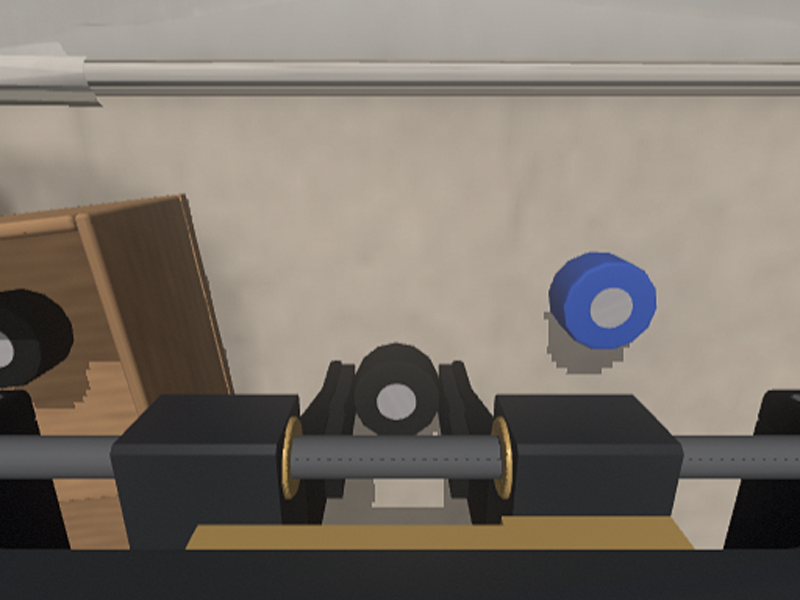

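Emit:
{"name": "drive_tool", "arguments": {
  "commands": [
    [-40,0,0,0,0,0],
    [-80,0,0,0,0,0],
    [-105,-10,0,0,0,0],
    [-105,-132,20,0,0,0],
    [-105,-132,20,0,0,0],
    [-105,-132,20,0,0,0],
    [-105,-132,20,0,0,0],
    [-70,-132,20,0,0,0],
    [-33,-132,20,0,0,0],
    [-33,-132,20,0,0,0],
    [-33,-132,20,0,0,0]
  ]
}}

```text
t: 40.53
tool_pos: [393.0, 200.8, 38.3]
orientation: [-0.265, 1.564, -1.837]
wrist_force: [0.9, -0.8, -0.1]
opening: 31.4
```

Emit:
{"name": "drive_tool", "arguments": {
  "commands": [
    [0,0,0,0,0,0],
    [0,0,0,0,0,0],
    [0,0,0,0,0,0],
    [0,0,0,0,0,0],
    [0,0,0,0,0,0],
    [-40,0,0,0,0,0],
    [-80,0,0,0,0,0],
    [-120,0,0,0,0,0],
    [-160,0,0,0,0,0],
    [-160,0,0,0,0,0]
  ],
  "hand": 0.2
}}

```text
t: 41.37
tool_pos: [396.5, 204.7, 205.8]
orientation: [2.682, 1.56, 1.11]
wrist_force: [1.0, 1.1, -0.4]
opening: 52.4
```

```bash
python3 - <<'E'
from h import *
st();im,p=shot("wrist","w33");shot("scene","s33");go([415,-108,150],0.0)
E
```

```text
t 41.37 pos [396.527 204.662 205.831] x [ 0.005  0.01  -1.   ] jaw ang -0.0011404822194550257 open 52.416174791271 F [ 1.009  1.108 -0.406] T [-0.    -0.066 -0.015]
from [394.428 203.801 200.702] shift [ 49.093  20.456 312.066] turn [ 0.    -0.005 -0.001] dist 316.56546937634204 rows>= 7.5914980665789455
```

View pics/s33.png

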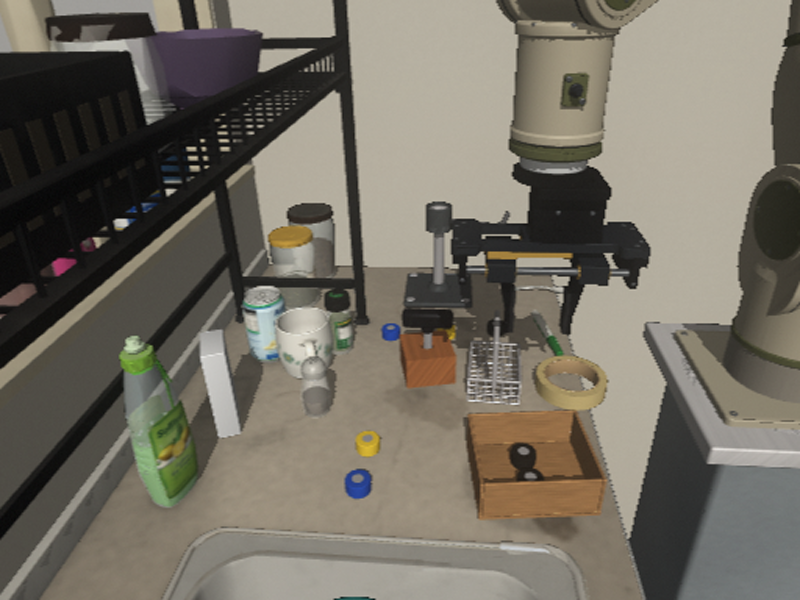

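Emit:
{"name": "drive_tool", "arguments": {
  "commands": [
    [0,20,312,0,0,0],
    [0,20,312,0,0,0],
    [0,20,312,0,0,0],
    [0,20,312,0,0,0],
    [0,20,312,0,0,0],
    [0,20,312,0,0,0],
    [0,20,312,0,0,0],
    [40,20,312,0,0,0],
    [80,20,312,0,0,0],
    [80,20,312,0,0,0],
    [80,20,312,0,0,0],
    [80,20,312,0,0,0]
  ]
}}

```text
t: 42.47
tool_pos: [414.1, -108.0, 120.2]
orientation: [0.184, 1.57, -1.385]
wrist_force: [0.9, 0.6, 1.0]
opening: 52.5
```

```bash
python3 - <<'E'
from h import *
st();im,p=shot("wrist","w34");st()
print("pred foot top",proj(p,[415,-108,18])*1.5625)
for r in arm.recognise("wrist","foot_a"): print(np.array(r['rect']).round(1)*1.5625,onz(p,r['rect'][:2],9))
go([415,-108,5],0.0)
E
```

```text
t 42.47 pos [ 414.097 -107.984  120.208] x [ 0.    -0.001 -1.   ] jaw ang 0.002259835794717745 open 52.54007026330837 F [0.91  0.639 0.974] T [-0.106  0.012 -0.01 ]
t 42.52 pos [ 414.686 -107.943  120.655] x [ 0.002 -0.001 -1.   ] jaw ang 0.002483969548292138 open 52.32564445787923 F [ 0.834  0.401 -0.556] T [-0.018  0.036 -0.015]
pred foot top [398.123 304.046]
[544.688 274.844  62.969  60.625] [501.7   -92.611   9.   ]
[398.75  302.5    60.156  52.5  ] [ 415.425 -109.926    9.   ]
[710.    265.312  65.469  56.25 ] [598.357 -86.674   9.   ]
from [ 414.881 -108.029  120.703] shift [115.703  -0.124  -0.08 ] turn [ 0.002  0.    -0.002] dist 115.70304379341668 rows>= 2.774653328379297
```

View pics/w34.png

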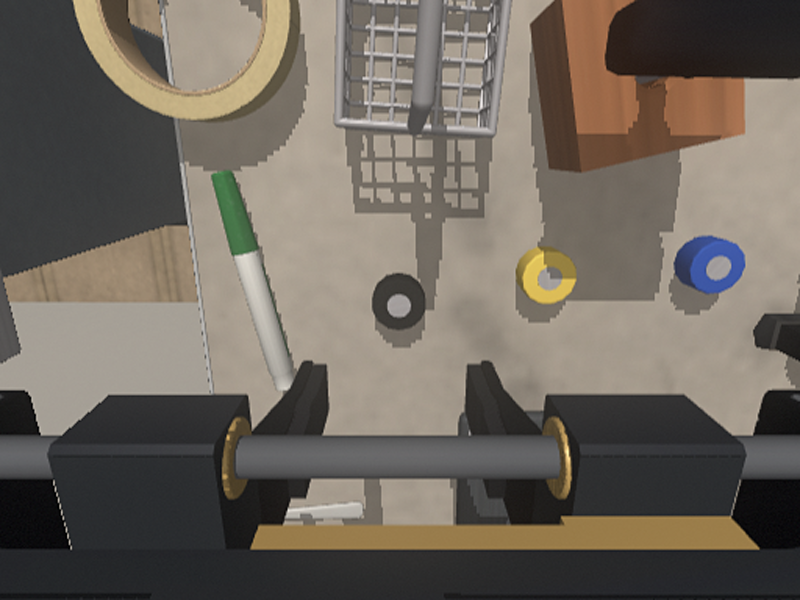

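Emit:
{"name": "drive_tool", "arguments": {
  "commands": [
    [40,0,0.8,0,0,0],
    [80,0,0.8,0,0,0],
    [105,0,0.8,0,0,0],
    [115,0,0.8,0,0,0],
    [115,0,0.8,0,0,0],
    [115,0,0.8,0,0,0]
  ]
}}

```text
t: 43.07
tool_pos: [377.7, -100.0, 40.5]
orientation: [1.322, 1.541, -0.248]
wrist_force: [-0.1, -0.1, 0.9]
opening: 52.3
```

Emit:
{"name": "drive_tool", "arguments": {
  "commands": [
    [0,0,0,0,0,0],
    [0,0,0,0,0,0],
    [0,0,0,0,0,0],
    [0,0,0,0,0,0],
    [0,0,0,0,0,0],
    [0,0,0,0,0,0],
    [0,0,0,0,0,0]
  ],
  "hand": -1
}}

```text
t: 43.65
tool_pos: [376.8, -100.0, 39.6]
orientation: [1.313, 1.543, -0.257]
wrist_force: [-0.1, 0.3, -0.1]
opening: 13.7
```

Emit:
{"name": "drive_tool", "arguments": {
  "commands": [
    [-40,0,0,0,0,0],
    [-80,0,0,0,0,0],
    [-120,0,0,0,0,0],
    [-160,0,0,0,0,0],
    [-195,0,0,0,0,0],
    [-195,-22,-334,0,0,0],
    [-195,-22,-334,0,0,0],
    [-195,-22,-334,0,0,0],
    [-195,-22,-334,0,0,0],
    [-195,-22,-334,0,0,0],
    [-195,-22,-334,0,0,0],
    [-195,-22,-334,0,0,0],
    [-195,-22,-334,0,0,0],
    [-195,-22,-334,0,0,0],
    [-195,-22,-334,0,0,0],
    [-195,-22,-334,0,0,0]
  ]
}}

```text
t: 44.98
tool_pos: [349.5, 234.9, 231.1]
orientation: [1.265, 1.543, -0.306]
wrist_force: [0.2, 0.5, -0.3]
opening: 0.3
```

```bash
python3 - <<'E'
from h import *
st();im,p=shot("wrist","w35");st();shot("scene","s35",crop=(260,180,420,340),scale=3.7);go([396,224,60],0.0)
E
```

```text
t 44.98 pos [349.479 234.915 231.094] x [ 0.027 -0.008 -1.   ] jaw ang 0.0003291549519287039 open 0.31865434788929775 F [ 0.159  0.507 -0.338] T [-0.017  0.073  0.001]
t 45.03 pos [349.681 234.418 231.292] x [ 0.027 -0.008 -1.   ] jaw ang -0.0009268779868036496 open 0.43500539656986364 F [-0.426 -0.782 -0.32 ] T [-0.142  0.048 -0.027]
from [349.783 234.242 231.46 ] shift [172.708  41.609   8.947] turn [-0.002  0.007 -0.027] dist 177.87464630768872 rows>= 4.265579048146012
```

View pics/w35.png

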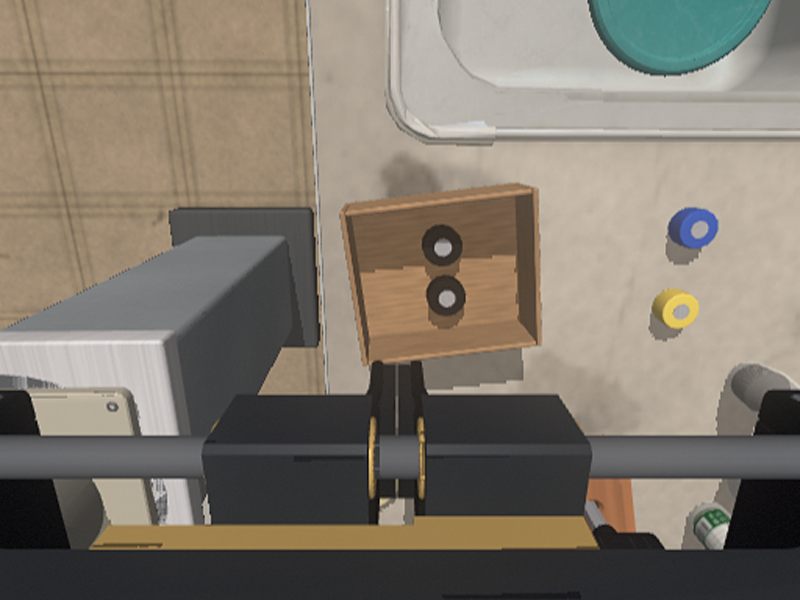

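View pics/s35.png

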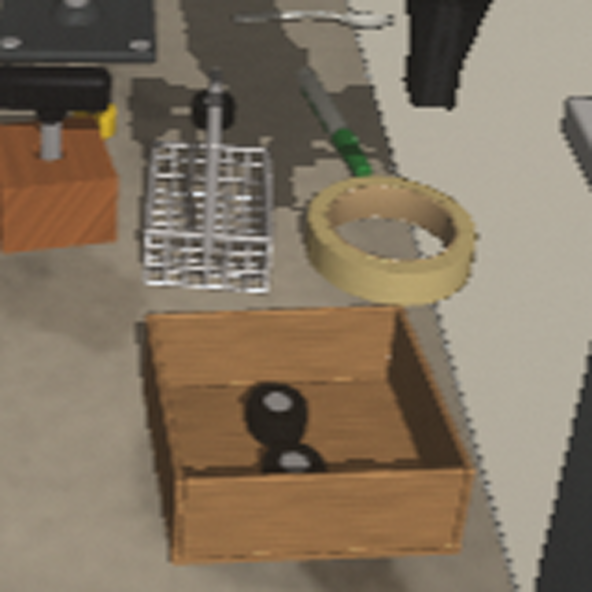

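```bash
python3 - <<'E'
from h import *
print(arm.state()['q']);go([430,-108,200],0.0)
E
```

```text
[-1.109 -0.176  0.351  1.974  0.087  1.319 -0.785]
from [349.783 234.242 231.46 ] shift [ 36.035  79.902 341.865] turn [-0.002  0.007 -0.027] dist 352.92267691977577 rows>= 8.463373547236829
```

Emit:
{"name": "drive_tool", "arguments": {
  "commands": [
    [36,80,342,0,0.007,-0.027],
    [36,80,342,0,0.007,-0.027],
    [36,80,342,0,0.007,-0.027],
    [36,80,342,0,0.007,-0.027],
    [36,80,342,0,0.007,-0.027],
    [36,80,342,0,0.007,-0.027],
    [36,80,342,0,0.007,-0.027],
    [36,80,342,0,0.007,-0.027],
    [36,80,342,0,0.007,-0.027],
    [36,80,342,0,0.007,-0.027],
    [36,80,342,0,0.007,-0.027],
    [36,80,342,0,0.007,-0.027]
  ],
  "hand": 0.2
}}

```text
t: 46.08
tool_pos: [430.0, -106.5, 200.0]
orientation: [-3.087, 1.57, 1.625]
wrist_force: [0.5, 0.2, 0.5]
opening: 51.8
```

```bash
python3 - <<'E'
from h import *
st();print(arm.state()['q']);go([415,-109,120],0.0)
E
```

```text
t 46.08 pos [ 429.975 -106.538  200.032] x [-0.     0.001 -1.   ] jaw ang -0.00038563379252761545 open 51.80616848512362 F [0.532 0.228 0.471] T [-0.024  0.059  0.001]
[-0.864 -0.185  0.931  1.983  0.154  1.273  0.014]
from [ 429.975 -106.538  200.032] shift [ 80.031 -14.97    2.54 ] turn [-0.    -0.001  0.   ] dist 81.45835378901711 rows>= 1.9534377407438155
```

Emit:
{"name": "drive_tool", "arguments": {
  "commands": [
    [40,-15,2.5,0,0,0],
    [80,-15,2.5,0,0,0],
    [110,-15,2.5,0,0,0],
    [130,-15,2.5,0,0,0],
    [130,-15,2.5,0,0,0]
  ]
}}

```text
t: 46.5
tool_pos: [412.6, -108.1, 66.9]
orientation: [-1.351, 1.565, -2.92]
wrist_force: [-0.4, -0.1, 0.5]
opening: 52.1
```

```bash
python3 - <<'E'
from h import *
st();print(arm.state()['q'])
E
```

```text
t 46.5 pos [ 412.61  -108.121   66.929] x [-0.006 -0.001 -1.   ] jaw ang 0.0019472022307128614 open 52.141625907220686 F [-0.394 -0.144  0.487] T [-0.087  0.133 -0.033]
[-0.884  0.06   1.079  2.173 -0.062  0.947  0.232]
```

Emit:
{"name": "drive_tool", "arguments": {
  "commands": [
    [10,2.4,0.9,0,0,0],
    [20,2.4,0.9,0,0,0],
    [30,2.4,0.9,0,0,0],
    [30,2.4,0.9,0,0,0]
  ]
}}

```text
t: 46.83
tool_pos: [417.5, -109.2, 39.8]
orientation: [-1.827, 1.569, 2.887]
wrist_force: [-0.9, 0.2, -0.6]
opening: 51.8
```

```bash
python3 - <<'E'
from h import *
st();print(arm.state()['q'])
E
```

```text
t 46.83 pos [ 417.456 -109.185   39.85 ] x [-0.002  0.    -1.   ] jaw ang 0.0015199155708456621 open 51.80851959862715 F [-0.936  0.249 -0.646] T [-0.078  0.082  0.019]
[-0.827  0.171  1.055  2.185 -0.193  0.882  0.346]
```

Emit:
{"name": "drive_tool", "arguments": {
  "commands": [
    [7,-1.5,0,0,0,0],
    [14,-2,0,0,0,0],
    [21,-2,0,0,0,0],
    [28,-2,0,0,0,0],
    [34,-2,0,0,0,0],
    [34,-2,0,0,0,0],
    [34,-2,0,0,0,0]
  ]
}}

```text
t: 47.42
tool_pos: [415.6, -110.4, 6.0]
orientation: [-0.952, 1.57, -2.523]
wrist_force: [0.2, -0.2, -0.3]
opening: 52.5
```

```bash
python3 - <<'E'
from h import *
st();print(arm.state()['q']);im,p=shot("wrist","w36")
E
```

```text
t 47.42 pos [ 415.593 -110.441    5.96 ] x [-0.001 -0.    -1.   ] jaw ang -0.00028968964856689765 open 52.47798766774856 F [ 0.223 -0.228 -0.274] T [-0.153  0.076 -0.048]
[-0.751  0.266  0.994  2.21  -0.309  0.809  0.443]
```

View pics/w36.png

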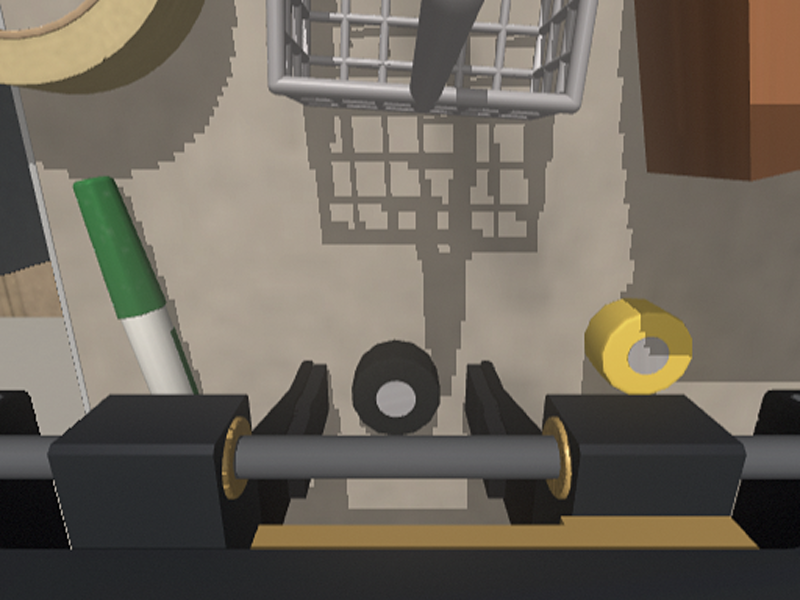

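Foot sits between the jaws (395,390). Close, then lift slowly.

Emit:
{"name": "drive_tool", "arguments": {
  "commands": [
    [0,0,0,0,0,0],
    [0,0,0,0,0,0],
    [0,0,0,0,0,0],
    [0,0,0,0,0,0],
    [0,0,0,0,0,0],
    [0,0,0,0,0,0],
    [0,0,0,0,0,0]
  ],
  "hand": -1
}}

```text
t: 48.05
tool_pos: [416.0, -110.2, 6.2]
orientation: [1.623, 1.57, 0.053]
wrist_force: [-0.2, 0.1, 3.3]
opening: 31.0
```

Emit:
{"name": "drive_tool", "arguments": {
  "commands": [
    [-8,0,0,0,0,0],
    [-20,0,0,0,0,0],
    [-35,0,0,0,0,0],
    [-50,0,0,0,0,0],
    [-70,2,0,0,0,0],
    [-90,5,0,0,0,0],
    [-115,8,0,0,0,0],
    [-140,10,0,0,0,0],
    [-165,12,0,0,0,0],
    [-185,15,0,0,0,0],
    [-185,15,0,0,0,0],
    [-185,15,0,0,0,0]
  ]
}}

```text
t: 49.05
tool_pos: [431.3, -110.2, 191.5]
orientation: [2.039, 1.569, 0.468]
wrist_force: [-0.3, 0.1, -0.7]
opening: 31.3
```

```bash
python3 - <<'E'
from h import *
st();print(arm.state()['q']);go([396,224,190],0.0)
E
```

```text
t 49.05 pos [ 431.273 -110.228  191.509] x [ 0.002  0.001 -1.   ] jaw ang -5.136755742627045e-06 open 31.257578870891646 F [-0.322  0.086 -0.695] T [-0.082  0.044  0.008]
[-0.932 -0.193  1.004  1.994  0.17   1.255  0.011]
from [ 431.273 -110.228  191.509] shift [   1.749  -35.277 -334.226] turn [-0.    -0.001 -0.002] dist 336.08700299525367 rows>= 8.05964035959841
```

Emit:
{"name": "drive_tool", "arguments": {
  "commands": [
    [0,-16,-334,0,0,0],
    [0,-16,-334,0,0,0],
    [0,-16,-334,0,0,0],
    [0,-16,-334,0,0,0],
    [0,-16,-334,0,0,0],
    [0,-16,-334,0,0,0],
    [0,-16,-334,0,0,0],
    [0,-16,-334,0,0,0],
    [0,-16,-334,0,0,0],
    [0,-16,-334,0,0,0],
    [40,-16,-334,0,0,0],
    [80,-16,-334,0,0,0],
    [80,-16,-334,0,0,0],
    [80,-16,-334,0,0,0]
  ]
}}

```text
t: 50.22
tool_pos: [413.8, 221.3, 109.9]
orientation: [-0.669, 1.566, -2.242]
wrist_force: [1.1, 0.3, 0.8]
opening: 31.2
```

```bash
python3 - <<'E'
from h import *
st();print(arm.state()['q']);im,p=shot("wrist","w37");go([415,224,36],0.0)
E
```

```text
t 50.22 pos [413.817 221.339 109.912] x [-0.003 -0.004 -1.   ] jaw ang -0.0022329732372981556 open 31.220819329559856 F [1.134 0.326 0.789] T [-0.057 -0.016  0.025]
[-1.166  0.09   0.608  2.02  -0.057  1.053 -0.533]
from [415.074 222.532 111.73 ] shift [75.728 -0.041 -1.568] turn [-0.002  0.001  0.   ] dist 75.74431980431049 rows>= 1.816410546865959
```

View pics/w37.png

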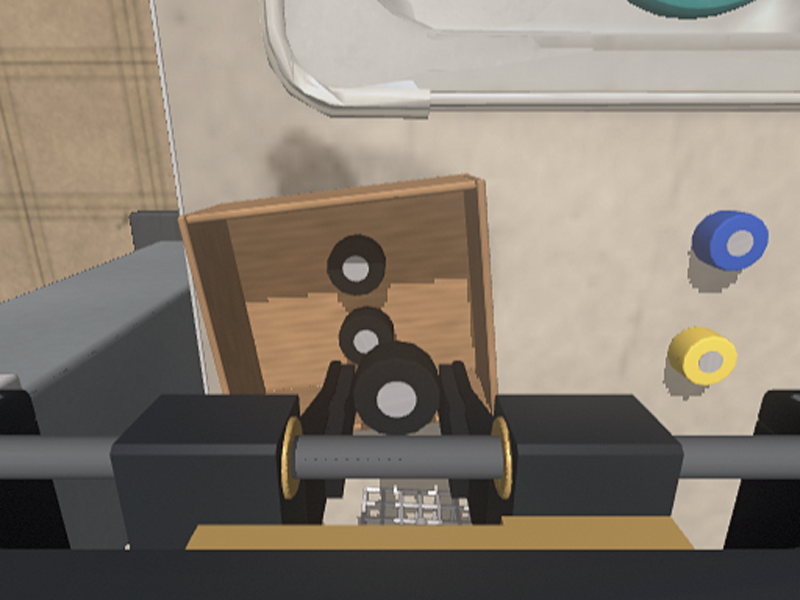

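Emit:
{"name": "drive_tool", "arguments": {
  "commands": [
    [0,-6,0,0,0,0],
    [30,-6,0,0,0,0],
    [60,-6,0,0,0,0],
    [70,-6,0,0,0,0],
    [70,-6,0,0,0,0],
    [70,-6,0,0,0,0]
  ]
}}

```text
t: 50.77
tool_pos: [409.4, 224.0, 42.5]
orientation: [2.057, 1.57, 0.486]
wrist_force: [0.5, -0.5, -0.4]
opening: 31.4
```

Emit:
{"name": "drive_tool", "arguments": {
  "commands": [
    [0,0,0,0,0,0],
    [0,0,0,0,0,0],
    [0,0,0,0,0,0],
    [0,0,0,0,0,0],
    [-30,0,0,0,0,0],
    [-70,0,0,0,0,0],
    [-110,0,0,0,0,0],
    [-150,0,0,0,0,0],
    [-150,0,0,0,0,0],
    [-150,0,0,0,0,0]
  ],
  "hand": -0.05
}}

```text
t: 51.6
tool_pos: [409.9, 224.6, 193.5]
orientation: [2.458, 1.566, 0.887]
wrist_force: [0.3, 0.2, -0.3]
opening: 41.3
```

```bash
python3 - <<'E'
from h import *
st();im,p=shot("wrist","w38");shot("scene","s38");st()
E
```

```text
t 51.6 pos [409.896 224.611 193.506] x [ 0.003  0.004 -1.   ] jaw ang 6.798666726110501e-05 open 41.342526978143404 F [ 0.271  0.247 -0.315] T [-0.096  0.09   0.018]
t 51.7 pos [408.453 223.564 190.661] x [-0. -0. -1.] jaw ang 2.760518583501667e-05 open 41.27831281368545 F [ 0.424 -0.62   0.14 ] T [-0.102  0.074 -0.005]
```

View pics/w38.png

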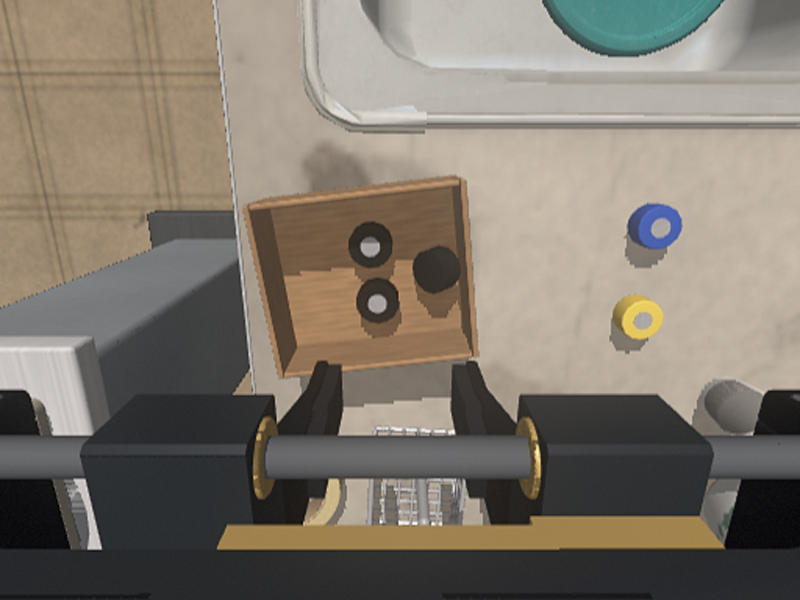

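View pics/s38.png

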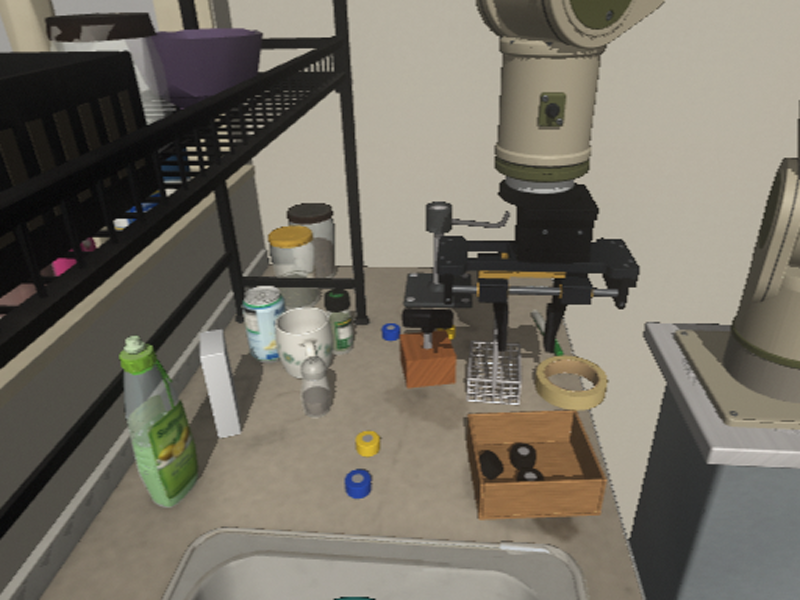

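```bash
python3 - <<'E'
from h import *
go([427,66,215],-0.055)
E
```

```text
from [408.453 223.564 190.661] shift [-24.323  18.533 157.568] turn [0.055 0.    0.   ] dist 160.50750598905745 rows>= 3.849100863046941
```

Emit:
{"name": "drive_tool", "arguments": {
  "commands": [
    [-24,18.5,157.5,0.055,0,0],
    [-24,18.5,157.5,0.055,0,0],
    [-24,18.5,157.5,0.055,0,0],
    [-24,18.5,157.5,0.055,0,0],
    [-24,18.5,157.5,0.055,0,0],
    [-24,18.5,157.5,0.055,0,0],
    [-24,18.5,157.5,0.055,0,0],
    [-24,18.5,157.5,0.055,0,0],
    [-24,18.5,157.5,0.055,0,0],
    [-24,18.5,157.5,0.055,0,0]
  ]
}}

```text
t: 52.53
tool_pos: [427.0, 67.0, 214.7]
orientation: [-0.409, 1.57, -2.033]
wrist_force: [-0.0, -0.3, 1.1]
opening: 41.7
```

```bash
python3 - <<'E'
from h import *
st();im,p=shot("wrist","w39");st();print(arm.state()['q'])
for y in(-1,41,66,83): print(y,(proj(p,[425,y,112])*1.5625).round())
E
```

```text
t 52.53 pos [427.005  67.019 214.68 ] x [-0.001 -0.001 -1.   ] jaw ang -0.05330383101890551 open 41.739861466887206 F [-0.044 -0.333  1.142] T [-0.088  0.045 -0.007]
t 52.58 pos [427.093  66.84  214.768] x [-0.    -0.001 -1.   ] jaw ang -0.053626496004596694 open 41.356767982111634 F [ 0.858 -0.079  0.504] T [-0.051  0.082 -0.022]
[-1.07  -0.186  0.739  1.978  0.13   1.304 -0.427]
-1 [399. 407.]
41 [396. 345.]
66 [393. 306.]
83 [392. 277.]
```

View pics/w39.png

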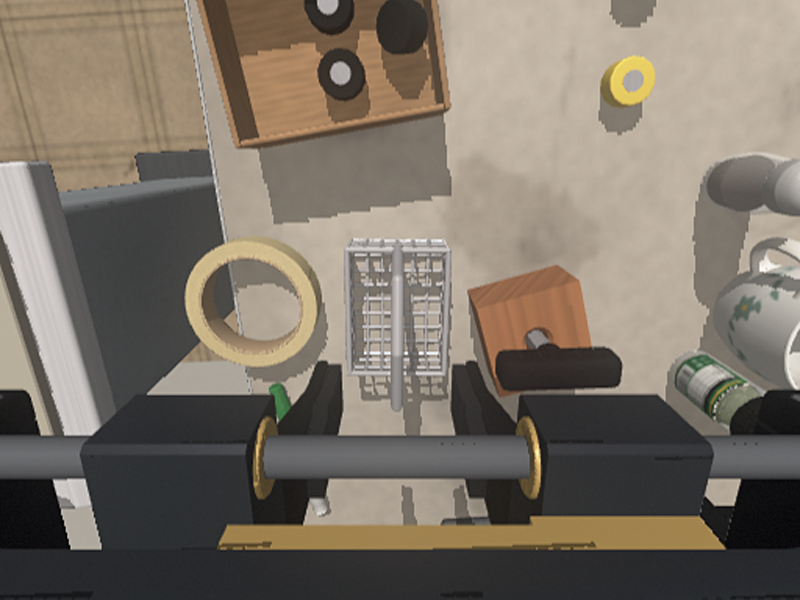

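```bash
python3 - <<'E'
from h import *
p=arm.camera_params("wrist")
w=lambda u,v,z:onz(p,(u/1.5625,v/1.5625),z)[:2]
print(w(347,242,42),w(450,242,42),w(448,373,42),w(345,374,42))
print("ends z100",w(397,246,100),w(397,409,100))
print("mid",w(397,345,112))
E
```

```text
[393.295  92.118] [466.215  88.172] [462.706 -14.2  ] [382.89 -10.73]
ends z100 [429.022  98.559] [423.228  -9.726]
mid [425.906  40.779]
```

```bash
python3 - <<'E'
from h import *
go([427.2,66,87],-0.053)
E
```

```text
from [427.093  66.84  214.768] shift [127.769   0.189   0.718] turn [-0.001  0.001  0.   ] dist 127.77090013060977 rows>= 3.064050362844359
```

Emit:
{"name": "drive_tool", "arguments": {
  "commands": [
    [25,0,0.7,0,0,0],
    [50,0,0.7,0,0,0],
    [75,0,0.7,0,0,0],
    [100,0,0.7,0,0,0],
    [120,0,0.7,0,0,0],
    [128,0,0.7,0,0,0],
    [128,0,0.7,0,0,0],
    [128,0,0.7,0,0,0],
    [128,0,0.7,0,0,0]
  ]
}}

```text
t: 53.33
tool_pos: [428.1, 65.9, 88.2]
orientation: [1.991, 1.569, 0.365]
wrist_force: [0.1, -0.2, 0.2]
opening: 41.6
```

```bash
python3 - <<'E'
from h import *
st();im,p=shot("wrist","w40");st()
E
```

```text
t 53.33 pos [428.056  65.886  88.176] x [ 0.001  0.001 -1.   ] jaw ang -0.05474742396673792 open 41.631089634673536 F [ 0.091 -0.218  0.22 ] T [-0.098  0.063 -0.042]
t 53.38 pos [428.105  65.92   88.23 ] x [ 0.002  0.001 -1.   ] jaw ang -0.054781091622923994 open 41.647268177239 F [ 0.029  0.174 -0.494] T [-0.055 -0.    -0.022]
```

View pics/w40.png

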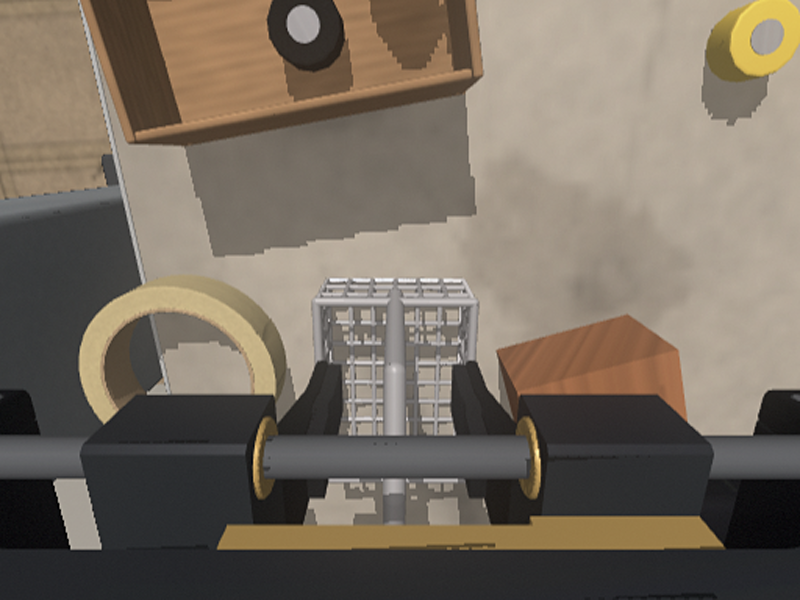

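```bash
python3 - <<'E'
from h import *
p=arm.camera_params("wrist")
for X in([426,41,112],[427.2,66,105],[428.2,83,100],[426,36,112],[426,46,112]): print(X,(proj(p,X)*1.5625).round())
E
```

```text
[426, 41, 112] [395. 483.]
[427.2, 66, 105] [395. 410.]
[428.2, 83, 100] [395. 358.]
[426, 36, 112] [396. 495.]
[426, 46, 112] [394. 471.]
```

Emit:
{"name": "drive_tool", "arguments": {
  "commands": [
    [0,0,0,0,0,0],
    [0,0,0,0,0,0],
    [0,0,0,0,0,0],
    [0,0,0,0,0,0],
    [0,0,0,0,0,0],
    [0,0,0,0,0,0],
    [0,0,0,0,0,0],
    [0,0,0,0,0,0],
    [0,0,0,0,0,0],
    [0,0,0,0,0,0],
    [0,0,0,0,0,0]
  ],
  "hand": -1,
  "newtons": 45
}}

```text
t: 54.3
tool_pos: [427.3, 65.6, 87.1]
orientation: [0.988, 1.571, -0.638]
wrist_force: [0.9, 0.2, 1.3]
opening: 6.0
```

Emit:
{"name": "drive_tool", "arguments": {
  "commands": [
    [-4,0,0,0,0,0],
    [-10,0,0,0,0,0],
    [-18,0,0,0,0,0],
    [-28,0,0,0,0,0],
    [-40,0,0,0,0,0],
    [-55,0,0,0,0,0],
    [-70,0,0,0,0,0],
    [-80,0,0,0,0,0],
    [-80,0,0,0,0,0],
    [-80,0,0,0,0,0]
  ]
}}

```text
t: 55.13
tool_pos: [427.5, 65.7, 167.3]
orientation: [2.37, 1.57, 0.744]
wrist_force: [-0.6, -0.0, -2.3]
opening: 6.5
```

```bash
python3 - <<'E'
from h import *
st();im,p=shot("wrist","w41");shot("scene","s41",crop=(200,90,400,240),scale=4);st()
E
```

```text
t 55.13 pos [427.459  65.695 167.343] x [ 0.001  0.001 -1.   ] jaw ang -0.054874331930698295 open 6.472278056316037 F [-0.556 -0.01  -2.345] T [-0.016  0.057  0.005]
t 55.23 pos [426.83   65.412 166.427] x [-0.001 -0.    -1.   ] jaw ang -0.055030002351573626 open 6.384049017329064 F [-0.351 -0.416 -1.238] T [-0.049  0.051  0.031]
```

View pics/w41.png

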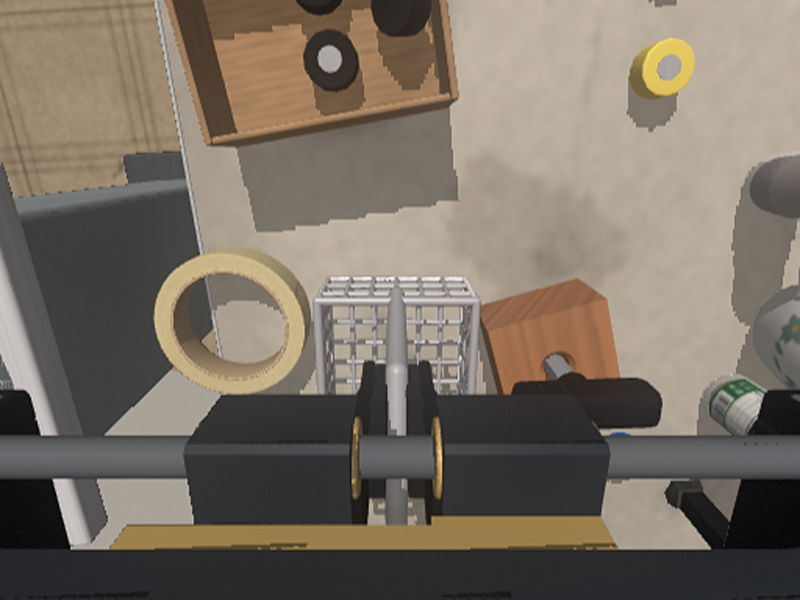

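View pics/s41.png

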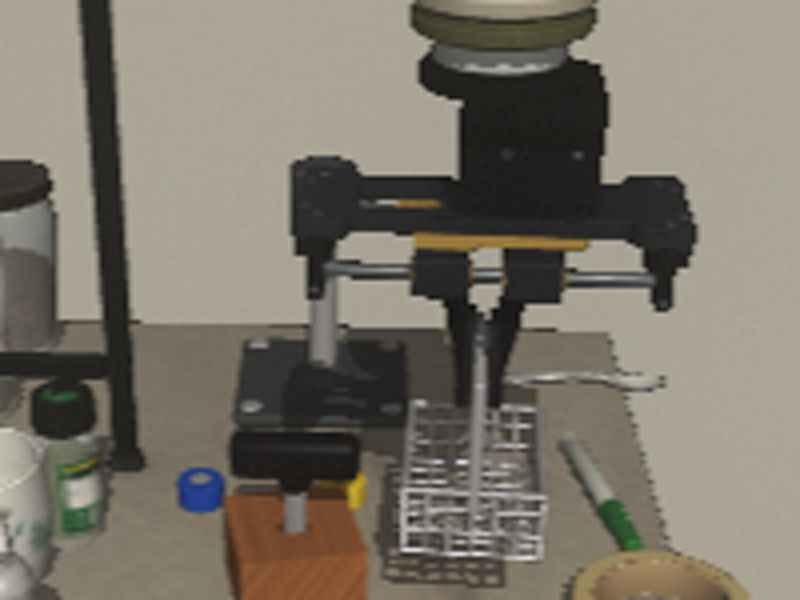

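```bash
python3 - <<'E'
from h import *
go([366,-227,162],0.022)
p,R,s=cur();print(R.T@np.array([366-p[0],0,0]));print(s['q'])
E
```

```text
from [426.83   65.412 166.427] shift [  4.585 -44.651 295.313] turn [-0.077  0.     0.001] dist 298.7045580813857 rows>= 7.1631788508725585
[  0.045 -60.737   3.346]
[-1.079 -0.133  0.782  2.049  0.101  1.19  -0.394]
```

Emit:
{"name": "drive_tool", "arguments": {
  "commands": [
    [0,-8,10,0,0,0],
    [0,-16,30,-0.01,0,0],
    [0,-20,50,-0.02,0,0],
    [0,-23,70,-0.02,0,0],
    [0,-26,90,-0.03,0,0],
    [0,-28,110,-0.03,0,0],
    [2,-30,130,-0.04,0,0],
    [2,-32,150,-0.04,0,0],
    [2,-34,170,-0.05,0,0],
    [4,-36,190,-0.05,0,0],
    [4,-38,210,-0.06,0,0]
  ]
}}

```text
t: 56.15
tool_pos: [376.8, -143.0, 162.1]
orientation: [-1.355, 1.569, -2.921]
wrist_force: [0.1, -0.5, -1.8]
opening: 6.7
```

```bash
python3 - <<'E'
from h import *
st();print(arm.state()['q']);im,p=shot("wrist","w42");go([366,-227,162],0.022)
E
```

```text
t 56.15 pos [ 376.842 -142.964  162.131] x [-0.001 -0.    -1.   ] jaw ang 0.00490437024202798 open 6.667618383036447 F [ 0.086 -0.537 -1.806] T [-0.077  0.069  0.05 ]
[-0.899 -0.378  0.991  2.121  0.332  1.253 -0.045]
from [ 376.373 -146.559  162.319] shift [  0.389 -10.561  80.416] turn [-0.02   0.001  0.001] dist 81.1075722882149 rows>= 1.9450257143456808
```

View pics/w42.png

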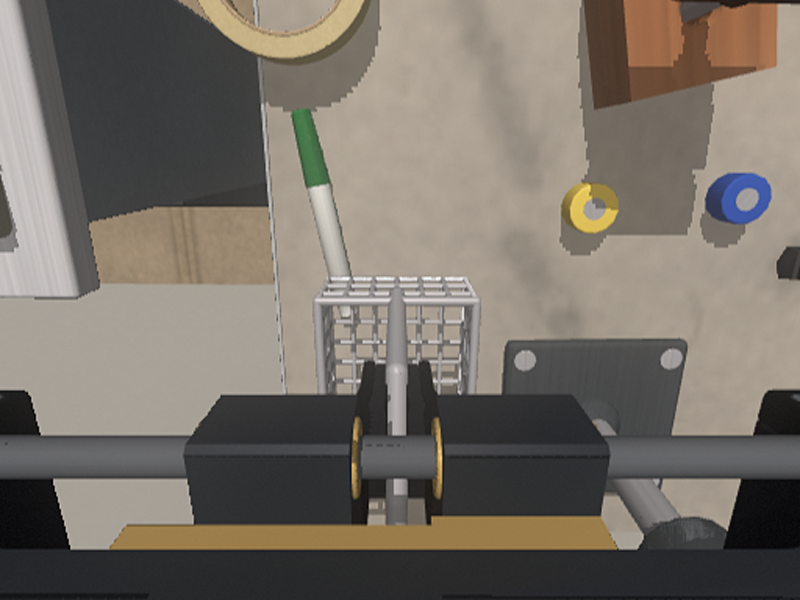

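Emit:
{"name": "drive_tool", "arguments": {
  "commands": [
    [0,-2,15,0,0,0],
    [0,-4,30,-0.01,0,0],
    [0,-6,45,-0.01,0,0],
    [0,-7,60,-0.02,0,0],
    [0,-7.5,72,-0.02,0,0],
    [0,-7.5,80,-0.02,0,0],
    [0,-7.5,80,-0.02,0,0],
    [0,-7.5,80,-0.02,0,0]
  ]
}}

```text
t: 56.87
tool_pos: [370.6, -221.6, 162.8]
orientation: [-1.55, 1.57, -3.096]
wrist_force: [0.7, 0.0, -1.5]
opening: 7.2
```

```bash
python3 - <<'E'
from h import *
st();print(arm.state()['q']);shot("scene","s43",crop=(220,90,370,200),scale=5.3);shot("top","t43",crop=(300,170,400,260),scale=6);st()
S=arm.camera_params("scene")
p,R,s=cur();b=p+R@np.array([-25,0,26]);f=lambda X:((proj(S,X)-[220,90])*5.3).round()
print("bail",b,f(b),"seat",f([416.4,-252.9,150]),"tip",f([391.4,-253.5,170]),"hubtop",f([521.35,-250.6,180]))
E
```

```text
t 56.87 pos [ 370.574 -221.633  162.819] x [-0. -0. -1.] jaw ang 0.024843308628836946 open 7.215437393434185 F [ 0.657  0.008 -1.478] T [-0.021  0.052  0.03 ]
[-0.905 -0.386  1.168  2.063  0.372  1.258  0.14 ]
t 56.97 pos [ 370.695 -221.215  162.906] x [-0. -0. -1.] jaw ang 0.02601573316557723 open 6.580592266831922 F [ 0.808  0.32  -1.358] T [-0.051  0.101  0.048]
bail [ 371.38  -247.203  187.909] [605. 205.] seat [515. 268.] tip [564. 233.] hubtop [321. 215.]
```

View pics/s43.png

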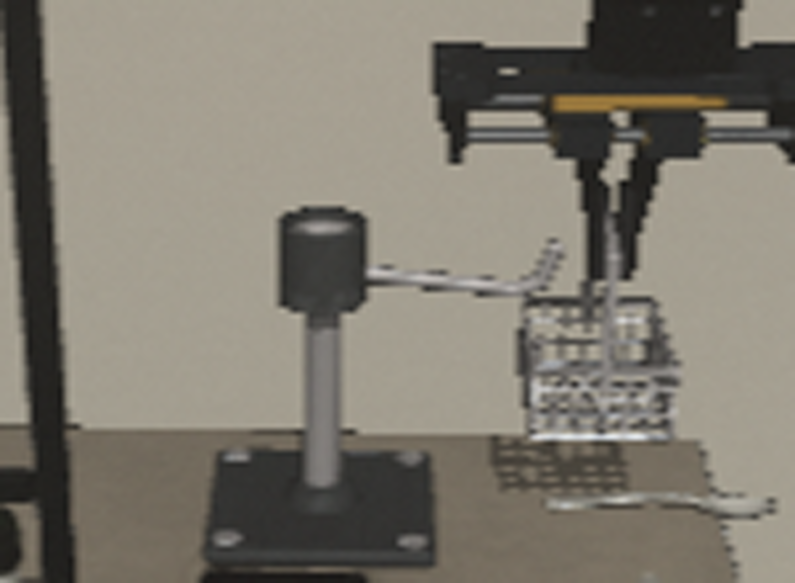

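View pics/t43.png

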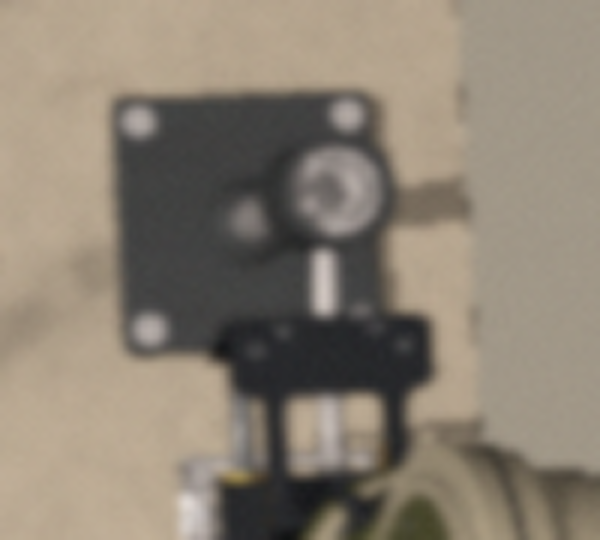

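Emit:
{"name": "drive_tool", "arguments": {
  "commands": [
    [0,0,3.5,0,0,0],
    [0,0,6,0,0,0],
    [0,6,6,0,0,0],
    [0,14,6,0,0,0],
    [0,22,6.5,0,0,0],
    [0,30,6.5,0,0,0],
    [0,38,7,0,0,0],
    [0,45,7,0,0,0],
    [0,45,7,0,0,0],
    [0,45,7,0,0,0]
  ]
}}

```text
t: 57.8
tool_pos: [415.0, -229.0, 162.8]
orientation: [-0.68, 1.564, -2.227]
wrist_force: [-1.3, -0.7, -1.7]
opening: 6.4
```

```bash
python3 - <<'E'
from h import *
st();shot("scene","s44",crop=(220,90,370,200),scale=5.3);shot("wrist","w44");st()
S=arm.camera_params("scene")
p,R,s=cur();b=p+R@np.array([-25,0,26]);f=lambda X:((proj(S,X)-[220,90])*5.3).round()
print("bail",b,f(b))
E
```

```text
t 57.8 pos [ 414.954 -229.041  162.781] x [-0.004 -0.005 -1.   ] jaw ang 0.023720197747376215 open 6.385937828380244 F [-1.274 -0.673 -1.746] T [-0.101  0.048 -0.008]
t 57.9 pos [ 414.948 -228.559  163.173] x [-0.  0. -1.] jaw ang 0.023630139116445553 open 6.265411416992642 F [-0.045 -0.049 -0.972] T [-0.104  0.03  -0.037]
bail [ 415.564 -254.564  188.161] [520. 200.]
```

View pics/s44.png

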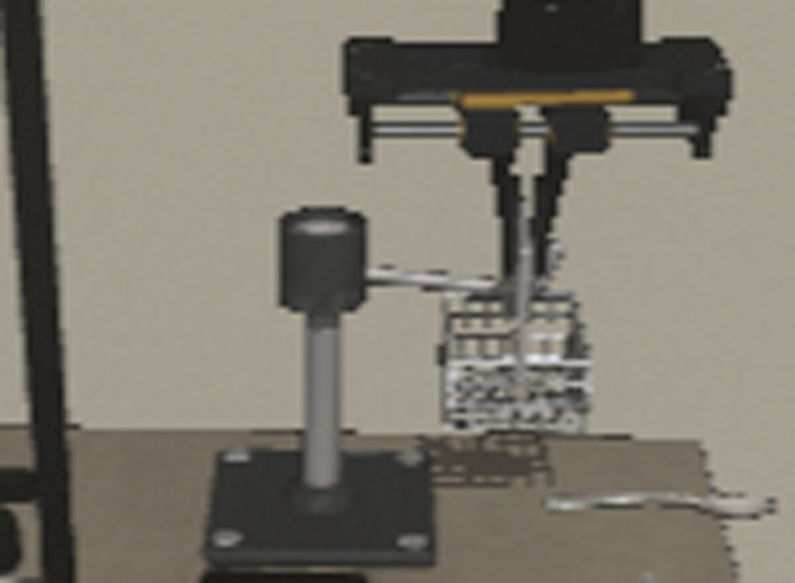

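View pics/w44.png

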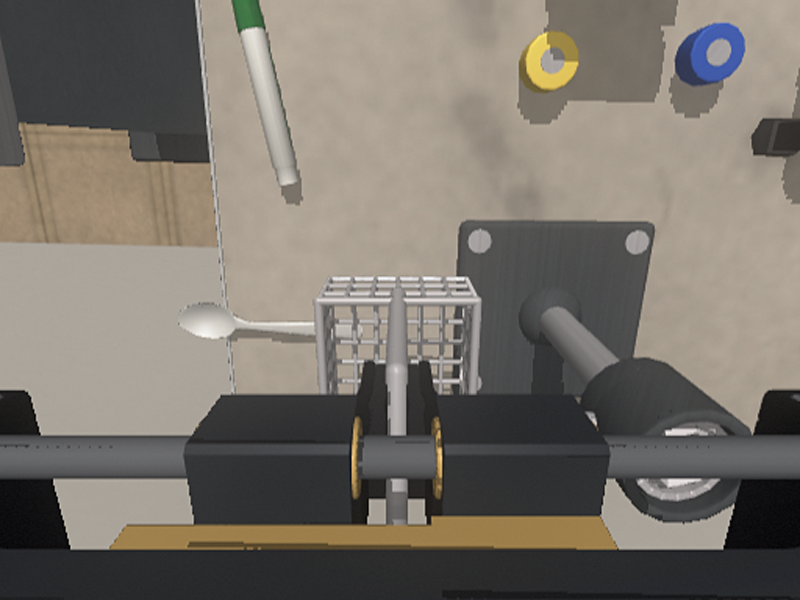

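Emit:
{"name": "drive_tool", "arguments": {
  "commands": [
    [5,1,-1.5,0,0,0],
    [12,1,-1.5,0,0,0],
    [19,1,-1.5,0,0,0],
    [25,1,-1.5,0,0,0],
    [29,1,-1.5,0,0,0],
    [32,1,-1.5,0,0,0],
    [32,1,-1.5,0,0,0]
  ]
}}

```text
t: 58.48
tool_pos: [416.5, -226.2, 130.9]
orientation: [2.716, 1.57, 1.17]
wrist_force: [-0.1, -0.3, -1.4]
opening: 6.7
```

```bash
python3 - <<'E'
from h import *
st();shot("scene","s45",crop=(220,90,370,200),scale=5.3);st();print(arm.state()['q'])
E
```

```text
t 58.48 pos [ 416.543 -226.222  130.948] x [ 0.     0.001 -1.   ] jaw ang 0.024870510476090128 open 6.707911223358941 F [-0.062 -0.319 -1.365] T [-0.039  0.02  -0.039]
t 58.53 pos [ 416.655 -226.45   131.215] x [ 0.     0.001 -1.   ] jaw ang 0.024733829621789227 open 6.304325627393531 F [-0.125 -0.009 -0.444] T [-0.083  0.065  0.002]
[-0.791  0.143  1.295  2.007 -0.156  1.1    0.597]
```

View pics/s45.png

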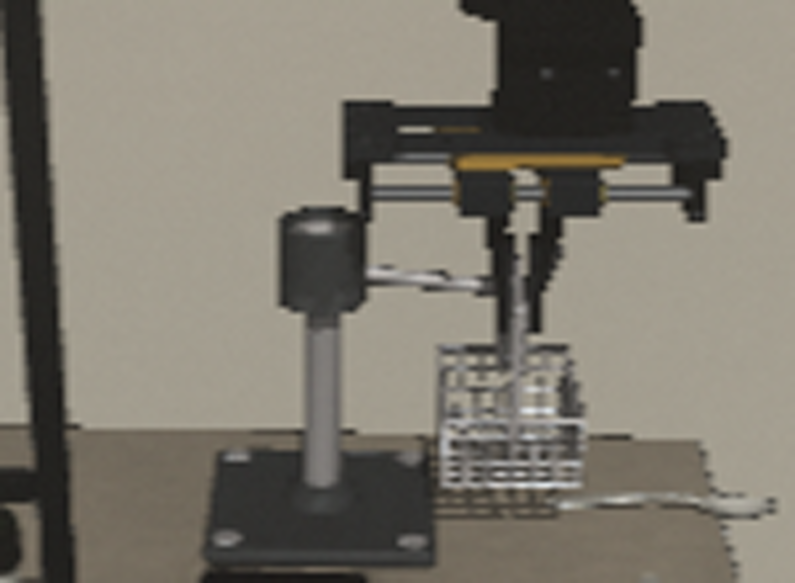

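```bash
python3 - <<'E'
from h import *
S=arm.camera_params("scene");f=lambda X:((proj(S,X)-[220,90])*5.3).round()
for X in([511,-226,201],[511,-189,201],[511,-263,201],[511,-226,190],[497,-250,180],[521,-226,180]):print(X,f(X))
E
```

```text
[511, -226, 201] [340. 193.]
[511, -189, 201] [337. 217.]
[511, -263, 201] [342. 170.]
[511, -226, 190] [339. 213.]
[497, -250, 180] [367. 216.]
[521, -226, 180] [320. 231.]
```

Emit:
{"name": "drive_tool", "arguments": {
  "commands": [
    [1.5,0,0,0,0,0],
    [3,0,0,0,0,0],
    [4,0,0,0,0,0],
    [4,0,0,0,0,0]
  ]
}}

```text
t: 58.87
tool_pos: [416.7, -226.4, 127.0]
orientation: [-0.536, 1.571, -2.082]
wrist_force: [-0.7, 0.3, -1.7]
opening: 6.7
```

```bash
python3 - <<'E'
from h import *
st();print(arm.state()['q'])
E
```

```text
t 58.87 pos [ 416.741 -226.435  126.971] x [-0. -0. -1.] jaw ang 0.02501241813215105 open 6.694114398296454 F [-0.74   0.274 -1.73 ] T [-0.073  0.029 -0.032]
[-0.779  0.157  1.286  2.012 -0.17   1.092  0.608]
```

Emit:
{"name": "drive_tool", "arguments": {
  "commands": [
    [1,0,0,0,0,0],
    [2,0,0,0,0,0],
    [2,0,0,0,0,0],
    [2,0,0,0,0,0]
  ]
}}

```text
t: 59.2
tool_pos: [417.0, -226.7, 125.5]
orientation: [0.791, 1.57, -0.755]
wrist_force: [-2.3, 1.5, 5.9]
opening: 6.3
```

```bash
python3 - <<'E'
from h import *
st();arm.camera("scene");st();print(arm.state()['q'])
E
```

```text
t 59.2 pos [ 417.043 -226.712  125.478] x [ 0. -0. -1.] jaw ang 0.024844540847645556 open 6.268233601704067 F [-2.323  1.53   5.925] T [-0.062  0.463 -0.094]
t 59.25 pos [ 417.051 -226.686  125.487] x [ 0. -0. -1.] jaw ang 0.02488554633015489 open 6.923158429604982 F [-2.156  1.018  6.886] T [ 0.012  0.51  -0.087]
[-0.772  0.163  1.283  2.013 -0.176  1.088  0.614]
```

Emit:
{"name": "drive_tool", "arguments": {
  "commands": [
    [-1,-1,0,0,0,0],
    [-1,-1,0,0,0,0],
    [-1,-1,0,0,0,0]
  ]
}}

```text
t: 59.5
tool_pos: [416.1, -226.6, 126.3]
orientation: [1.228, 1.57, -0.317]
wrist_force: [0.4, -0.6, 2.2]
opening: 6.4
```

```bash
python3 - <<'E'
from h import *
st()
E
```

```text
t 59.5 pos [ 416.056 -226.583  126.271] x [ 0.001 -0.    -1.   ] jaw ang 0.025118877692857658 open 6.398616505610757 F [ 0.449 -0.631  2.209] T [-0.09  -0.153  0.07 ]
```

Emit:
{"name": "drive_tool", "arguments": {
  "commands": [
    [0,0,0,0,0,0],
    [0,0,0,0,0,0],
    [0,0,0,0,0,0],
    [0,0,0,0,0,0],
    [0,0,0,0,0,0],
    [0,0,0,0,0,0]
  ],
  "hand": -0.4,
  "newtons": 5
}}

```text
t: 60.0
tool_pos: [415.7, -226.5, 126.0]
orientation: [-0.604, 1.571, -2.15]
wrist_force: [0.1, -0.0, -0.4]
opening: 25.6
```

```bash
python3 - <<'E'
from h import *
st();shot("scene","s46",crop=(220,90,370,200),scale=5.3);shot("wrist","w46");st()
E
```

```text
t 60.0 pos [ 415.694 -226.52   126.04 ] x [-0. -0. -1.] jaw ang 0.024882626270289546 open 25.550349721540744 F [ 0.071 -0.027 -0.361] T [-0.031  0.049  0.032]
t 60.1 pos [ 415.774 -226.494  126.079] x [ 0. -0. -1.] jaw ang 0.02494135353672788 open 26.038632555794216 F [-0.804  0.644 -0.05 ] T [-0.11  -0.     0.007]
```

View pics/s46.png

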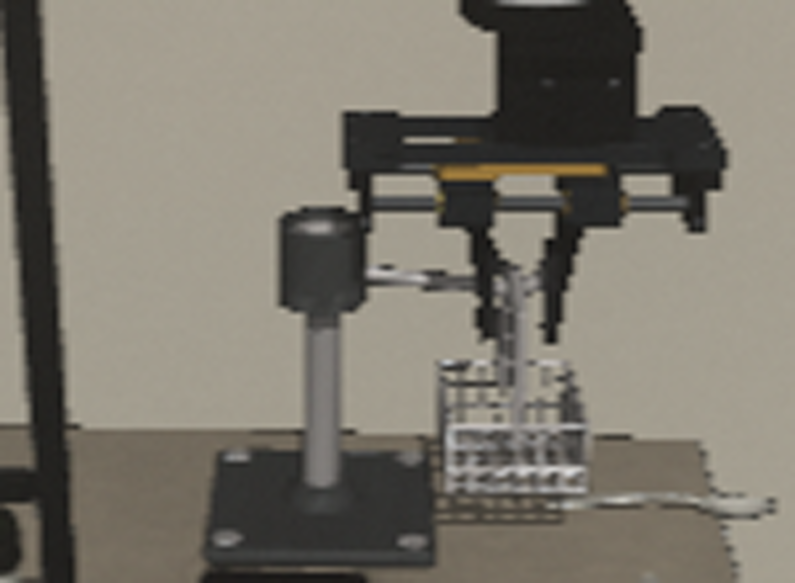

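View pics/w46.png

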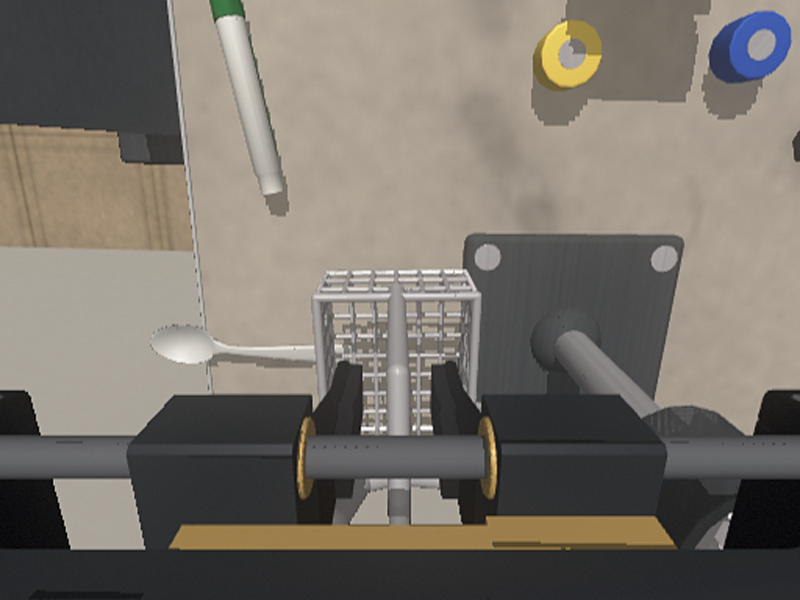

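Emit:
{"name": "drive_tool", "arguments": {
  "commands": [
    [-5,0,0,0,0,0],
    [-12,0,0,0,0,0],
    [-22,0,0,0,0,0],
    [-34,0,0,0,0,0],
    [-48,0,0,0,0,0],
    [-64,0,0,0,0,0],
    [-80,0,0,0,0,0],
    [-100,0,0,0,0,0],
    [-120,0,0,0,0,0],
    [-140,0,0,0,0,0],
    [-140,0,0,0,0,0]
  ]
}}

```text
t: 61.02
tool_pos: [417.0, -227.4, 269.5]
orientation: [1.522, 1.566, -0.025]
wrist_force: [0.5, -0.6, 0.3]
opening: 25.7
```

```bash
python3 - <<'E'
from h import *
st();shot("scene","s47");shot("wrist","w47");st();go([480,-60,360],np.pi/2)
E
```

```text
t 61.02 pos [ 417.042 -227.385  269.501] x [ 0.005 -0.    -1.   ] jaw ang 0.024030118818578704 open 25.725865532674128 F [ 0.472 -0.584  0.271] T [-0.039  0.018 -0.018]
t 61.12 pos [ 415.985 -226.8    266.485] x [ 0.002  0.    -1.   ] jaw ang 0.02458734478958348 open 26.364553175894446 F [-0.631  0.6   -0.836] T [-0.129  0.016 -0.01 ]
from [ 415.985 -226.8    266.485] shift [ -93.378   68.243 -165.193] turn [-1.546  0.001 -0.001] dist 201.65603396857568 rows>= 12.37308338982191
```

View pics/s47.png

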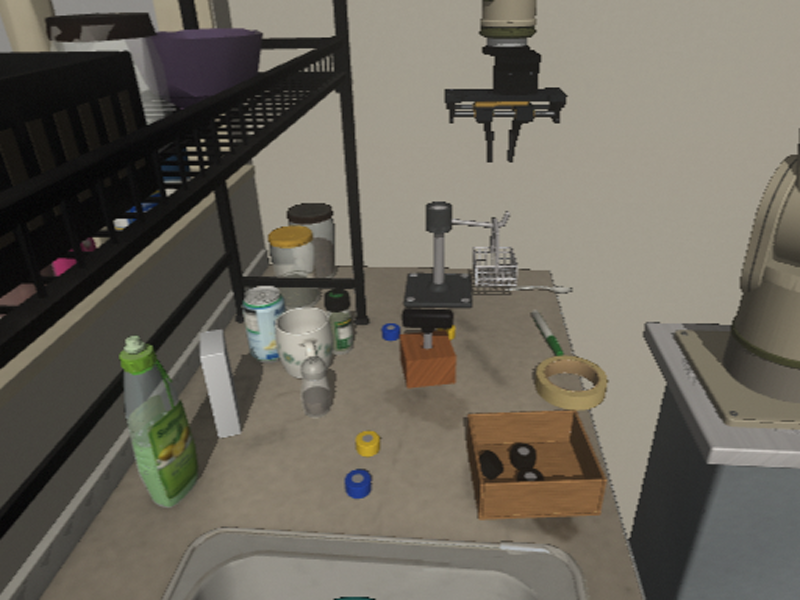

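View pics/w47.png

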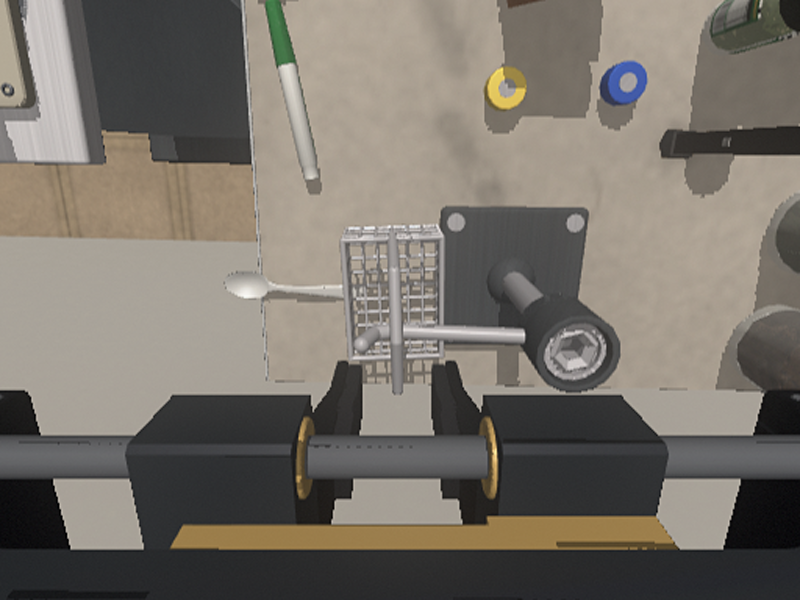

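```bash
python3 - <<'E'
from h import *
im,p=shot("wrist","w48");st()
w=lambda u,v,z:onz(p,(u/1.5625,v/1.5625),z)
print("ends",w(393,238,136),w(398,390,136),"rim",w(343,238,80),w(443,230,80),w(442,352,80),w(350,360,80))
print("arm centre at bar",w(397,333,146),"hub",w(575,346,180), "kink",w(394,262,138))
print(((proj(p,[416.4,-252.9,150])*1.5625)).round())
c=im[200:250,335:400,::-1];cv2.imwrite("pics/w48c.png",cv2.resize(c,None,fx=10,fy=10,interpolation=cv2.INTER_CUBIC))
E
```

```text
t 61.17 pos [ 415.598 -226.604  265.78 ] x [ 0.  0. -1.] jaw ang 0.02465221273342934 open 25.884703240289447 F [ 0.116  0.052 -0.012] T [-0.11   0.063 -0.008]
ends [ 413.194 -192.987  136.   ] [ 418.939 -297.669  136.   ] rim [ 376.392 -203.691   80.   ] [ 449.66  -196.055   80.   ] [ 454.143 -293.005   80.   ] [ 380.989 -301.649   80.   ]
arm centre at bar [ 417.084 -251.919  146.   ] hub [ 517.412 -244.185  180.   ] kink [ 414.151 -207.663  138.   ]
[396. 337.]
```

View pics/w48c.png

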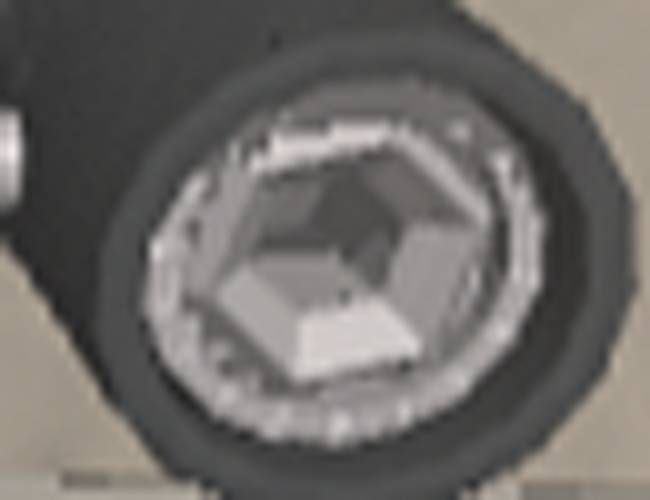

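Emit:
{"name": "drive_tool", "arguments": {
  "commands": [
    [-60,0,-20,0,0,0],
    [-93,30,-60,0,0,0],
    [-93,60,-100,0,0,0],
    [-93,60,-140,0,0,0],
    [-93,60,-160,0,0,0],
    [-93,60,-160,0,0,0],
    [-93,60,-160,0,0,0],
    [-93,60,-160,0,0,0],
    [-93,60,-160,0,0,0],
    [-93,60,-160,0,0,0],
    [-93,60,-160,0,0,0],
    [-93,60,-160,0,0,0]
  ]
}}

```text
t: 62.17
tool_pos: [471.6, -65.8, 359.0]
orientation: [2.565, 1.571, 1.018]
wrist_force: [1.0, 1.2, 0.2]
opening: 26.4
```

```bash
python3 - <<'E'
from h import *
st();a,_=shot("scene","s49",crop=(200,90,400,240),scale=4);shot("wrist","w49");arm.camera("top");b=arm.camera("scene")
d=np.abs(a[:,:400].astype(int)-b[:,:400]).max(2);print("moved px hook region",(d[120:200,290:350]>25).sum());st()
E
```

```text
t 62.17 pos [471.602 -65.79  359.032] x [ 0.  0. -1.] jaw ang 0.0236169361520572 open 26.361644918636205 F [1.015 1.21  0.172] T [-0.087  0.081  0.016]
moved px hook region 107
t 62.37 pos [471.707 -65.173 359.089] x [ 0.  0. -1.] jaw ang 0.02469032149920081 open 25.92735086477813 F [-0.43  -0.076 -0.112] T [-0.061  0.048 -0.004]
```

View pics/s49.png

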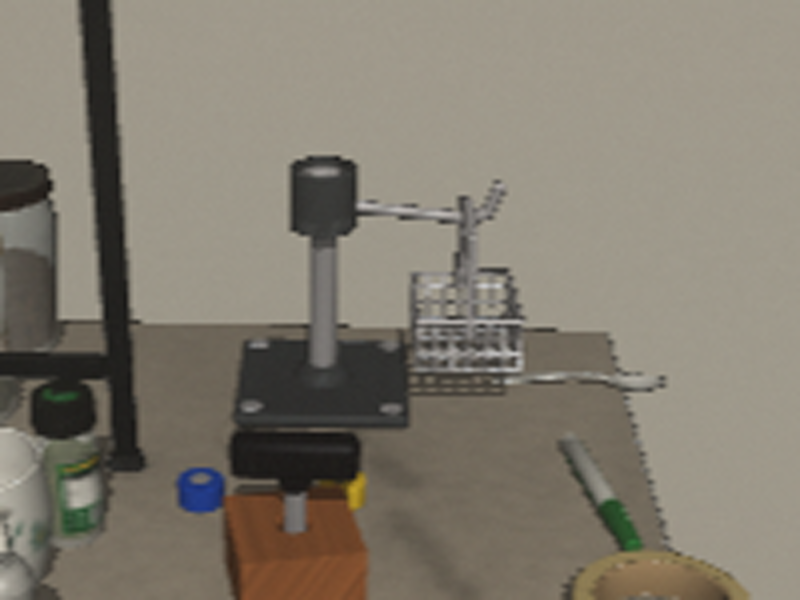

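View pics/w49.png

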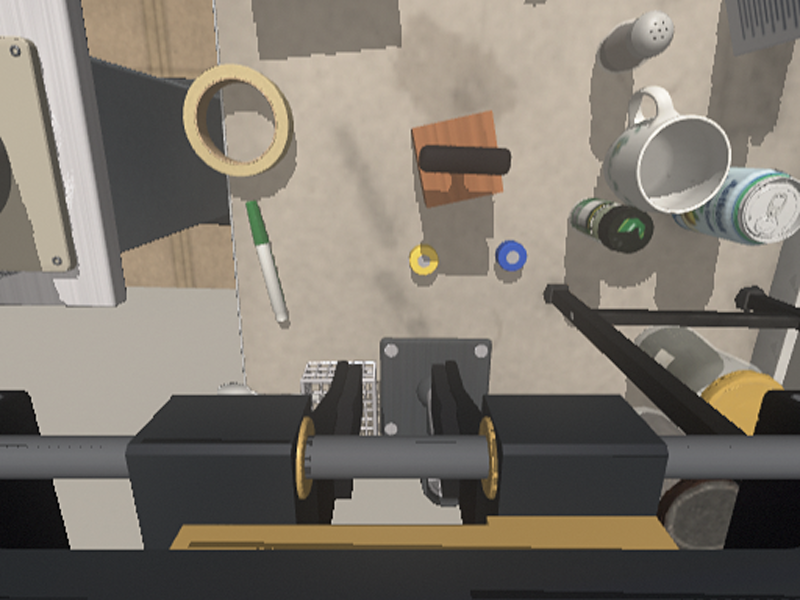

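Emit:
{"name": "drive_tool", "arguments": {
  "commands": [
    [0,0,0,0,0,0],
    [0,0,0,0,0,0],
    [0,0,0,0,0,0],
    [0,0,0,0,0,0],
    [0,0,0,0,0,0],
    [0,0,0,0,0,0],
    [0,0,0,0,0,0],
    [0,0,0,0,0,0],
    [0,0,0,0,0,0],
    [0,0,0,0,0,0],
    [0,0,0,0,0,0],
    [0,0,0,0,0,0],
    [0,0,0,0,0,0],
    [0,0,0,0,0,0],
    [0,0,0,0,0,0],
    [0,0,0,0,0,0],
    [0,0,0,0,0,0],
    [0,0,0,0,0,0],
    [0,0,0,0,0,0],
    [0,0,0,0,0,0]
  ]
}}

```text
t: 64.03
tool_pos: [471.8, -65.0, 359.1]
orientation: [0.904, 1.571, -0.641]
wrist_force: [0.1, 0.3, -0.4]
opening: 26.1
```

Emit:
{"name": "drive_tool", "arguments": {
  "commands": [
    [0,0,0,0,0,0],
    [0,0,0,0,0,0],
    [0,0,0,0,0,0],
    [0,0,0,0,0,0],
    [0,0,0,0,0,0],
    [0,0,0,0,0,0],
    [0,0,0,0,0,0],
    [0,0,0,0,0,0],
    [0,0,0,0,0,0],
    [0,0,0,0,0,0],
    [0,0,0,0,0,0],
    [0,0,0,0,0,0],
    [0,0,0,0,0,0],
    [0,0,0,0,0,0],
    [0,0,0,0,0,0],
    [0,0,0,0,0,0],
    [0,0,0,0,0,0],
    [0,0,0,0,0,0],
    [0,0,0,0,0,0],
    [0,0,0,0,0,0]
  ]
}}

```text
t: 65.7
tool_pos: [471.7, -65.0, 359.1]
orientation: [0.645, 1.571, -0.901]
wrist_force: [-0.5, -0.1, 0.1]
opening: 26.0
```

```bash
python3 - <<'E'
from h import *
ims=[]
for i in range(8): ims.append(arm.camera("scene").astype(int))
for i in range(1,8):
    d=np.abs(ims[i]-ims[0]).max(2);print((d[120:200,290:350]>25).sum(),(d[200:280,290:350]>25).sum(),end='; ')
shot("scene","s50",crop=(200,90,400,240),scale=4);shot("top","t50",crop=(150,150,400,300),scale=3.2)
E
```

```text
0 0; 0 0; 0 0; 0 0; 0 0; 0 0; 0 0;
```

View pics/s50.png

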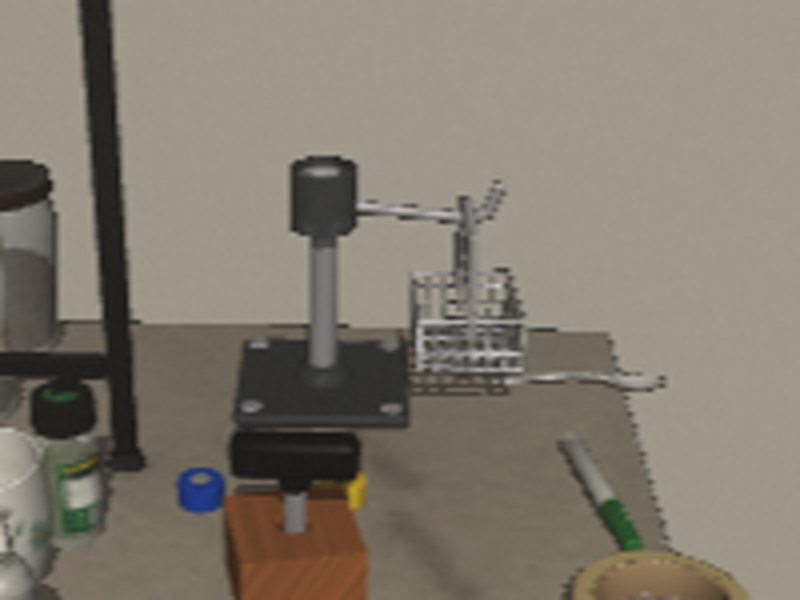

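View pics/t50.png

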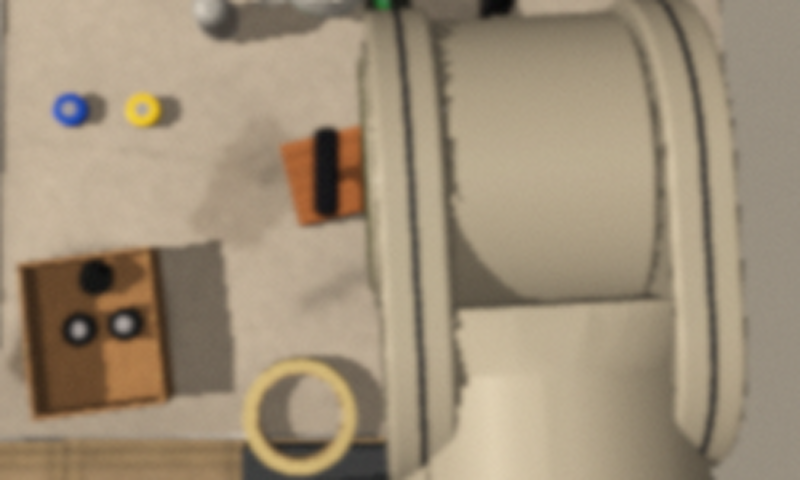

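```bash
python3 -c "
from bench import arm
print(arm.sign_off())"
```

```text
the job is handed in; nothing more can be done
None
```

I handed the job in at about 66 s of the 192 s allowed. By my last checks, everything asked is done; the screw is the one point I could only confirm indirectly.

**Key and screw**
- I seated the key on the socket floor: it touched bottom where expected, with about 10 N of push. Then I turned it clockwise.
- I felt no clear torque jump at the stop. The key turned past where the stop should be, at only 0.05–0.18 N m.
- To test this, I turned the screw back about 0.3 rad and then clockwise again. It followed both ways, but it would not go past the stop angle when I turned the key further.
- My last close-up put the hex angle at about 1.3 rad, give or take 0.05.
- The key is back upright in its block, and I felt it touch the hole floor before letting go.

**Rubber feet**
- All three black feet are in the cardboard box, one of them upside down. The box is still standing.
- One foot had been knocked aside partway through, so I measured its position again before picking it up.
- My first try at the far foot stopped short of it and closed on nothing; a slower approach worked.
- I did not touch the blue and yellow look-alikes or the other things.

**Basket**
- I hung it after the screw work, by the middle of its handle as near as I could measure (within a few mm).
- After a wait of about 3.5 s, eight pictures in a row showed no motion at the hook. The arm was clear of everything.

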